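# Pack and wedge the specimen tray

## Task

Pack the plaster-bedded specimens for transport: stand all of them upright in one row in the wooden tray, keeping just enough of the wooden fillers in the row that four blocks stand in it, and put each filler you do not need into the rack bay of its own length. Then drive the wedge firmly down between the row and the slanted cheek, its slanted face against the cheek, until the whole row is locked tight, and leave the tape roll and the chisel where they are.

Things in the scene. Friction and masses are not known exactly. Their poses are not given: they have to be found in the camera images.
- tray: wooden tray fixed to the bench, 90 x 232 mm, floor 8 mm thick. Origin on its lengthwise middle line at its underside; z up, y along the row. Upright cheek: inner face at y = +85 mm. Slanted cheek at the -y end. Both cheeks reach about 59 mm above the bench. Low side rails, 12 mm above the floor, inner faces at x = +-34 mm.
- slant_foot (a point): where the slanted cheek's inner face meets the tray floor, mid-width (y = -86.9 mm in the tray); tray axes. The face leans outwards (-y) by 10 degrees, 0.176 mm per mm of height. Four 40 mm blocks against the upright cheek leave a gap of 11.9 mm at the floor, 21.8 mm at the blocks' tops.
- rack: flat wooden filler rack fixed to the bench, 96 x 172 mm, floor 8 mm above the bench, with three bays side by side along its y axis, bounded by lips 11 mm above the floor. Each bay is 47 mm along the rack's y and as long along its x as its filler plus 6 mm. Origin at the centre of the underside, z up.
- bay_short (a point): centre of the floor of the shortest bay (42 x 47 mm), for filler_short; same axes as the rack
- bay_middle (a point): centre of the floor of the middle bay (54 x 47 mm), for filler_middle; same axes as the rack
- bay_long (a point): centre of the floor of the longest bay (66 x 47 mm), for filler_long; same axes as the rack
- wedge: wooden wedge 50 mm wide (x), 100 mm tall (z), 0.05 kg; starts upright in the pocket of a small wooden stand fixed to the bench (pocket floor 8 mm, walls 42 mm above the bench). Origin mid thin end (below), 14 mm thick: upright face at y = +7 mm; slanted face towards -y, from -7 mm at the bottom to -24 mm at the top (10 degrees).
- wedge_head (a point): centre of the top of the wedge's darker head (50 x 31 mm, 9 mm high), 100 mm above the thin end; push here. The wedge goes in with its axes parallel to the tray's; driven home against four blocks its thin end stops about 12 mm above the tray floor. Friction holds it once it has been pressed with 15 to 20 N.
- filler_short: plain wooden filler block with a small dark drilled spot on top, 36 mm long (x), 40 mm thick (y), 56 mm tall, 0.1 kg; starts standing in the tray. Origin at the centre of its underside, z up. In the row its y axis lies along the tray's y axis.
- filler_middle: plain wooden filler block with a small dark drilled spot on top, 48 mm long (x), 40 mm thick (y), 56 mm tall, 0.1 kg; starts standing in the tray. Origin at the centre of its underside, z up. In the row its y axis lies along the tray's y axis.
- filler_long: plain wooden filler block with a small dark drilled spot on top, 60 mm long (x), 40 mm thick (y), 56 mm tall, 0.1 kg; starts standing in the tray. Origin at the centre of its underside, z up. In the row its y axis lies along the tray's y axis.
- specimen_0: specimen bedded in a white plaster block 60 mm long (x), 40 mm thick (y), 56 mm tall, about 0.2 kg, with a fossil coil (2 mm) showing on top; starts upright on the bench to the right of the tray and rack. Three or all four specimens are present. Origin at the centre of its underside, z up. In the row its y axis lies along the tray's y axis.
- specimen_1: specimen bedded in a white plaster block 60 mm long (x), 40 mm thick (y), 56 mm tall, about 0.2 kg, with a fossil coil (2 mm) showing on top; starts upright on the bench to the right of the tray and rack. Three or all four specimens are present. Origin at the centre of its underside, z up. In the row its y axis lies along the tray's y axis.
- specimen_2: specimen bedded in a white plaster block 60 mm long (x), 40 mm thick (y), 56 mm tall, about 0.2 kg, with a fossil lump (12 mm) showing on top; starts upright on the bench to the right of the tray and rack. Three or all four specimens are present. Origin at the centre of its underside, z up. In the row its y axis lies along the tray's y axis.
- specimen_3: specimen bedded in a white plaster block 60 mm long (x), 40 mm thick (y), 56 mm tall, about 0.2 kg, with a fossil lump (12 mm) showing on top; starts upright on the bench to the right of the tray and rack. Three or all four specimens are present. Origin at the centre of its underside, z up. In the row its y axis lies along the tray's y axis.
- tape_roll: roll of tape lying on the bench, 86 mm across, 19 mm high; a bystander to leave alone
- chisel: chisel with a wooden handle lying on the bench, 183 mm long, 19 mm high; a bystander to leave alone
Not all that is in view belongs to the job. Leave any green or purple look-alike of the filler_middle alone.

How it is judged:
On the way, in this order (a step that is already met when the one before it is completed fails the run):
1. every specimen stands in the tray (x of specimen_0 in the frame of tray between -0.02 and 0.02 m and y of specimen_0 in the frame of tray between -0.07 and 0.07 m and z of specimen_0 in the frame of tray between 0.004 and 0.014 m and angle between each of specimen_0, specimen_1, specimen_2, specimen_3's own z axis and vertical below 0.12 rad and x of specimen_1 in the frame of tray between -0.02 and 0.02 m and y of specimen_1 in the frame of tray between -0.07 and 0.07 m and z of specimen_1 in the frame of tray between 0.004 and 0.014 m and x of specimen_2 in the frame of tray between -0.02 and 0.02 m and y of specimen_2 in the frame of tray between -0.07 and 0.07 m and z of specimen_2 in the frame of tray between 0.004 and 0.014 m and x of specimen_3 in the frame of tray between -0.02 and 0.02 m and y of specimen_3 in the frame of tray between -0.07 and 0.07 m and z of specimen_3 in the frame of tray between 0.004 and 0.014 m), for 0.2 s.
2. the wedge is driven down and grips between the row and the slanted cheek (z of wedge in the frame of tray between 0.0095 and 0.03 m and x of wedge in the frame of tray between -0.025 and 0.025 m and y of wedge in the frame of tray between -0.095 and -0.07 m and angle between wedge's own z axis and vertical below 0.1 rad and contact force between wedge and tray above 10 N), for 0.2 s.
At the end, for the whole second after the job is handed in: All specimens upright on the tray floor in the row; each filler upright in the row or in its own bay (within 10 mm of its centre); wedge upright within 6 degrees at the slanted end, thin end 1.5 to 22 mm above the tray floor (needs four blocks), at rest, still pressing on the tray with over 10 N (all of step 1 and all of step 2 and ((x of filler_short in the frame of tray between -0.02 and 0.02 m and y of filler_short in the frame of tray between -0.07 and 0.07 m and z of filler_short in the frame of tray between 0.004 and 0.014 m and angle between filler_short's own z axis and vertical below 0.12 rad) or (horizontal distance between filler_short and bay_short below 0.01 m and z of filler_short in the frame of rack between 0.004 and 0.014 m and angle between filler_short's own z axis and vertical below 0.12 rad)) and ((x of filler_middle in the frame of tray between -0.02 and 0.02 m and y of filler_middle in the frame of tray between -0.07 and 0.07 m and z of filler_middle in the frame of tray between 0.004 and 0.014 m and angle between filler_middle's own z axis and vertical below 0.12 rad) or (horizontal distance between filler_middle and bay_middle below 0.01 m and z of filler_middle in the frame of rack between 0.004 and 0.014 m and angle between filler_middle's own z axis and vertical below 0.12 rad)) and ((x of filler_long in the frame of tray between -0.02 and 0.02 m and y of filler_long in the frame of tray between -0.07 and 0.07 m and z of filler_long in the frame of tray between 0.004 and 0.014 m and angle between filler_long's own z axis and vertical below 0.12 rad) or (horizontal distance between filler_long and bay_long below 0.01 m and z of filler_long in the frame of rack between 0.004 and 0.014 m and angle between filler_long's own z axis and vertical below 0.12 rad)) and linear speed of wedge below 0.01 m/s); the robot touches nothing.
It fails at once if the tape roll or the chisel is pushed away (distance of any of tape_roll, chisel from where it was at the start of the episode above 0.03 m).
Of specimen_0, specimen_1, specimen_2, specimen_3 only 3 to 4 are there at a start; the rules pass over those that are not, and their reading is None.
At some moment in a run one of specimen_0, specimen_1, specimen_2, specimen_3 may be knocked a few centimetres aside while the robot is not near it.
It also fails if it takes over 210 s, if anything falls off the work surface, if the arm or the gripper's body presses on something with over 40 N, if the wrist force passes 120 N, or if a joint passes its speed limit or range.

## Robot

A 6-joint arm with a two-finger parallel gripper is mounted at the origin on a cart in front of the work surface, level with it; the furniture and walls round the work are solid. World frame = base frame: x ahead of the robot, y to its left, z up, the work surface at z = 0. Lengths are in m, angles in rad, forces in N, time in s.
With the tool pointing down it reaches from about 0.425 to 0.95 m from the base axis. Payload 3.5 kg.
Tool frame: the origin (TCP) lies at the very end of the fingers, on their centre line; the grasp point (between the pads) lies ctrl.grip_point_offset behind it (ctrl.grip_point_offset is the distance from the TCP to the grasp point, in m); z points along the fingers, y is the direction in which the jaws open and shut (so a half turn about z gives the same grasp; the last joint's range is limited). The gripper opens to 85 mm and grips with 20 to 120 N. Pads are 22 mm wide; open, the fingers measure 114 mm over their backs; the gripper's body (76 mm by 85 mm) begins 54 mm behind the grasp point. The pads swing forward as they close: fully open they stand 13 mm farther back than shut.
Start: joints at [-1.358, 0.286, 1.577, -0, 1.279, -0.15], TCP at [0.24, -0.631, 0.231] pointing down, gripper open.
Joint ranges: [-2.77, 2.77], [-0.9, 2.22], [0.21, 2.48], [-1.53, 4.67], [0.24, 2.81], [-2.84, 2.84]. Speed limits (rad/s): [2.79, 2.79, 3.14, 3.14, 3.14, 3.14].

## Interface

Orientations are given as a unit quaternion [x, y, z, w].
In Python, from plant import telemetry, imaging, ticket, finder, ctrl gives the robot as it stands. The module is installed in compiled form; this text tells all that it offers.
- The arm moves only by the shell command python3 -m crank 'ROWS' [FORCE]. ROWS is JSON, a list of rows, each a list of 7 numbers: the shift along the tool's x, y, z scaled (see below), then the turn, a rotation vector about the tool's x, y, z scaled (see below), then the opening, from 0 (shut) to 1 (fully open). A call has 1 to 12 rows; each row is the pose to reach, as a shift and turn from the pose commanded when the call began, along the tool's axes at that moment; what a row does not reach only later rows make up. The controller multiplies each number of a shift by 0.15 m and each number of a turn by 90 degrees. A row lasts 1/10 s, in which the tool goes at most 50 mm and 8.59 degrees, less where a joint would pass 70% of its speed; a pose out of reach is approached as far as the arm can. A call with a number of a shift or a turn outside -1 to 1 is refused whole. A call with a gripper value outside its range is refused whole. The fingers move at their own pace and stop on an object; FORCE is the grip in N (left out, the last holds). Time passes only in rows, so rows that repeat a pose let the fingers close. It gives the time, the measured TCP pose, the force and the opening at its end, in the units of the state.
- telemetry.get_state(): the state, without advancing time (a new reading comes with each control period).
- imaging.read_camera(name): name is "side" or "top"; returns a dict with "pixels" (420x560x3 uint8, red, green, blue), "vfov" (degrees; the focal length in pixels is half the picture's height over the tangent of half this angle, whatever the lens; pixels are square), "cx", "cy" (the principal point, pixels), "rvec" (rotation vector, rad) and "tvec" (3), from world to camera coordinates, as OpenCV has them. Camera axes: x right, y down, z forward; pixel columns grow to the right and rows downward; lengths in m; the calibration is good to about 2 mm. A picture is of the moment at which its call begins. There is no depth.
- ticket.sign_off(): hands the job in, once; it reports no verdict.
Trained networks look in a picture, given as the dict that the camera call returned (one of the last four; its "shot" number tells which), for a name from the list of things; names that differ only in an ending like _2 or _b are one class to them, and where a whole thing is asked for, a point or a joint stands for the part that bears it (a point fixed in the world has none). Each returns a list of dicts, best first, with "confidence" (0 to 1); they miss things now and then, are a little off and sometimes report something else, mostly with a low value. They report only what shows in the picture. A call takes as long as a camera call. They do not tell look-alikes from the thing itself.
- finder.masks_of(label, picture): "pixels" (420x560 bool, what is visible of it) and "extent" ([left, top, right, bottom] in pixels, round what is visible of it).
- finder.pinpoint(label, picture): "location" ([row, column] in pixels: a listed point, or the origin of a listed thing).
The state is a dict: "time": time; "qpos": joint angles; "dq": joint speeds; "joint_efforts": joint torques, N m; "eef_pos": TCP position; "tcp_rot": TCP orientation; "contact_force": force on the tool from outside, world axes, zero at the start; "wrist_torque": the same for the moment, N m; "opening": opening from 0.0 (shut) to 1.0 (fully open).
Only numpy, scipy, OpenCV 4.12 (cv2) and the standard library are available. Lean on these libraries where they do the work, as an engineer would, in place of code of your own. Each camera call takes 0.05 s, during which the arm holds its last target.

## Working session

There is one attempt and no reset: what is moved stays moved. The work goes in short steps, Python scripts to look and compute and a shell command to move; the robot and the scene stay as the last step left them, time stands still between calls to the robot, and variables do not carry over. Pictures are saved under pics/ and viewed, and the job is handed in when it is done.

```bash
mkdir -p pics; ls
cat > h.py <<'E'
import numpy as np, cv2
from plant import telemetry, imaging, ticket, finder, ctrl
def cam(n):
    p=imaging.read_camera(n); return p
def K(p):
    H=p["pixels"].shape[0]; f=H/2/np.tan(np.radians(p["vfov"])/2)
    return np.array([[f,0,p["cx"]],[0,f,p["cy"]],[0,0,1.]])
def RT(p): return cv2.Rodrigues(np.array(p["rvec"],float))[0],np.array(p["tvec"],float)
def back(p,u,v,z):
    R,t=RT(p); d=R.T@np.linalg.inv(K(p))@np.array([u,v,1.]); o=-R.T@t
    return o+d*(z-o[2])/d[2]
def proj(p,X):
    R,t=RT(p); c=(K(p)@(R@np.atleast_2d(np.array(X,float)).T+t[:,None])).T
    return c[:,:2]/c[:,2:]
def save(p,n,box=None,s=1):
    im=p["pixels"][:,:,::-1]
    if box: l,t,r,b=box; im=im[t:b,l:r]
    if s!=1: im=cv2.resize(im,None,fx=s,fy=s,interpolation=cv2.INTER_CUBIC)
    cv2.imwrite("pics/"+n,im)
E
python3 - <<'E'
from h import *
s=telemetry.get_state(); print(s); print(ctrl.grip_point_offset)
for n in("top","side"):
    p=cam(n); save(p,n+"0.png",s=1.4); R,t=RT(p); print(n,p["vfov"],p["cx"],p["cy"],-R.T@t,R[2])
E
```

```text
pics
{'time': 0.0, 'qpos': array([-1.35800025e+00,  2.87195634e-01,  1.57817851e+00,  2.01821530e-06,
        1.27859955e+00, -1.49986088e-01]), 'dq': array([-0.00094052,  0.00048499, -0.0006614 ,  0.00030931, -0.00194948,
        0.00074967]), 'joint_efforts': array([-1.14526483e-03, -4.05981266e+01, -2.92628396e+01, -2.52495256e-04,
        5.80523410e-03, -6.43349480e-06]), 'eef_pos': array([ 0.23943818, -0.63040219,  0.22992638]), 'tcp_rot': array([ 9.83593052e-01,  1.80397591e-01, -3.64165860e-05, -1.18996236e-03]), 'contact_force': array([-0.23697491, -0.38678207, -0.63854214]), 'wrist_torque': array([0.05841792, 0.01383128, 0.02248048]), 'opening': 1.002211423868539}
0.0187
top 45.86577193970389 276.80068230434415 206.1465725370784 [ 0.28450969 -0.03684035  1.29770665] [ 0.22458781  0.00331581 -0.97444821]
side 57.111044362782856 279.75100198307814 213.98405863371306 [0.18402234 0.64403238 0.76581603] [ 0.34425846 -0.66642674 -0.66133313]
```

View pics/top0.png

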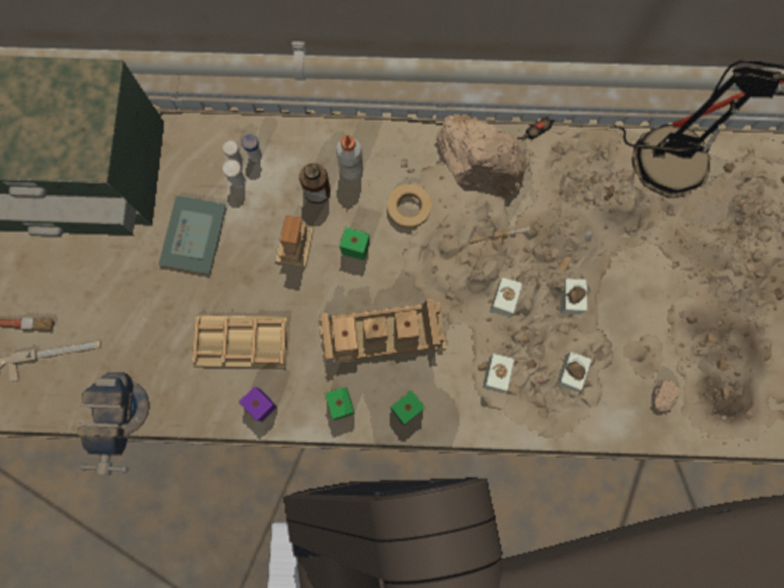

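View pics/side0.png

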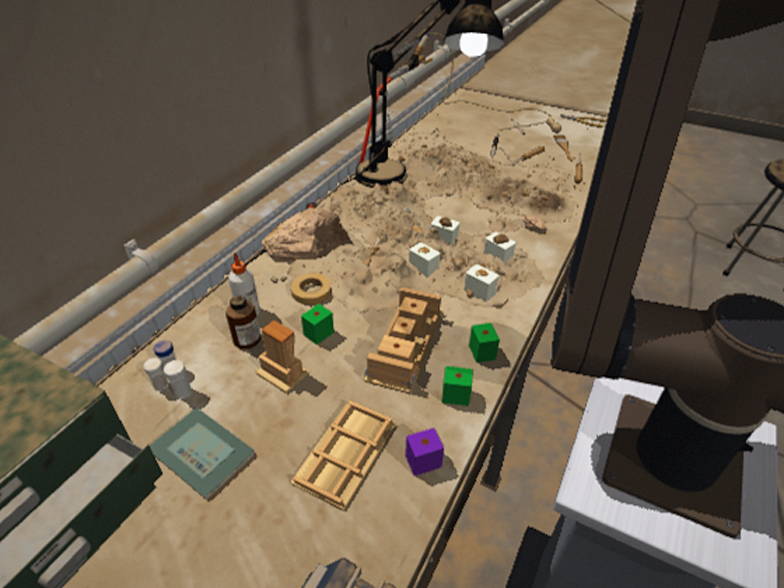

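Run:
```python
from h import *
p=cam("top"); q=cam("side")
names=["tray","slant_foot","rack","bay_short","bay_middle","bay_long","wedge","wedge_head","filler_short","filler_middle","filler_long","specimen_0","specimen_2","tape_roll","chisel"]
zz={"slant_foot":.008,"bay_short":.008,"bay_middle":.008,"bay_long":.008,"wedge_head":.108,"wedge":.008,"filler_short":.008,"filler_middle":.008,"filler_long":.008}
for n in names:
    for P,c in((p,"T"),(q,"S")):
        for d in finder.pinpoint(n,P)[:6]:
            if d["confidence"]<.2: continue
            r,cc=d["location"]; print(n,c,round(d["confidence"],2),np.round([cc,r],1),np.round(back(P,cc,r,zz.get(n,0))[:2],4))
save(p,"t1.png",(220,180,340,270),6.5)
save(p,"t1b.png",(130,130,260,280),4)
save(q,"s1.png",(160,180,340,380),3)
```

```text
tray T 0.79 [267.9 238.3] [ 0.4956 -0.012 ]
tray T 0.54 [352.2 269.1] [ 0.4224 -0.235 ]
tray T 0.38 [288.8 148.7] [ 0.7472 -0.0597]
tray S 0.57 [286.4 245.3] [ 0.5057 -0.0215]
slant_foot T 0.59 [302.  231.9] [ 0.5146 -0.1013]
slant_foot T 0.48 [407.  267.6] [ 0.4305 -0.376 ]
slant_foot S 0.83 [295.3 223. ] [ 0.5205 -0.1064]
slant_foot S 0.52 [292.6 228.9] [ 0.5164 -0.0805]
rack T 0.75 [174.6 244.8] [0.4694 0.2328]
rack S 0.79 [244.6 321.9] [0.479  0.2388]
rack S 0.49 [287.3 248. ] [ 0.4989 -0.0136]
rack S 0.38 [223.6 209.9] [ 0.7406 -0.0625]
bay_short T 0.58 [152.9 242.9] [0.4712 0.2883]
bay_short S 0.55 [234.7 342.8] [0.4673 0.297 ]
bay_short S 0.54 [340.4 209.6] [ 0.4274 -0.2252]
bay_middle T 0.6 [171.9 244. ] [0.4701 0.2384]
bay_middle S 0.93 [246.3 322.8] [0.4713 0.2432]
bay_long T 0.65 [191.6 243.1] [0.4743 0.187 ]
bay_long T 0.6 [169.6 247.1] [0.4617 0.2437]
bay_long S 0.94 [258.5 304.6] [0.4718 0.188 ]
wedge T 0.8 [209.9 173.9] [0.6646 0.1516]
wedge S 0.87 [201.6 265.3] [0.6614 0.1533]
wedge_head T 0.78 [206.6 159.1] [0.6735 0.1478]
wedge_head S 0.72 [194.5 237.4] [0.6663 0.15
[... 916 characters left out ...]
08 -0.2367]
specimen_0 S 0.64 [313.2 173.5] [ 0.5804 -0.3671]
specimen_0 S 0.63 [354.4 182. ] [ 0.4402 -0.389 ]
specimen_0 S 0.62 [301.7 191.6] [ 0.5717 -0.2578]
specimen_2 T 0.93 [407.7 266.2] [ 0.4352 -0.38  ]
specimen_2 T 0.89 [408.2 214.8] [ 0.5727 -0.3846]
specimen_2 T 0.76 [353.1 265.9] [ 0.4308 -0.2373]
specimen_2 S 0.88 [343.5 210.1] [ 0.4208 -0.2367]
specimen_2 S 0.64 [313.2 173.5] [ 0.5804 -0.3671]
specimen_2 S 0.63 [354.4 182. ] [ 0.4402 -0.389 ]
specimen_2 S 0.62 [301.7 191.6] [ 0.5717 -0.2578]
tape_roll T 0.7 [289.8 147. ] [ 0.7523 -0.0623]
tape_roll S 0.71 [222.2 207.8] [ 0.7499 -0.0686]
chisel T 0.49 [350.4 169.7] [ 0.6931 -0.2297]
chisel S 0.58 [268.4 181.9] [ 0.6909 -0.2516]
```

View pics/t1.png

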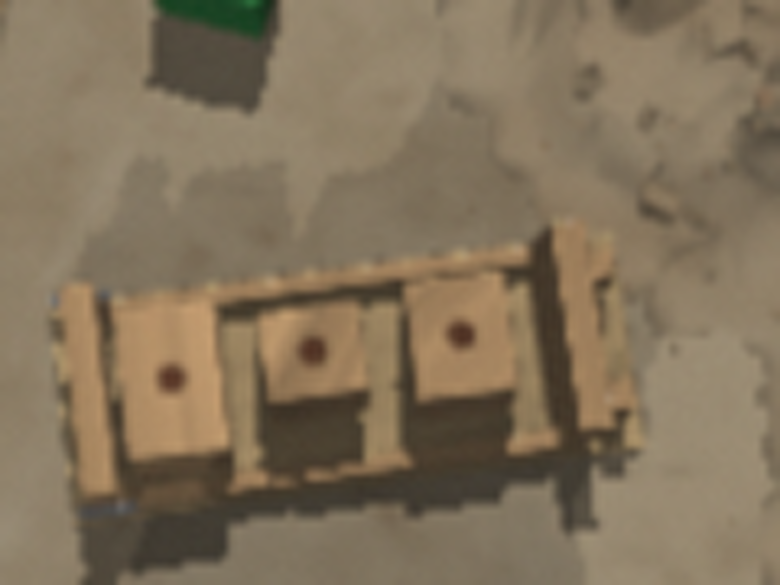

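View pics/t1b.png

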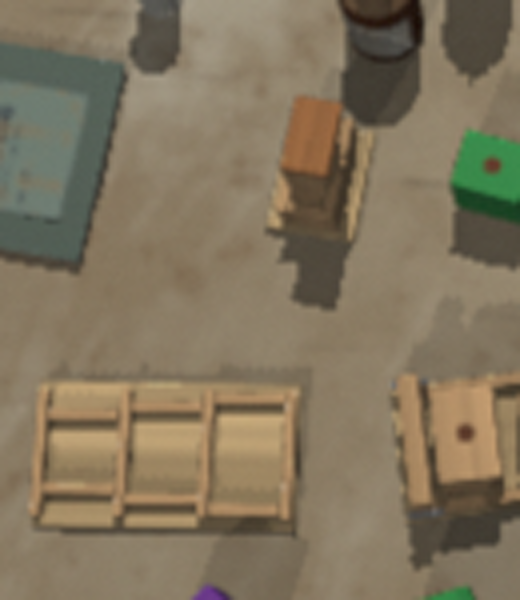

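View pics/s1.png

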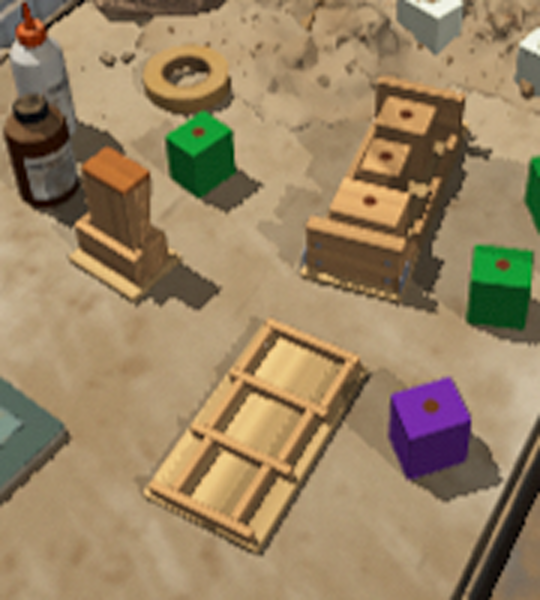

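Run:
```python
from h import *
q=cam("side"); p=cam("top")
save(q,"s_tray.png",(250,195,330,285),6.5)
save(q,"s_rack.png",(200,275,300,375),6)
save(p,"t_rack.png",(130,215,215,270),9)
save(q,"s_wedge.png",(170,220,230,290),8)
save(p,"t_wedge.png",(190,145,230,195),12)
```

```text
(no output)
```

View pics/s_tray.png

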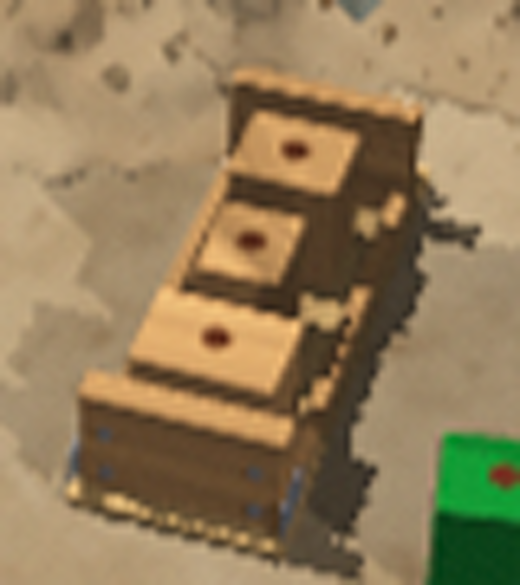

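View pics/s_rack.png

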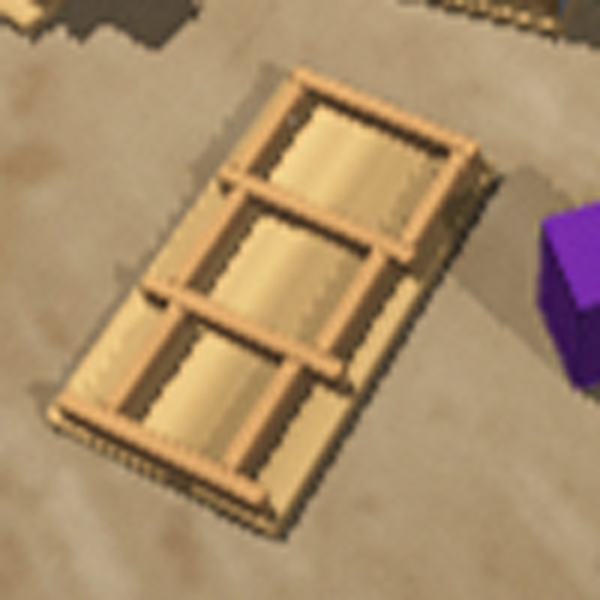

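View pics/t_rack.png

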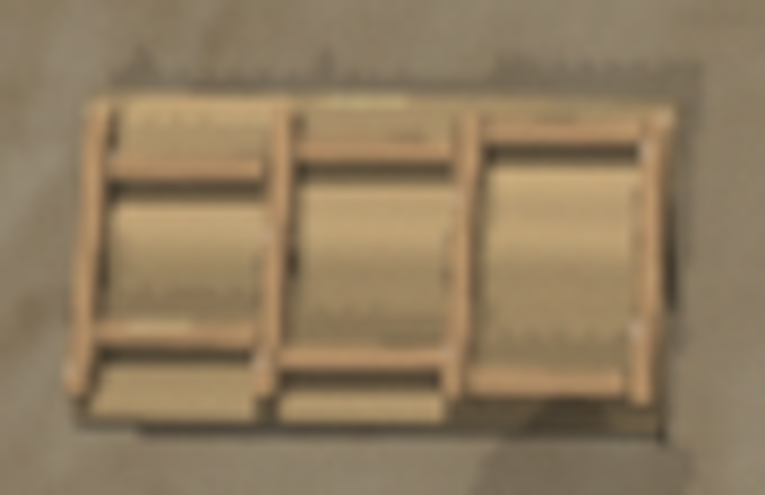

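View pics/s_wedge.png

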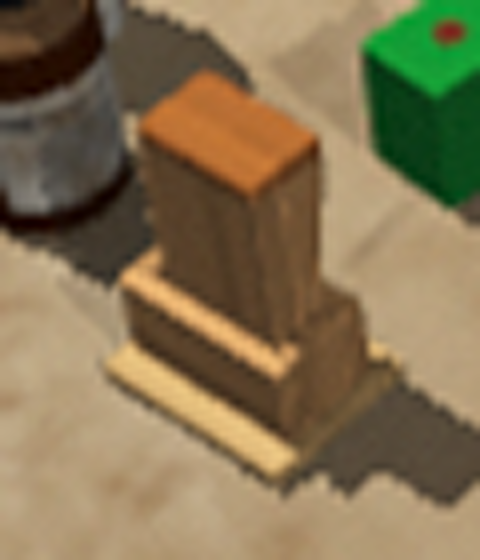

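View pics/t_wedge.png

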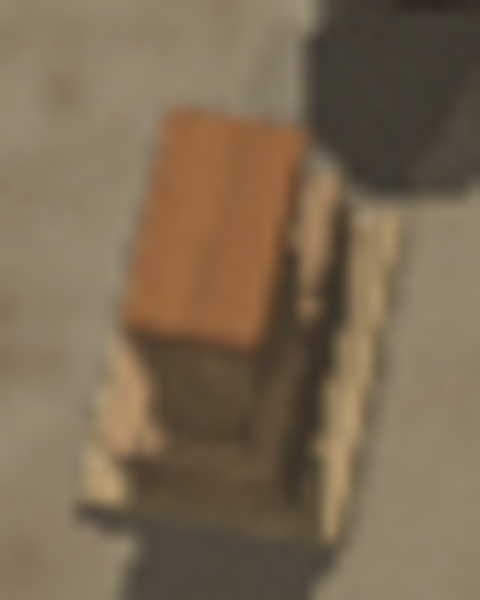

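```bash
cat >> h.py <<'E'
def T(x,y,yaw,pts):
    c,s=np.cos(yaw),np.sin(yaw); P=np.atleast_2d(np.array(pts,float))
    return np.c_[x+c*P[:,0]-s*P[:,1], y+s*P[:,0]+c*P[:,1], P[:,2]]
def src(off,s,pts): return (np.array(pts,float)+.5)/s-.5+np.array(off)
E
cat > fit1.py <<'E'
from h import *
from scipy.optimize import least_squares
p=cam("top"); q=cam("side")
# tray
t_obs=src((220,180),6.5,[(106,390),(568,327)]); s_obs=src((250,195),6.5,[(196,396),(326,101)])
m=[(0,.085,.059),(0,-.0959,.059)]
f=lambda a,wt=1,ws=1:np.r_[wt*(proj(p,T(*a,m))-t_obs).ravel(),ws*(proj(q,T(*a,m))-s_obs).ravel()]
for wt,ws in((1,1),(1,0),(0,1)):
    r=least_squares(f,[.5,0,.1],args=(wt,ws)); print("tray",r.x,np.round(r.fun,2))
t_obs=src((130,215),9,[(297,160),(455,160),(280,350),(447,350),(488,143),(645,143),(470,372),(632,372),(112,180),(265,180),(93,325),(255,325)])
B=[]
for yc,L in((0,.054),(-.051,.066),(.051,.042)):
    for sx in(1,-1):
        for sy in(1,-1): B.append((sx*L/2,yc+sy*.0235,.019))
g=lambda a:(proj(p,T(*a,B))-t_obs).ravel()
r=least_squares(g,[.47,.24,0]); print("rack",r.x,np.round(r.fun.reshape(-1,2),1).tolist())
E
python3 fit1.py
```

```text
tray [ 0.49438485 -0.01606436  0.17300618] [-0.12  0.01 -0.26  0.08  0.08 -0.32  0.01 -0.23]
tray [ 0.49450868 -0.01653883  0.17365157] [ 0.08 -0.01 -0.08  0.01  0.   -0.    0.   -0.  ]
tray [ 0.49402134 -0.0150796   0.17231296] [-0.    0.   -0.    0.    0.   -0.01 -0.    0.02]
rack [0.47137509 0.23947761 0.02374273] [[-0.3, 0.1], [0.2, 0.4], [0.3, -0.4], [-0.1, -0.1], [-1.8, 0.0], [-1.3, 0.2], [-1.2, -0.2], [-1.0, -0.0], [0.5, -0.0], [1.6, 0.2], [1.5, -0.1], [1.7, 0.1]]
```

```bash
cat >> fit1.py <<'E'
def Bp(pt):
    B=[]
    for yc,L in((0,.054),(-pt,.066),(pt,.042)):
        for sx in(1,-1):
            for sy in(1,-1): B.append((sx*L/2,yc+sy*.0235,.019))
    return B
g=lambda a:(proj(p,T(*a[:3],Bp(a[3])))-t_obs).ravel()
r=least_squares(g,[.47,.24,0,.051]); print("rack",r.x,np.round(r.fun.reshape(-1,2),1).tolist())
A=r.x
def draw(P,segs,n,box,s):
    im=cv2.resize(P["pixels"][box[1]:box[3],box[0]:box[2],::-1],None,fx=s,fy=s,interpolation=cv2.INTER_CUBIC)
    for X in segs:
        x=((proj(P,X)-np.array(box[:2])+.5)*s-.5).astype(int)
        cv2.polylines(im,[x.reshape(-1,1,2)],True,(0,0,255),1)
    cv2.imwrite("pics/"+n,im)
def quads(B): return [T(*A[:3],[B[i] for i in(k,k+1,k+3,k+2)]) for k in(0,4,8)]
segs=quads(Bp(A[3]))+[T(*A[:3],[(.048,.086,0),(.048,-.086,0),(-.048,-.086,0),(-.048,.086,0)])]
draw(q,segs,"o1.png",(200,275,300,375),6); draw(p,segs,"o2.png",(130,215,215,270),9)
a=(.4943,-.0158,.173)
ts=[T(*a,[(.034,.085,.02),(-.034,.085,.02),(-.034,-.089,.02),(.034,-.089,.02)]),T(*a,[(.045,.085,.059),(-.045,.085,.059)]),T(*a,[(.045,.116,0),(-.045,.116,0),(-.045,-.116,0),(.045,-.116,0)])]
draw(q,ts,"o3.png",(250,195,330,285),6.5);draw(p,ts,"o4.png",(220,180,340,270),6.5)
E
python3 fit1.py; cd pics; python3 -c "
import cv2,numpy as np
a=[cv2.resize(cv2.imread(f'o{i}.png'),(400,300)) for i in(1,2,3,4)]
a=[cv2.imread(f'o{i}.png') for i in(1,2,3,4)]
def fit(i,w=400,h=300):
    s=min(w/i.shape[1],h/i.shape[0]); j=cv2.resize(i,None,fx=s,fy=s,interpolation=cv2.INTER_AREA); o=np.zeros((h,w,3),np.uint8); o[:j.shape[0],:j.shape[1]]=j; return o
a=[fit(i) for i in a]
cv2.imwrite('o.png',np.vstack([np.hstack(a[:2]),np.hstack(a[2:])]))"
```

```text
tray [ 0.49438485 -0.01606436  0.17300618] [-0.12  0.01 -0.26  0.08  0.08 -0.32  0.01 -0.23]
tray [ 0.49450868 -0.01653883  0.17365157] [ 0.08 -0.01 -0.08  0.01  0.   -0.    0.   -0.  ]
tray [ 0.49402134 -0.0150796   0.17231296] [-0.    0.   -0.    0.    0.   -0.01 -0.    0.02]
rack [0.47137509 0.23947761 0.02374273] [[-0.3, 0.1], [0.2, 0.4], [0.3, -0.4], [-0.1, -0.1], [-1.8, 0.0], [-1.3, 0.2], [-1.2, -0.2], [-1.0, -0.0], [0.5, -0.0], [1.6, 0.2], [1.5, -0.1], [1.7, 0.1]]
rack [0.47139582 0.23947874 0.02195265 0.0544484 ] [[-0.3, 0.1], [0.2, 0.4], [0.3, -0.4], [-0.1, -0.1], [-0.5, 0.0], [0.1, 0.3], [0.1, -0.2], [0.3, 0.0], [-0.8, -0.1], [0.3, 0.1], [0.1, -0.2], [0.3, 0.0]]
```

View pics/o.png

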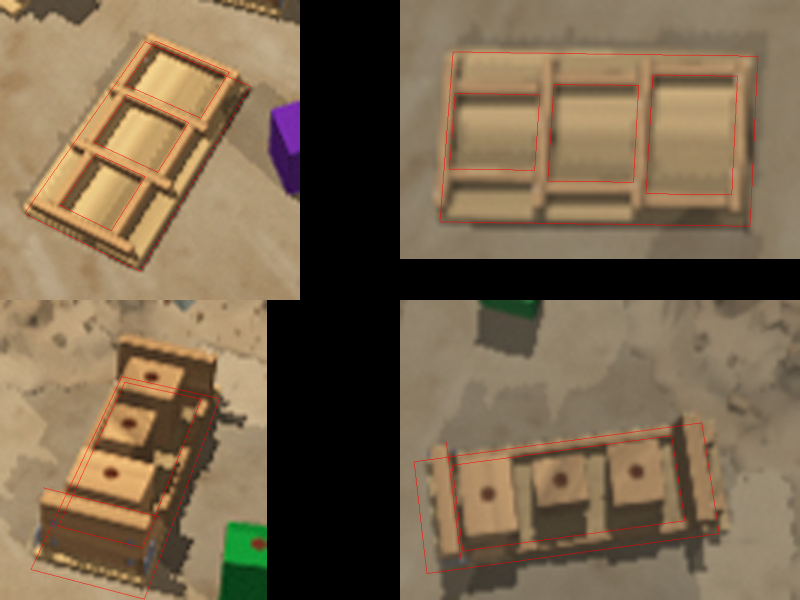

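View pics/o4.png

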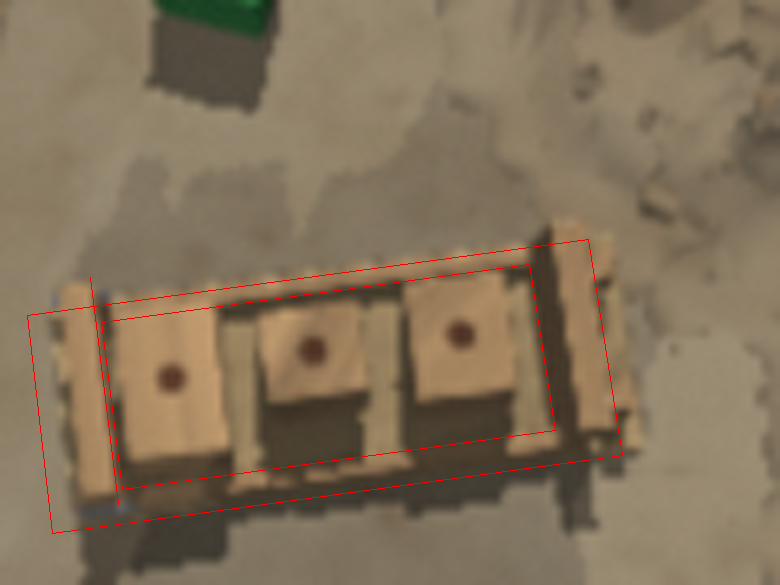

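View pics/o3.png

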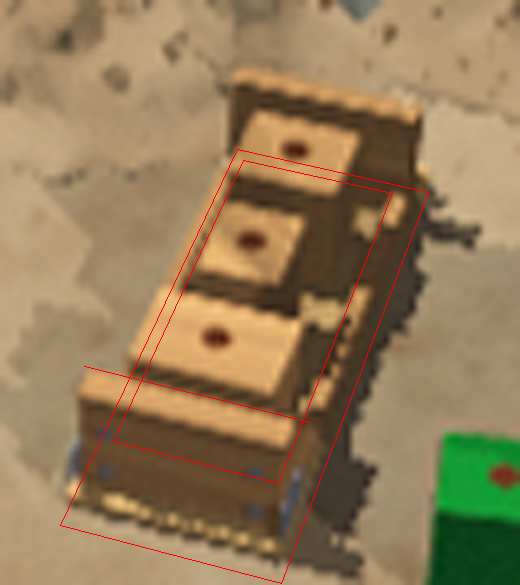

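```bash
cat > fitb.py <<'E'
from h import *
from scipy.optimize import minimize
def fitbox(views,dims,x0,z0=0.):
    """views: [(picture, mask)]; box silhouette XOR"""
    L,W,Hh=dims
    C=np.array([(sx*L/2,sy*W/2,z) for sx in(1,-1) for sy in(1,-1) for z in(z0,z0+Hh)])
    S=8; V=[]
    for P,m in views:
        ys,xs=np.nonzero(m); l,t,r,b=max(xs.min()-8,0),max(ys.min()-8,0),xs.max()+9,ys.max()+9
        big=cv2.resize(m[t:b,l:r].astype(np.float32),None,fx=S,fy=S,interpolation=cv2.INTER_LINEAR)>.5
        V.append((P,big,(l,t)))
    def cost(a):
        c=0
        for P,big,o in V:
            x=(proj(P,T(a[0],a[1],a[2],C))-np.array(o)+.5)*S-.5
            h=cv2.convexHull(np.round(x*16).astype(np.int32)); im=np.zeros(big.shape,np.uint8)
            cv2.fillConvexPoly(im,h,1,shift=4); c+=np.logical_xor(im>0,big).sum()/big.sum()
        return c/len(V)
    best=None
    for dy in(-.4,-.15,.15,.4):
        s=np.array([[0,0,0],[.006,0,0],[0,.006,0],[0,0,.2]])+np.array([x0[0],x0[1],x0[2]+dy])
        r=minimize(cost,s[0],method="Nelder-Mead",options=dict(initial_simplex=s,xatol=1e-4,fatol=1e-4))
        if best is None or r.fun<best.fun: best=r
    return best.x,best.fun
def specimens():
    p=cam("top"); q=cam("side"); out=[]
    mt=finder.masks_of("specimen_0",p); ms=finder.masks_of("specimen_0",q)
    for d in mt:
        if d["confidence"]<.3: continue
        ys,xs=np.nonzero(d["pixels"]); c=back(p,xs.mean(),ys.mean(),.03)
        u=proj(q,[[c[0],c[1],.03]])[0]
        best=min(ms,key=lambda e:np.hypot(*(np.array(np.nonzero(e["pixels"])).mean(1)[::-1]-u))) if ms else None
        vs=[(p,d["pixels"])]
        if best is not None:
            dd=np.hypot(*(np.array(np.nonzero(best["pixels"])).mean(1)[::-1]-u))
            if dd<8: vs.append((q,best["pixels"]))
        x,f=fitbox(vs,(.06,.04,.056),(c[0],c[1],0.))
        x1,f1=fitbox(vs[:1],(.06,.04,.056),(c[0],c[1],0.))
        print("spec conf %.2f views %d"%(d["confidence"],len(vs)),np.round(x,4),"deg %.1f"%np.degrees(x[2]),"xor %.3f"%f,"| top only",np.round(x1,4),round(f1,3)); out.append(x)
    return p,q,out
if __name__=="__main__": specimens()
E
python3 fitb.py
python3 - <<'E'
from h import *
p=cam("top");q=cam("side")
a=(.4943,-.0158,.173)
for n,t,s in(("long",(172,378),(216,337)),("short",(313,351),(251,240)),("middle",(461,335),(295,150))):
    A=src((220,180),6.5,[t])[0];B=src((250,195),6.5,[s])[0]
    A=back(p,*A,.064)[:2];B=back(q,*B,.064)[:2]; m=(A+B)/2
    c,si=np.cos(a[2]),np.sin(a[2]); d=m-a[:2]; print(n,A,B,"tray:",c*d[0]+si*d[1],-si*d[0]+c*d[1])
# wedge head top z=.108 corners top crop
t=src((190,145),12,[(163,107),(308,130),(265,347),(125,328)]); s=src((170,220),8,[(205,68),(320,145),(252,195),(140,128)])
X=np.array([back(p,*u,.108)[:2] for u in t]);Y=np.array([back(q,*u,.108)[:2] for u in s]); print(X,X.mean(0));print(Y,Y.mean(0))
E
```

```text
spec conf 0.90 views 2 [ 0.5695 -0.2536 -0.2557] deg -14.6 xor 0.135 | top only [ 0.569  -0.2534 -0.249 ] 0.063
spec conf 0.86 views 2 [ 0.5751 -0.3804  0.1816] deg 10.4 xor 0.451 | top only [ 0.5746 -0.3797 -0.1697] 0.235
spec conf 0.72 views 2 [ 0.4263 -0.2385 -0.2481] deg -14.2 xor 0.126 | top only [ 0.4251 -0.2376 -0.2365] 0.101
spec conf 0.70 views 2 [ 0.4343 -0.3761 -0.4541] deg -26.0 xor 0.262 | top only [ 0.4332 -0.3758 -0.438 ] 0.199
long [0.48461172 0.04171999] [0.48494138 0.04194469] tray: 0.000539440172851206 0.05841140019483708
short [ 0.49716506 -0.01233603] [ 0.49752697 -0.01257325] tray: 0.0035764106648394378 0.002771088388286593
middle [ 0.50553962 -0.06946512] [ 0.50594887 -0.0697347 ] tray: 0.0020123864635661383 -0.0549668212770788
[[0.68804956 0.15756162]
 [0.68411419 0.12683461]
 [0.63642253 0.13276012]
 [0.63945875 0.16212831]] [0.66201126 0.14482116]
[[0.68479555 0.12769572]
 [0.63405139 0.13822612]
 [0.63935832 0.16488097]
 [0.68585654 0.15822834]] [0.66101545 0.14725779]
```

```bash
cat >> h.py <<'E'
from scipy.spatial.transform import Rotation as Ro
def goto(x,y,z,psi):
    """print units for row to put TCP at x,y,z with tool y at yaw psi, tool down"""
    s=telemetry.get_state(); R=Ro.from_quat(s["tcp_rot"])
    d=R.inv().apply(np.array([x,y,z])-s["eef_pos"])/.15
    ty=np.array([np.cos(psi),np.sin(psi),0]); tz=np.array([0,0,-1.]); tx=np.cross(ty,tz)
    G=Ro.from_matrix(np.c_[tx,ty,tz]); rv=(R.inv()*G).as_rotvec()/(np.pi/2)
    print("at",np.round(s["eef_pos"],4),"psi",round(float(np.arctan2(R.as_matrix()[1,1],R.as_matrix()[0,1])),3),"q6",round(s["qpos"][5],2),"t",round(s["time"],1),"op",round(s["opening"],3))
    print("shift",np.round(d,3),"turn",np.round(rv,3),"dist",np.linalg.norm(d)*.15)
E
python3 -c "
from h import *
goto(.4848,.0418,.23,.173)"
```

```text
at [ 0.2396 -0.631   0.2313] psi -1.208 q6 -0.15 t 2.3 op 0.998
shift [ 3.12  -3.613  0.009] turn [-0.    -0.    -0.879] dist 0.7161293481659518
```

```bash
python3 -m crank '[[0.86,-1,0,0,0,-0.879,1],[0.86,-1,0,0,0,-0.879,1],[0.86,-1,0,0,0,-0.879,1],[0.86,-1,0,0,0,-0.879,1],[0.86,-1,0,0,0,-0.879,1],[0.86,-1,0,0,0,-0.879,1],[0.86,-1,0,0,0,-0.879,1],[0.86,-1,0,0,0,-0.879,1],[0.86,-1,0,0,0,-0.879,1],[0.86,-1,0,0,0,-0.879,1],[0.86,-1,0,0,0,-0.879,1]]' 60; python3 -c "
from h import *
goto(.4848,.0418,.23,.173)"
```

```text
time: 3.4
eef_pos: [0.307, -0.445, 0.2315]
tcp_rot: [0.644, 0.765, -0.0, 0.0]
contact_force: [0.7, 0.0, -0.4]
opening: 1.0
at [ 0.307  -0.445   0.2315] psi 0.173 q6 -1.33 t 3.4 op 1.0
shift [2.994 1.725 0.009] turn [ 0.  0. -0.] dist 0.5182834662467164
```

```bash
for i in 1 2; do python3 -m crank '[[1,0.575,0,0,0,0,1],[1,0.575,0,0,0,0,1],[1,0.575,0,0,0,0,1],[1,0.575,0,0,0,0,1]]' ; done; python3 -c "
from h import *
goto(.4848,.0418,.10,.173)"
```

```text
time: 3.8
eef_pos: [0.3667, -0.2793, 0.2313]
tcp_rot: [0.643, 0.766, 0.0, -0.0]
contact_force: [-0.0, -1.4, 0.6]
opening: 0.997
time: 4.2
eef_pos: [0.4258, -0.1167, 0.2316]
tcp_rot: [0.643, 0.766, 0.001, 0.0]
contact_force: [0.2, -0.2, -0.3]
opening: 1.003
at [ 0.4258 -0.1167  0.2316] psi 0.175 q6 -0.67 t 4.2 op 1.003
shift [0.972 0.57  0.878] turn [ 0.001 -0.     0.001] dist 0.21428353397750224
```

```bash
python3 -m crank '[[0.97,0.57,0.3,0,0,0,1],[0.97,0.57,0.3,0,0,0,1],[0.97,0.57,0.3,0,0,0,1],[0.97,0.57,0.3,0,0,0,1],[0.97,0.57,0.877,0,0,0,1],[0.97,0.57,0.877,0,0,0,1],[0.97,0.57,0.877,0,0,0,1],[0.97,0.57,0.877,0,0,0,1]]' ; python3 -c "
from h import *
goto(.4848,.0418,.028,.173)
p=cam('top');q=cam('side');save(p,'a1.png',(220,150,340,290),4);save(q,'a2.png',(230,150,340,290),4)
import cv2;a=cv2.imread('pics/a1.png')[:,:400];b=cv2.imread('pics/a2.png')[:,:400];cv2.imwrite('pics/a.png',np.hstack([a,b]))"
```

```text
time: 5.0
eef_pos: [0.4846, 0.0382, 0.1001]
tcp_rot: [0.644, 0.765, -0.0, -0.0]
contact_force: [0.7, 0.6, 0.6]
opening: 1.004
at [0.4846 0.0382 0.1001] psi 0.172 q6 -0.3 t 5.0 op 1.004
shift [0.023 0.006 0.481] turn [-0.    -0.    -0.001] dist 0.07217514003615112
```

View pics/a.png

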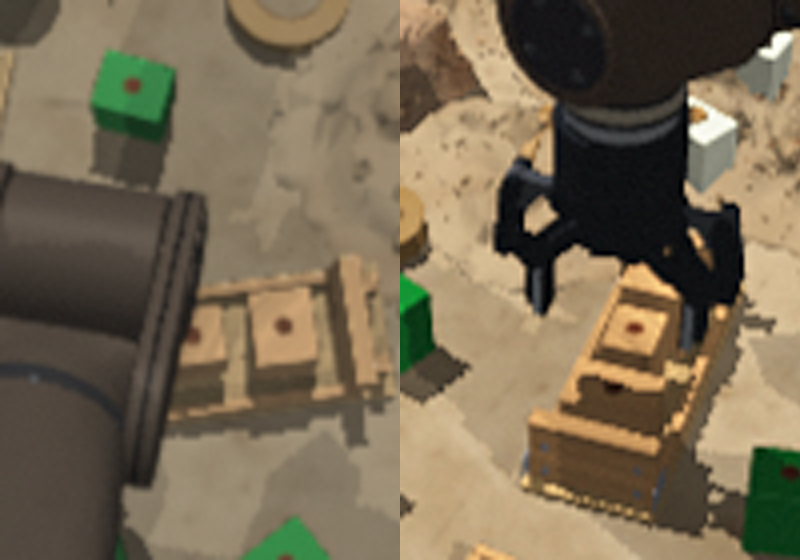

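Candidates for filler_long (top px): wooden blocks (246,238), (268,234) and (290,231), plus green (253,173), (243,288), (291,291) and purple (184,289) decoys. The longest plain wooden one is at (246,238), and the crop confirms it. Descending on it.

```bash
python3 -m crank '[[0.023,0.006,0.25,0,0,0,1],[0.023,0.006,0.48,0,0,0,1],[0.023,0.006,0.48,0,0,0,1],[0.023,0.006,0.48,0,0,0,1],[0.023,0.006,0.48,0,0,0,0],[0.023,0.006,0.48,0,0,0,0],[0.023,0.006,0.48,0,0,0,0],[0.023,0.006,0.48,0,0,0,0],[0.023,0.006,0.48,0,0,0,0],[0.023,0.006,0.48,0,0,0,0],[0.023,0.006,0.48,0,0,0,0]]' 60; python3 -m crank '[[0,0,-0.3,0,0,0,0],[0,0,-0.6,0,0,0,0],[0,0,-0.9,0,0,0,0],[0,0,-0.9,0,0,0,0]]'; python3 -c "
from h import *
c=T(.4714,.2395,.022,[(0,-.0545,0),(0,0,0),(0,.0545,0)]);print(c)
goto(c[0][0],c[0][1],.15,.022)"
```

```text
time: 6.2
eef_pos: [0.4873, 0.0414, 0.0306]
tcp_rot: [0.643, 0.765, 0.001, 0.002]
contact_force: [0.4, -1.4, 6.1]
opening: 0.693
time: 6.6
eef_pos: [0.4898, 0.0413, 0.1715]
tcp_rot: [0.643, 0.765, 0.005, 0.007]
contact_force: [1.3, 0.8, 0.1]
opening: 0.694
[[0.4725989  0.18501319 0.        ]
 [0.4714     0.2395     0.        ]
 [0.4702011  0.29398681 0.        ]]
at [0.4898 0.0413 0.1715] psi 0.173 q6 -0.3 t 6.6 op 0.694
shift [0.964 0.05  0.139] turn [0.01  0.002 0.096] dist 0.14636775360621293
```

```bash
python3 -m crank '[[0.964,0.05,0.139,0,0,0.096,0],[0.964,0.05,0.139,0,0,0.096,0],[0.964,0.05,0.139,0,0,0.096,0],[0.964,0.05,0.139,0,0,0.096,0],[0.964,0.05,0.139,0,0,0.096,0],[0.964,0.05,0.139,0,0,0.096,0],[0.964,0.05,0.139,0,0,0.096,0],[0.964,0.05,0.139,0,0,0.096,0]]'; python3 -c "
from h import *
goto(.4726,.185,.06,.022)
q=cam('side');save(q,'b.png',(190,200,330,350),4)"
```

```text
time: 7.4
eef_pos: [0.4678, 0.1844, 0.1421]
tcp_rot: [0.7, 0.714, 0.0, 0.0]
contact_force: [-0.1, 0.2, -1.5]
opening: 0.693
at [0.4678 0.1844 0.1421] psi 0.02 q6 0.15 t 7.4 op 0.693
shift [0.004 0.032 0.548] turn [ 0.     0.    -0.001] dist 0.08228142830244346
```

View pics/b.png

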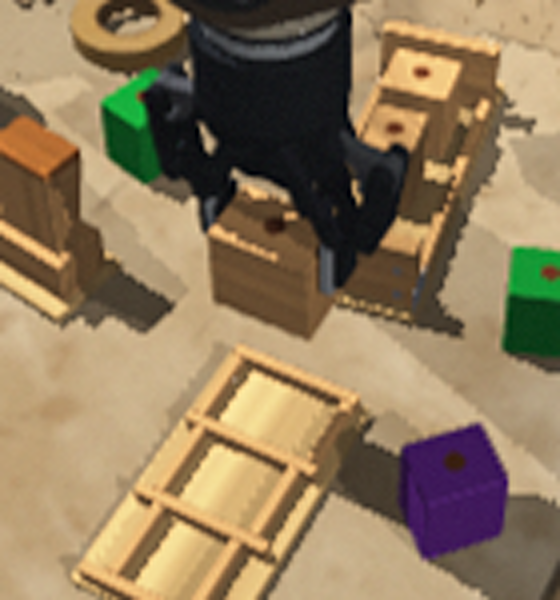

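Run:
```python
from h import *
q=cam('side'); u=src((190,200),4,[(275,224)])[0]
s=telemetry.get_state(); e=s["eef_pos"]; c=back(q,*u,e[2]-.0306+.064); print(c,e, "off",c[:2]-e[:2])
goto(.4726-(c[0]-e[0]),.185-(c[1]-e[1]),.05,.022)
goto(.4726,.185,.05,.022)
```

```text
[0.46920504 0.18487107 0.17551173] [0.46774798 0.1845971  0.14211173] off [0.00145705 0.00027397]
at [0.4677 0.1846 0.1421] psi 0.02 q6 0.15 t 7.5 op 0.692
shift [0.    0.022 0.614] turn [ 0.    -0.    -0.001] dist 0.09217436721162506
at [0.4677 0.1846 0.1421] psi 0.02 q6 0.15 t 7.5 op 0.692
shift [0.002 0.032 0.614] turn [ 0.    -0.    -0.001] dist 0.09224031643388574
```

```bash
python3 -m crank '[[0,0.025,0.3,0,0,0,0],[0,0.025,0.5,0,0,0,0],[0,0.025,0.58,0,0,0,0],[0,0.025,0.58,0,0,0,0],[0,0.025,0.64,0,0,0,0],[0,0.025,0.69,0,0,0,0],[0,0.025,0.735,0,0,0,0],[0,0.025,0.735,0,0,0,0]]'; python3 -c "
from h import *
goto(.472,.185,.031,.022)
q=cam('side');save(q,'b2.png',(190,230,330,350),5)"
```

```text
time: 8.3
eef_pos: [0.4707, 0.1855, 0.0311]
tcp_rot: [0.699, 0.715, -0.0, -0.0]
contact_force: [-0.2, -1.2, -2.1]
opening: 0.692
at [0.4707 0.1855 0.0311] psi 0.022 q6 0.15 t 8.3 op 0.692
shift [-0.004  0.009  0.001] turn [-0.001  0.    -0.   ] dist 0.001429134719306981
```

View pics/b2.png

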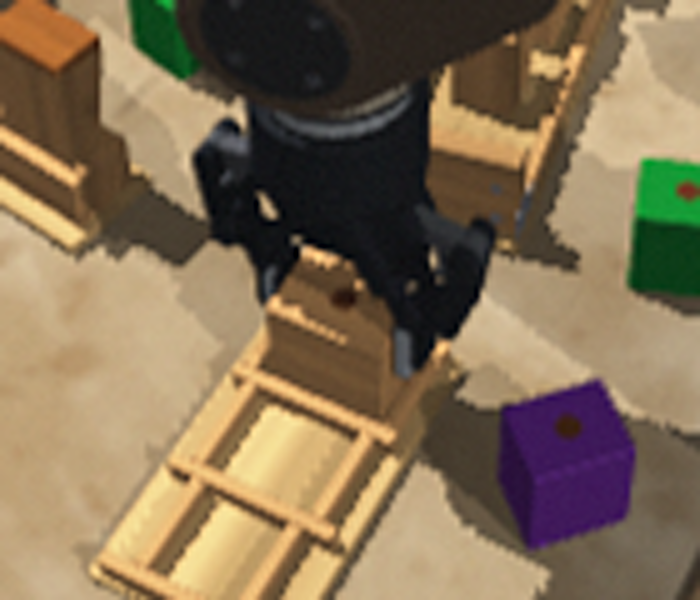

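```bash
python3 -m crank '[[0,0,0,0,0,0,1],[0,0,0,0,0,0,1],[0,0,0,0,0,0,1],[0,0,0,0,0,0,1],[0,0,-0.3,0,0,0,1],[0,0,-0.6,0,0,0,1],[0,0,-0.8,0,0,0,1],[0,0,-0.8,0,0,0,1],[0,0,-0.8,0,0,0,1]]'; python3 -c "
from h import *
goto(.4973,-.0125,.13,.173)
q=cam('side');save(q,'b3.png',(190,230,330,350),5)"
```

```text
time: 9.25
eef_pos: [0.4715, 0.1857, 0.1525]
tcp_rot: [0.699, 0.715, 0.001, 0.001]
contact_force: [-0.4, -0.3, -0.4]
opening: 1.001
at [0.4715 0.1857 0.1525] psi 0.022 q6 0.15 t 9.2 op 1.001
shift [-1.325  0.143  0.15 ] turn [ 0.001 -0.    -0.096] dist 0.20109440378243457
```

View pics/b3.png

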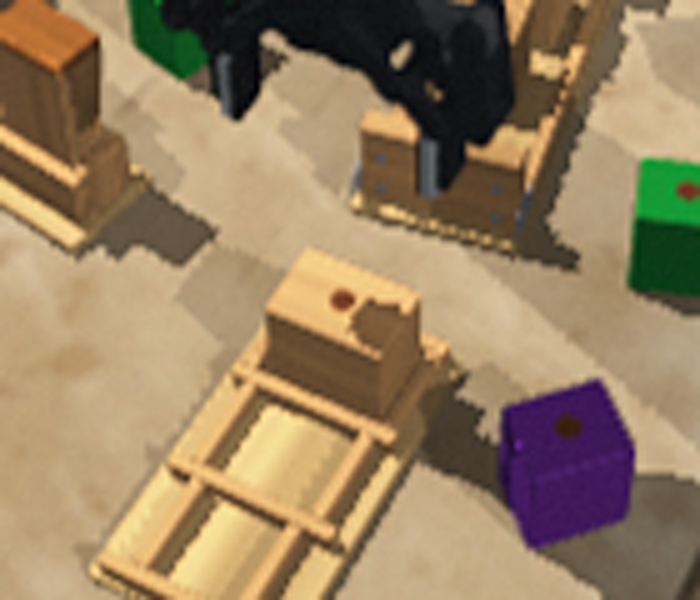

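```bash
python3 - <<'E'
from h import *
q=cam('side'); print(back(q,*src((190,230),5,[(342,300)])[0],.064))
E
python3 -m crank '[[-1,0.11,0,0,0,-0.096,1],[-1,0.11,0,0,0,-0.096,1],[-1,0.11,0,0,0,-0.096,1],[-1,0.11,0,0,0,-0.096,1]]'; python3 -c "
from h import *
goto(.4973,-.0125,.09,.173)"
```

```text
[0.47187611 0.18740943 0.064     ]
time: 9.75
eef_pos: [0.4904, 0.032, 0.1499]
tcp_rot: [0.645, 0.764, -0.001, -0.001]
contact_force: [-0.1, 0.4, -0.1]
opening: 0.994
at [0.4904 0.032  0.1499] psi 0.168 q6 -0.31 t 9.8 op 0.994
shift [-0.3   -0.003  0.399] turn [-0.002  0.    -0.003] dist 0.0749346214874308
```

```bash
python3 -m crank '[[-0.3,-0.003,0.1,0,0,0,1],[-0.3,-0.003,0.4,0,0,0,1],[-0.3,-0.003,0.6,0,0,0,1],[-0.3,-0.003,0.813,0,0,0,1],[-0.3,-0.003,0.813,0,0,0,1],[-0.3,-0.003,0.813,0,0,0,0],[-0.3,-0.003,0.813,0,0,0,0],[-0.3,-0.003,0.813,0,0,0,0],[-0.3,-0.003,0.813,0,0,0,0],[-0.3,-0.003,0.813,0,0,0,0],[-0.3,-0.003,0.813,0,0,0,0],[-0.3,-0.003,0.813,0,0,0,0]]' 60; python3 -m crank '[[0,0,0,0,0,0,0],[0,0,-0.3,0,0,0,0],[0,0,-0.6,0,0,0,0],[0,0,-0.9,0,0,0,0],[0,0,-0.9,0,0,0,0],[0,0,-0.9,0,0,0,0]]'; python3 -c "
from h import *
goto(.4702,.294,.15,.022)"
```

```text
time: 10.95
eef_pos: [0.4998, -0.0086, 0.0317]
tcp_rot: [0.643, 0.765, 0.001, 0.001]
contact_force: [-0.1, 0.8, 5.2]
opening: 0.413
time: 11.55
eef_pos: [0.4987, -0.0085, 0.166]
tcp_rot: [0.643, 0.765, 0.001, 0.001]
contact_force: [-1.0, 0.1, -1.5]
opening: 0.414
at [ 0.4987 -0.0085  0.166 ] psi 0.173 q6 -0.39 t 11.6 op 0.414
shift [2.02  0.159 0.105] turn [0.002 0.001 0.096] dist 0.30427427193360657
```

```bash
python3 -m crank '[[1,0.079,0.05,0,0,0.096,0],[1,0.079,0.05,0,0,0.096,0],[1,0.079,0.05,0,0,0.096,0],[1,0.079,0.05,0,0,0.096,0],[1,0.079,0.05,0,0,0.096,0]]'; python3 -c "
from h import *
goto(.4702,.294,.14,.022)"
```

```text
time: 12.05
eef_pos: [0.4821, 0.1424, 0.1546]
tcp_rot: [0.698, 0.716, -0.002, -0.002]
contact_force: [-0.1, 0.5, -0.6]
opening: 0.418
at [0.4821 0.1424 0.1546] psi 0.025 q6 0.06 t 12.1 op 0.418
shift [ 1.012 -0.053  0.097] turn [-0.003  0.     0.002] dist 0.15274498048549467
```

```bash
python3 -m crank '[[1,-0.053,0.097,0,0,0.002,0],[1,-0.053,0.097,0,0,0.002,0],[1,-0.053,0.097,0,0,0.002,0],[1,-0.053,0.097,0,0,0.002,0],[1,-0.053,0.097,0,0,0.002,0],[1,-0.053,0.097,0,0,0.002,0]]'; python3 -c "
from h import *
goto(.4702,.294,.14,.022)
q=cam('side');save(q,'b4.png',(170,220,310,370),4)"
```

```text
time: 12.65
eef_pos: [0.473, 0.2894, 0.1418]
tcp_rot: [0.701, 0.713, -0.001, -0.0]
contact_force: [0.6, -0.1, -0.9]
opening: 0.412
at [0.473  0.2894 0.1418] psi 0.017 q6 0.35 t 12.7 op 0.412
shift [ 0.031 -0.018  0.012] turn [-0.001  0.001 -0.003] dist 0.00573121244961113
```

View pics/b4.png

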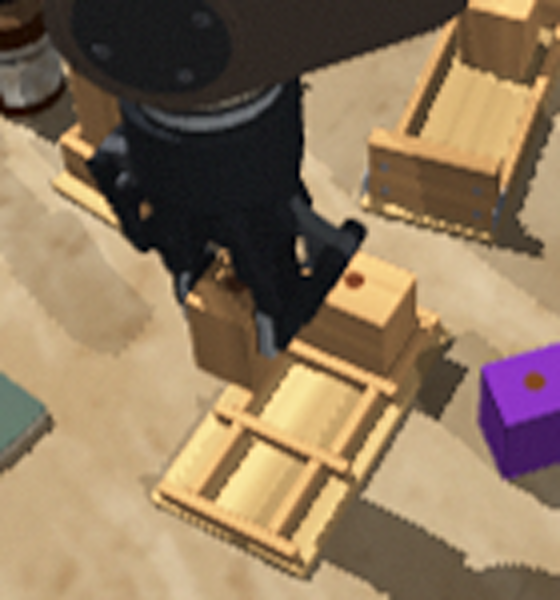

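Run:
```python
from h import *
q=cam('side'); u=src((170,220),4,[(234,284)])[0]
s=telemetry.get_state(); e=s["eef_pos"]; c=back(q,*u,e[2]-.0317+.064); print(c,e, "off",c[:2]-e[:2])
o=c[:2]-e[:2]
goto(.4702-o[0],.294-o[1],.05,.022)
```

```text
[0.47477818 0.288345   0.17471528] [0.47331523 0.28935129 0.14241528] off [ 0.00146295 -0.00100629]
at [0.4733 0.2894 0.1424] psi 0.016 q6 0.35 t 12.8 op 0.415
shift [ 0.039 -0.03   0.616] turn [-0.     0.    -0.004] dist 0.09270125938969041
```

```bash
python3 -m crank '[[0.037,-0.026,0.2,0,0,-0.004,0],[0.037,-0.026,0.4,0,0,-0.004,0],[0.037,-0.026,0.55,0,0,-0.004,0],[0.037,-0.026,0.55,0,0,-0.004,0],[0.037,-0.026,0.55,0,0,-0.004,0]]'; python3 -c "
from h import *
goto(.4695,.2945,.032,.022)
q=cam('side');save(q,'b5.png',(180,260,290,360),6)"
```

```text
time: 13.25
eef_pos: [0.4693, 0.2957, 0.0605]
tcp_rot: [0.699, 0.715, -0.0, 0.0]
contact_force: [0.0, 0.5, -0.6]
opening: 0.41
at [0.4693 0.2957 0.0605] psi 0.024 q6 0.36 t 13.2 op 0.41
shift [-0.008  0.001  0.19 ] turn [-0.     0.     0.001] dist 0.028558032085893484
```

View pics/b5.png

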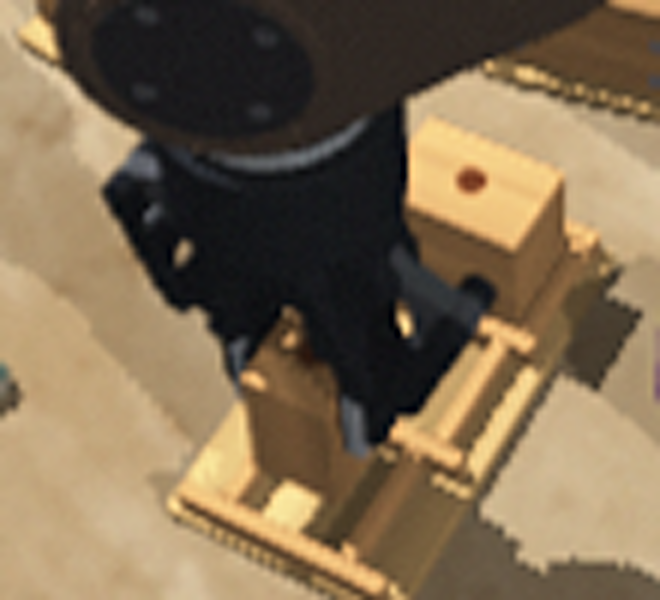

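```bash
python3 -m crank '[[-0.006,0,0.06,0,0,0,0],[-0.006,0,0.12,0,0,0,0],[-0.006,0,0.18,0,0,0,0],[-0.006,0,0.19,0,0,0,0],[-0.006,0,0.19,0,0,0,0]]'; python3 -c "
from h import *
goto(.4695,.2945,.032,.022)
q=cam('side');save(q,'b6.png',(180,260,290,360),6)"
```

```text
time: 13.8
eef_pos: [0.4692, 0.2959, 0.0317]
tcp_rot: [0.698, 0.716, 0.0, 0.0]
contact_force: [0.6, 0.0, 0.3]
opening: 0.414
at [0.4692 0.2959 0.0317] psi 0.025 q6 0.35 t 13.8 op 0.414
shift [-0.009  0.002 -0.002] turn [ 0.    -0.     0.002] dist 0.0014704931875156636
```

View pics/b6.png

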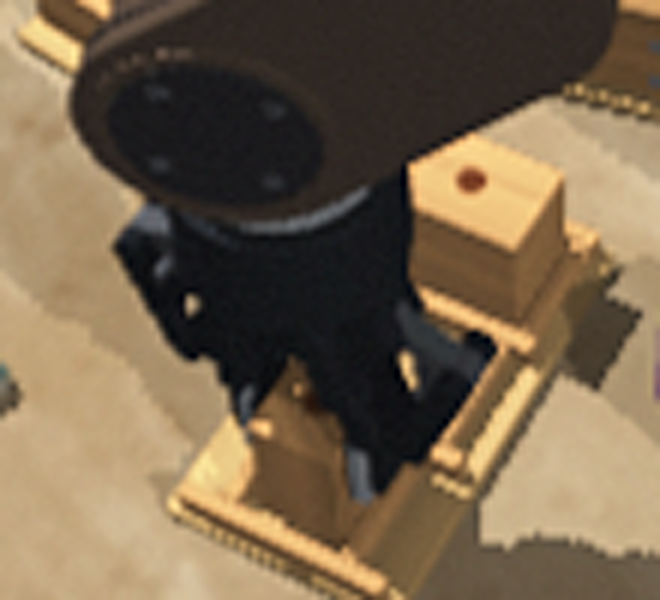

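```bash
python3 -m crank '[[0,0,0,0,0,0,1],[0,0,0,0,0,0,1],[0,0,0,0,0,0,1],[0,0,0,0,0,0,1],[0,0,0,0,0,0,1],[0,0,-0.3,0,0,0,1],[0,0,-0.6,0,0,0,1],[-0.3,0,-0.8,0,0,0,1],[-0.6,0,-0.8,0,0,0,1],[-1,0,-0.8,0,0,0,1],[-1,0,-0.8,0,0,0,1],[-1,0,-0.8,0,0,0,1]]'; python3 -c "
from h import *
goto(.5057,-.0696,.13,.173)
q=cam('side');save(q,'b7.png',(180,260,290,360),6)"
```

```text
time: 15.05
eef_pos: [0.4727, 0.1444, 0.1518]
tcp_rot: [0.699, 0.715, 0.0, -0.0]
contact_force: [-0.4, 0.4, -0.0]
opening: 1.0
at [0.4727 0.1444 0.1518] psi 0.022 q6 0.07 t 15.1 op 1.0
shift [-1.431  0.189  0.145] turn [ 0.    -0.    -0.096] dist 0.21761408749030312
```

View pics/b7.png

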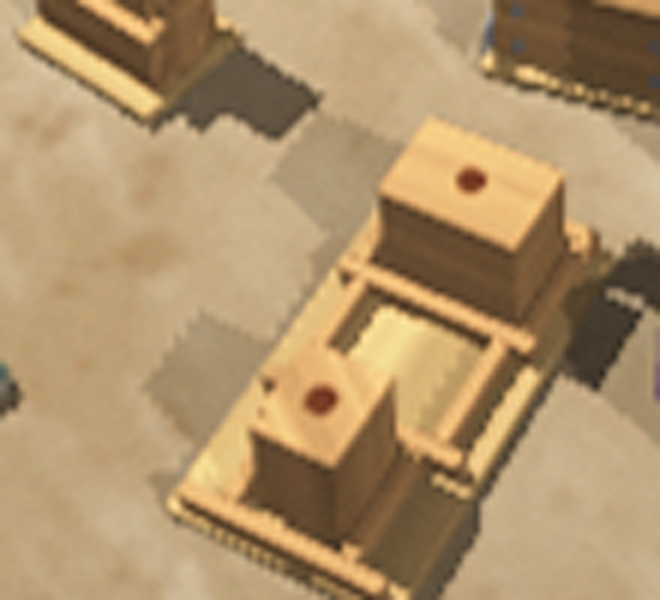

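Short filler at (320,400) stands in its bay. The middle filler is next.

```bash
python3 - <<'E'
from h import *
q=cam('side'); print(back(q,*src((180,260),6,[(320,400)])[0],.064))
E
python3 -m crank '[[-1,0.12,0,0,0,-0.096,1],[-1,0.12,0,0,0,-0.096,1],[-1,0.12,0,0,0,-0.096,1],[-1,0.12,0,0,0,-0.096,1],[-1,0.12,0,0,0,-0.096,1],[-1,0.12,0,0,0,-0.096,1]]'; python3 -c "
from h import *
goto(.5057,-.0696,.09,.173)"
```

```text
[0.47006026 0.29287882 0.064     ]
time: 15.75
eef_pos: [0.4943, -0.0021, 0.1513]
tcp_rot: [0.642, 0.767, 0.0, -0.001]
contact_force: [-0.5, 0.8, -0.0]
opening: 1.002
at [ 0.4943 -0.0021  0.1513] psi 0.177 q6 -0.39 t 15.8 op 1.002
shift [-0.457 -0.004  0.408] turn [-0.    -0.001  0.003] dist 0.09192140923292706
```

```bash
python3 -m crank '[[-0.457,-0.004,0.1,0,0,0.002,1],[-0.457,-0.004,0.4,0,0,0.002,1],[-0.457,-0.004,0.4,0,0,0.002,1],[-0.457,-0.004,0.4,0,0,0.002,1]]'; python3 -c "
from h import *
goto(.5057,-.0696,.028,.173)"
```

```text
time: 16.15
eef_pos: [0.5047, -0.0693, 0.0902]
tcp_rot: [0.643, 0.766, -0.0, -0.002]
contact_force: [0.1, 0.5, 0.5]
opening: 1.0
at [ 0.5047 -0.0693  0.0902] psi 0.174 q6 -0.51 t 16.1 op 1.0
shift [-0.004  0.008  0.415] turn [-0.002 -0.002  0.001] dist 0.06225264675613184
```

```bash
python3 -m crank '[[-0.003,0.006,0.2,0,0,0,1],[-0.003,0.006,0.41,0,0,0,1],[-0.003,0.006,0.41,0,0,0,1],[-0.003,0.006,0.41,0,0,0,0],[-0.003,0.006,0.41,0,0,0,0],[-0.003,0.006,0.41,0,0,0,0],[-0.003,0.006,0.41,0,0,0,0],[-0.003,0.006,0.41,0,0,0,0],[-0.003,0.006,0.41,0,0,0,0],[-0.003,0.006,0.41,0,0,0,0]]' 60; python3 -m crank '[[0,0,-0.3,0,0,0,0],[0,0,-0.6,0,0,0,0],[0,0,-0.9,0,0,0,0],[0.3,0,-0.9,0,0,0,0],[0.6,0,-0.9,0,0,0,0],[1,0,-0.9,0,0,0.096,0],[1,0,-0.9,0,0,0.096,0],[1,0,-0.9,0,0,0.096,0]]'; python3 -c "
from h import *
goto(.4714,.2395,.14,.022)"
```

```text
time: 17.15
eef_pos: [0.5089, -0.0721, 0.0329]
tcp_rot: [0.644, 0.765, 0.001, 0.002]
contact_force: [-0.4, 1.5, 7.6]
opening: 0.555
time: 17.95
eef_pos: [0.4801, 0.0781, 0.1654]
tcp_rot: [0.698, 0.716, 0.0, -0.0]
contact_force: [0.1, -0.5, -0.3]
opening: 0.551
at [0.4801 0.0781 0.1654] psi 0.025 q6 -0.07 t 17.9 op 0.551
shift [ 1.077 -0.031  0.17 ] turn [ 0.    -0.     0.002] dist 0.1636021092555312
```

```bash
python3 -m crank '[[0.9,-0.031,0.17,0,0,0.001,0],[0.9,-0.031,0.17,0,0,0.001,0],[1,-0.031,0.17,0,0,0.001,0],[1,-0.031,0.17,0,0,0.001,0],[1,-0.031,0.17,0,0,0.001,0],[1,-0.031,0.17,0,0,0.001,0]]'; python3 -c "
from h import *
goto(.4714,.2395,.14,.022)
q=cam('side');save(q,'b8.png',(170,220,310,370),4)"
```

```text
time: 18.55
eef_pos: [0.4735, 0.2249, 0.1399]
tcp_rot: [0.7, 0.714, -0.0, 0.0]
contact_force: [-0.2, -0.1, -1.2]
opening: 0.554
at [0.4735 0.2249 0.1399] psi 0.019 q6 0.23 t 18.6 op 0.554
shift [ 0.098 -0.012 -0.001] turn [ 0.     0.    -0.002] dist 0.014791560868694755
```

View pics/b8.png

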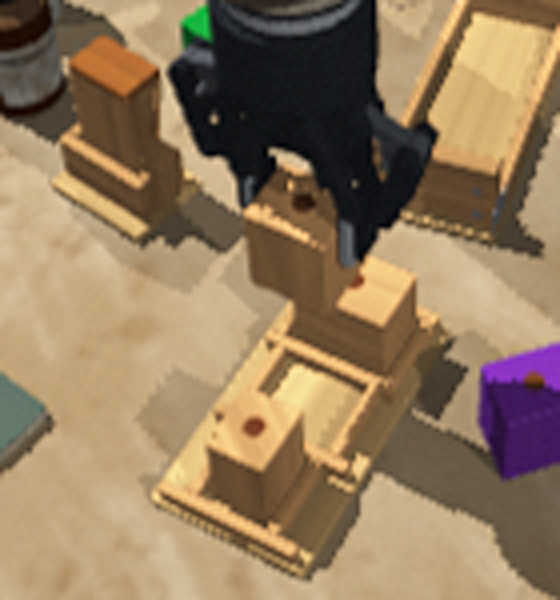

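Run:
```python
from h import *
q=cam('side'); u=src((170,220),4,[(303,202)])[0]
s=telemetry.get_state(); e=s["eef_pos"]; c=back(q,*u,e[2]-.0329+.064); print(c,e, "off",c[:2]-e[:2])
o=c[:2]-e[:2]
goto(.4714-o[0],.2395-o[1],.06,.022)
```

```text
[0.47442956 0.22754908 0.17110601] [0.47365113 0.22454363 0.14000601] off [0.00077844 0.00300545]
at [0.4737 0.2245 0.14  ] psi 0.018 q6 0.23 t 18.6 op 0.554
shift [ 0.08  -0.019  0.533] turn [ 0.     0.    -0.002] dist 0.08095038081995659
```

```bash
python3 -m crank '[[0.08,-0.017,0,0,0,-0.002,0],[0.08,-0.017,0.2,0,0,-0.002,0],[0.08,-0.017,0.4,0,0,-0.002,0],[0.08,-0.017,0.53,0,0,-0.002,0],[0.08,-0.017,0.53,0,0,-0.002,0],[0.08,-0.017,0.53,0,0,-0.002,0]]'; python3 -c "
from h import *
goto(.4707,.2365,.033,.022)
q=cam('side');save(q,'b9.png',(190,250,290,350),6)"
```

```text
time: 19.25
eef_pos: [0.4705, 0.2379, 0.0606]
tcp_rot: [0.699, 0.715, 0.0, -0.0]
contact_force: [0.2, 0.5, -1.1]
opening: 0.552
at [0.4705 0.2379 0.0606] psi 0.023 q6 0.25 t 19.2 op 0.552
shift [-0.01   0.001  0.184] turn [ 0.    -0.     0.001] dist 0.027617048094620695
```

View pics/b9.png

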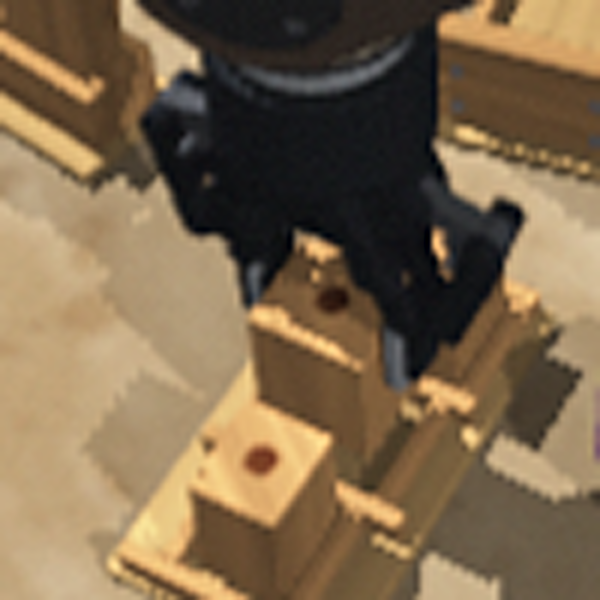

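```bash
python3 -m crank '[[-0.008,0,0.06,0,0,0,0],[-0.008,0,0.12,0,0,0,0],[-0.008,0,0.175,0,0,0,0],[-0.008,0,0.183,0,0,0,0],[-0.008,0,0.183,0,0,0,0]]';  python3 -m crank '[[0,0,0,0,0,0,1],[0,0,0,0,0,0,1],[0,0,0,0,0,0,1],[0,0,0,0,0,0,1],[0,0,-0.3,0,0,0,1],[0,0,-0.6,0,0,0,1],[0,0,-0.9,0,0,0,1],[0,0,-0.9,0,0,0,1],[-0.3,0,-0.9,0,0,0,1],[-0.6,0,-0.9,0,0,0,1],[-1,0,-0.9,0,0,0,1],[-1,0,-0.9,0,0,0,1]]'; python3 -c "
from h import *
q=cam('side');save(q,'b10.png',(190,250,290,350),6)"
```

```text
time: 19.8
eef_pos: [0.4702, 0.2368, 0.0327]
tcp_rot: [0.699, 0.715, -0.0, -0.0]
contact_force: [-0.8, -1.4, 2.4]
opening: 0.553
time: 21.0
eef_pos: [0.4735, 0.0833, 0.1671]
tcp_rot: [0.7, 0.714, -0.001, 0.0]
contact_force: [0.9, 0.5, -1.1]
opening: 1.002
```

View pics/b10.png

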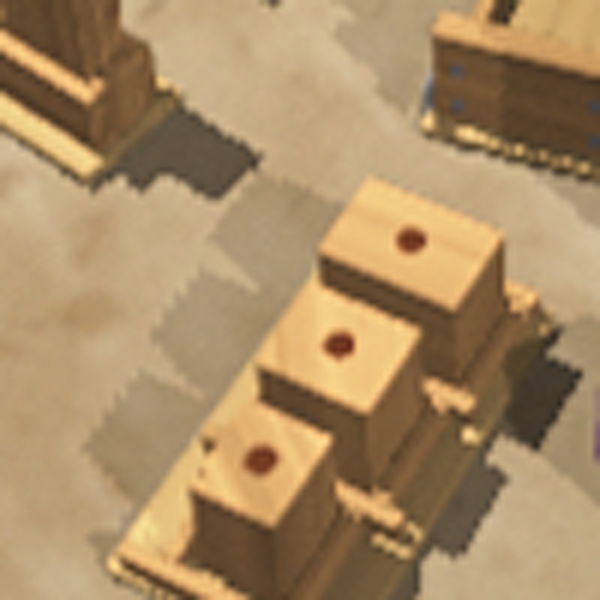

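```bash
python3 fitb.py; python3 -c "
from h import *
p=cam('top');save(p,'c1.png',(330,190,430,290),6)
q=cam('side');save(q,'c2.png',(280,140,380,220),7)"
```

```text
spec conf 0.94 views 2 [ 0.5681 -0.253  -0.2955] deg -16.9 xor 0.443 | top only [ 0.5679 -0.2526 -0.2721] 0.082
spec conf 0.94 views 2 [ 0.4271 -0.2382 -0.235 ] deg -13.5 xor 0.115 | top only [ 0.4254 -0.2376 -0.2371] 0.093
spec conf 0.82 views 2 [ 0.4344 -0.3767 -0.3691] deg -21.1 xor 0.217 | top only [ 0.4333 -0.3754 -0.3674] 0.13
spec conf 0.60 views 2 [ 0.5743 -0.3805  0.0207] deg 1.2 xor 0.364 | top only [ 0.5748 -0.3798 -0.0726] 0.127
```

View pics/c1.png

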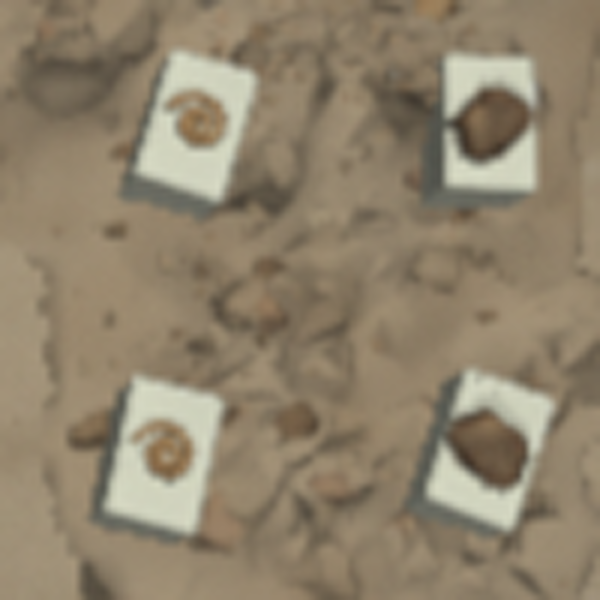

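View pics/c2.png

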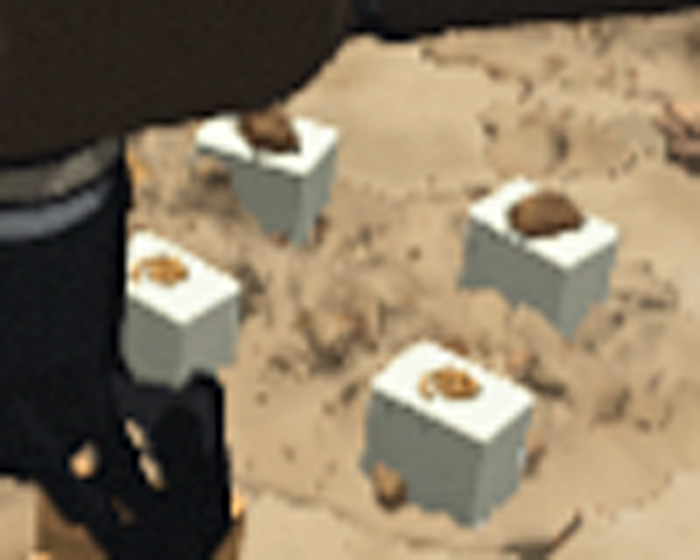

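```bash
python3 -c "
from h import *
goto(.426,-.238,.14,-.237)"
```

```text
at [0.4736 0.088  0.1675] psi 0.025 q6 -0.05 t 21.4 op 0.999
shift [-2.165 -0.373  0.183] turn [-0.    -0.     0.167] dist 0.3306520165950581
```

```bash
python3 -m crank '[[-1,-0.17,0,0,0,0,1],[-1,-0.17,0,0,0,0,1],[-1,-0.17,0,0,0,0,1],[-1,-0.17,0,0,0,0,1]]'; python3 -m crank '[[-1,-0.17,0,0,0,0.167,1],[-1,-0.17,0,0,0,0.167,1],[-1,-0.17,0,0,0,0.167,1],[-1,-0.17,0,0,0,0.167,1],[-1,-0.17,0,0,0,0.167,1]]'; python3 -c "
from h import *
goto(.426,-.238,.09,-.237)"
```

```text
time: 21.75
eef_pos: [0.4517, -0.0672, 0.1681]
tcp_rot: [0.7, 0.714, -0.0, 0.001]
contact_force: [0.4, 0.3, 0.2]
opening: 1.0
time: 22.25
eef_pos: [0.4302, -0.2142, 0.1675]
tcp_rot: [0.787, 0.617, 0.0, -0.0]
contact_force: [0.5, 1.0, -0.4]
opening: 1.0
at [ 0.4302 -0.2142  0.1675] psi -0.24 q6 -0.43 t 22.2 op 1.0
shift [-0.161  0.011  0.517] turn [-0.    -0.001 -0.002] dist 0.08123314116282206
```

```bash
python3 -m crank '[[-0.161,0.011,0.1,0,0,0,1],[-0.161,0.011,0.4,0,0,0,1],[-0.161,0.011,0.5,0,0,0,1],[-0.161,0.011,0.5,0,0,0,1]]'; python3 -c "
from h import *
goto(.426,-.238,.02,-.237)
q=cam('side');save(q,'d1.png',(280,140,380,220),7)"
```

```text
time: 22.65
eef_pos: [0.4244, -0.2343, 0.0894]
tcp_rot: [0.785, 0.619, -0.0, -0.004]
contact_force: [0.6, 0.5, -0.0]
opening: 1.003
at [ 0.4244 -0.2343  0.0894] psi -0.236 q6 -0.48 t 22.6 op 1.003
shift [-0.023  0.019  0.463] turn [-0.004 -0.002  0.001] dist 0.06954188094339496
```

View pics/d1.png

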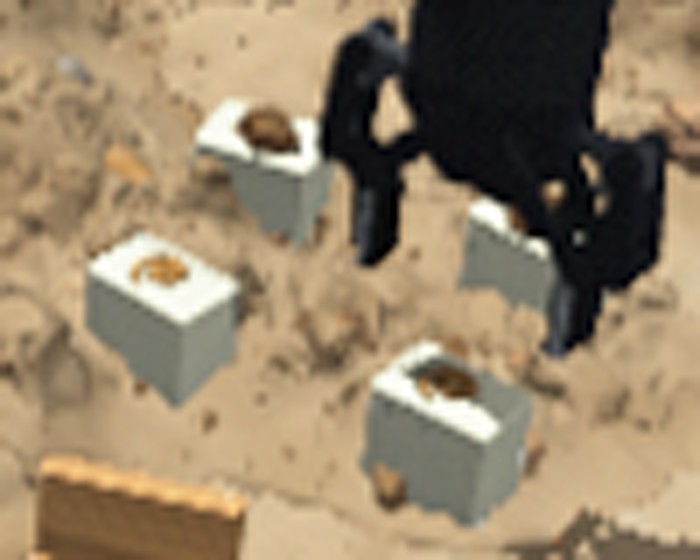

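```bash
python3 -m crank '[[-0.015,0.01,0.2,0,0,0,1],[-0.015,0.01,0.45,0,0,0,1],[-0.015,0.01,0.45,0,0,0,1],[-0.015,0.01,0.45,0,0,0,0],[-0.015,0.01,0.45,0,0,0,0],[-0.015,0.01,0.45,0,0,0,0],[-0.015,0.01,0.45,0,0,0,0],[-0.015,0.01,0.45,0,0,0,0],[-0.015,0.01,0.45,0,0,0,0],[-0.015,0.01,0.45,0,0,0,0]]' 60; python3 -m crank '[[0,0,-0.3,0,0,0,0],[0,0,-0.6,0,0,0,0],[0,0,-0.8,0,0,0,0],[0,0,-0.8,0,0,0,0],[0,0,-0.8,0,0,-0.261,0],[0,0,-0.8,0,0,-0.261,0],[0,0,-0.8,0,0,-0.261,0],[0,0,-0.8,0,0,-0.261,0],[0,0,-0.8,0,0,-0.261,0]]'; python3 -c "
from h import *
t=T(.4943,-.0158,.173,[(0,.064,0)])[0]; print(t)
goto(t[0],t[1],.14,.173)"
```

```text
time: 23.7
eef_pos: [0.4287, -0.2421, 0.0282]
tcp_rot: [0.786, 0.618, 0.001, 0.002]
contact_force: [1.3, 0.8, 7.4]
opening: 0.689
time: 24.6
eef_pos: [0.4261, -0.2403, 0.1443]
tcp_rot: [0.645, 0.764, 0.0, -0.001]
contact_force: [-0.8, 0.1, -1.5]
opening: 0.691
[0.48328315 0.04724466 0.        ]
at [ 0.4261 -0.2403  0.1443] psi 0.169 q6 -0.89 t 24.6 op 0.691
shift [1.825 0.698 0.03 ] turn [-0.001 -0.001 -0.003] dist 0.29316139008660397
```

```bash
python3 -m crank '[[0.9,0.35,0,0,0,-0.002,0],[0.9,0.35,0,0,0,-0.002,0],[0.9,0.35,0,0,0,-0.002,0],[0.9,0.35,0,0,0,-0.002,0],[0.9,0.35,0,0,0,-0.002,0]]';  python3 -m crank '[[0.9,0.35,0,0,0,0,0],[0.9,0.35,0,0,0,0,0],[0.9,0.35,0,0,0,0,0],[0.9,0.35,0,0,0,0,0],[0.9,0.35,0,0,0,0,0],[0.9,0.35,0,0,0,0,0]]'; python3 -c "
from h import *
goto(.4833,.0472,.09,.173)
q=cam('side');save(q,'d2.png',(240,180,350,290),6)"
```

```text
time: 25.1
eef_pos: [0.4553, -0.0977, 0.1449]
tcp_rot: [0.642, 0.766, -0.0, -0.0]
contact_force: [0.5, -1.5, -2.4]
opening: 0.689
time: 25.7
eef_pos: [0.4837, 0.0419, 0.145]
tcp_rot: [0.644, 0.765, -0.0, -0.0]
contact_force: [1.0, 1.5, -1.9]
opening: 0.691
at [0.4837 0.0419 0.145 ] psi 0.172 q6 -0.29 t 25.7 op 0.691
shift [0.035 0.003 0.367] turn [-0.     0.    -0.001] dist 0.05526577217325513
```

View pics/d2.png

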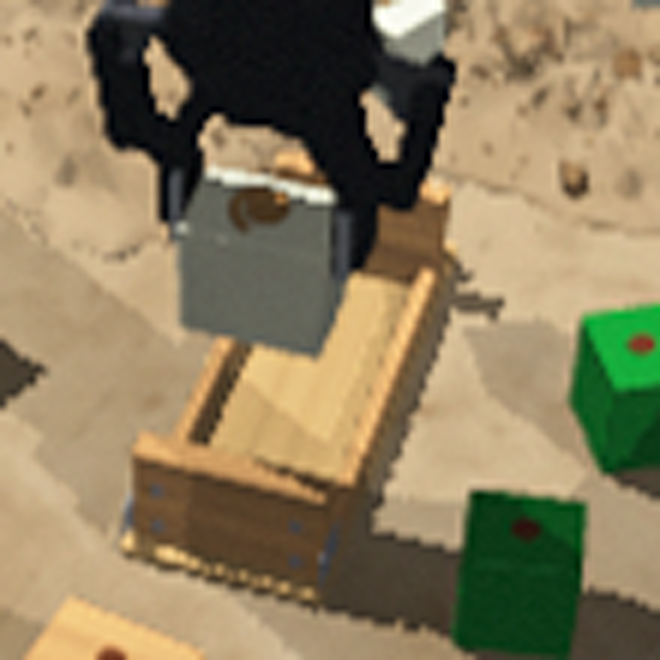

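```bash
cat >> h.py <<'E'
TR=(.4943,-.0158,.173)
def totray(w):
    c,s=np.cos(TR[2]),np.sin(TR[2]); d=np.array(w)[:2]-np.array(TR[:2]); return np.array([c*d[0]+s*d[1],-s*d[0]+c*d[1]])
E
python3 - <<'E'
from h import *
q=cam('side'); s=telemetry.get_state(); e=s["eef_pos"]
for u in src((240,180),6,[(180,325),(320,355),(338,205),(205,165)]):
    pass
U=src((240,180),6,[(180,325),(318,356)]); zb=e[2]-.028
c=[totray(back(q,*u,zb)) for u in U]; print(c,np.mean(c,0),totray(e))
U=src((240,180),6,[(184,232),(340,208)])
E
```

```text
[array([0.02897471, 0.07744959]), array([-0.02836904,  0.07649306])] [0.00030283 0.07697133] [-0.00051939  0.05850562]
```

```bash
python3 -m crank '[[0.045,0.003,0.1,0,0,0,0],[0.045,0.003,0.3,0,0,0,0],[0.045,0.003,0.5,0,0,0,0],[0.045,0.003,0.5,0,0,0,0],[0.045,0.003,0.5,0,0,0,0]]';  python3 -c "
from h import *
s=telemetry.get_state(); print(totray(s['eef_pos']),s['eef_pos'])
q=cam('side');save(q,'d3.png',(240,180,350,290),6)"
```

```text
time: 26.3
eef_pos: [0.4867, 0.0444, 0.0745]
tcp_rot: [0.642, 0.766, -0.002, 0.005]
contact_force: [-2.9, -13.8, 13.3]
opening: 0.691
[0.00290148 0.06060518] [0.4867257  0.04439997 0.07451482]
```

View pics/d3.png

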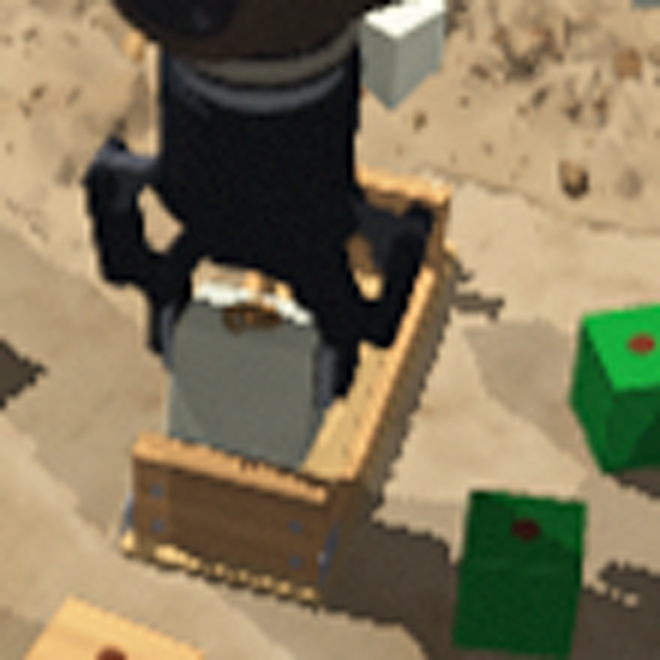

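```bash
python3 -m crank '[[-0.03,0,-0.2,0,0,0,0],[-0.03,0,-0.2,0,0,0,0],[-0.03,0,-0.2,0,0,0,0],[-0.03,0,-0.2,0,0,0,0]]';  python3 -c "
from h import *
s=telemetry.get_state(); print(totray(s['eef_pos']),s['eef_pos'])
goto(*T(*TR,[(0,.060,.14)])[0],.173)
q=cam('side');save(q,'d4.png',(240,180,350,290),6)"
```

```text
time: 26.75
eef_pos: [0.4828, 0.0453, 0.099]
tcp_rot: [0.643, 0.766, -0.001, -0.001]
contact_force: [-0.5, 0.0, -1.9]
opening: 0.689
[-0.00080895  0.0621798 ] [0.48279959 0.04531237 0.09900149]
at [0.4828 0.0453 0.099 ] psi 0.173 q6 -0.29 t 26.8 op 0.689
shift [-0.014  0.005 -0.273] turn [-0.001 -0.     0.   ] dist 0.04106438207706593
```

View pics/d4.png

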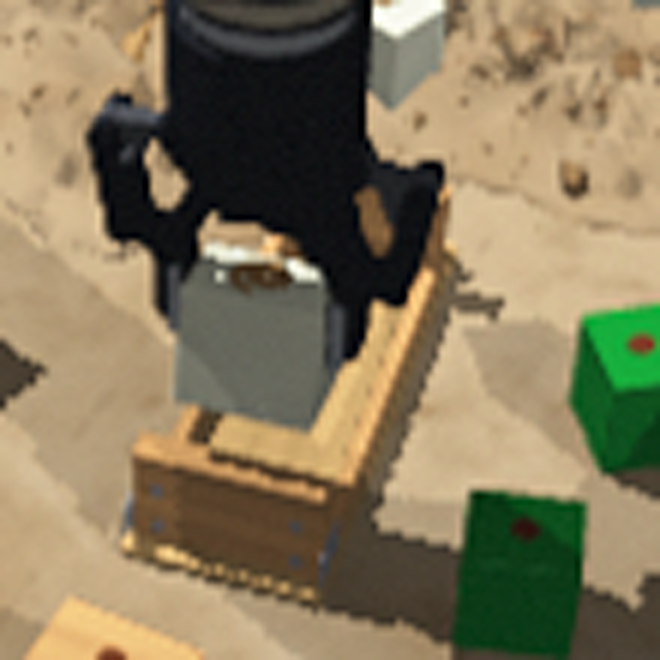

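Run:
```python
from h import *
q=cam('side'); s=telemetry.get_state(); e=s["eef_pos"]
c=[totray(back(q,*u,e[2]-.028)) for u in src((240,180),6,[(175,402),(308,428)])]; print(c,np.mean(c,0),totray(e))
c=[totray(back(q,*u,e[2]+.028)) for u in src((240,180),6,[(183,263),(327,291)])]; print(c,np.mean(c,0))
```

```text
[array([0.03180189, 0.07638543]), array([-0.02464639,  0.07282383])] [0.00357775 0.07460463] [-0.00092414  0.0625678 ]
[array([0.03634336, 0.0523532 ]), array([-0.02372649,  0.04940164])] [0.00630843 0.05087742]
```

Run:
```python
from h import *
q=cam('side'); s=telemetry.get_state(); e=s["eef_pos"]; R=Ro.from_quat(s["tcp_rot"]).as_matrix()
im=cv2.resize(q["pixels"][180:290,240:350,::-1],None,fx=6,fy=6,interpolation=cv2.INTER_CUBIC)
gp=e+R@np.array([0,0,-.0187])
for tilt,col in((0,(0,0,255)),(.25,(0,255,0))):
    Rt=R@Ro.from_rotvec([0,tilt,0]).as_matrix()
    # block in tool axes: z down; bottom at +.0467-? grasp point at .0469 above bottom
    P=[]
    for z in(.0469,.0469-.056):
        P.append([gp+Rt@np.array([x-.0015,y,z]) for x,y in((.02,.03),(.02,-.03),(-.02,-.03),(-.02,.03))])
    for F in P+[[P[0][0],P[1][0]],[P[0][1],P[1][1]]]:
        x=((proj(q,F)-[240,180]+.5)*6-.5).astype(int); cv2.polylines(im,[x.reshape(-1,1,2)],True,col,1)
cv2.imwrite("pics/d5.png",im)
```

```text
(no output)
```

View pics/d5.png

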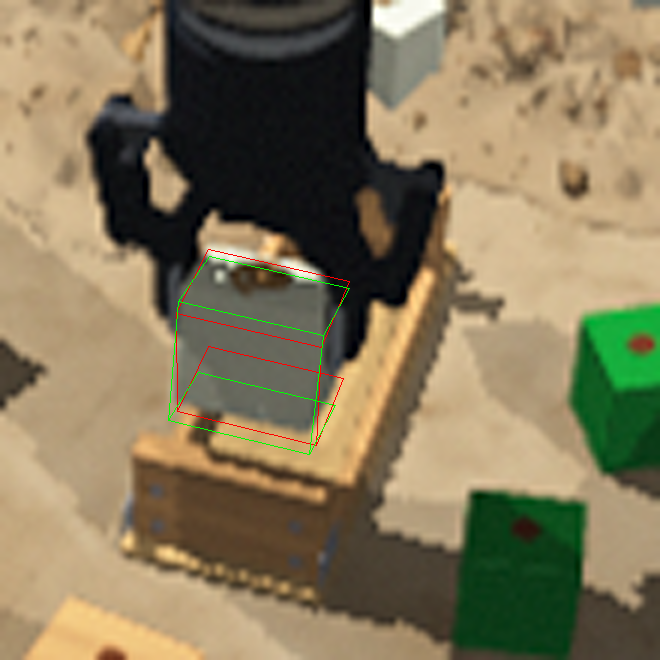

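Run:
```python
from h import *
q=cam('side'); im=q["pixels"][215:258,262:306,::-1].astype(float)
im=np.clip((im-60)*2.2,0,255).astype(np.uint8)
cv2.imwrite("pics/d6.png",cv2.resize(im,None,fx=14,fy=14,interpolation=cv2.INTER_CUBIC))
```

```text
(no output)
```

View pics/d6.png

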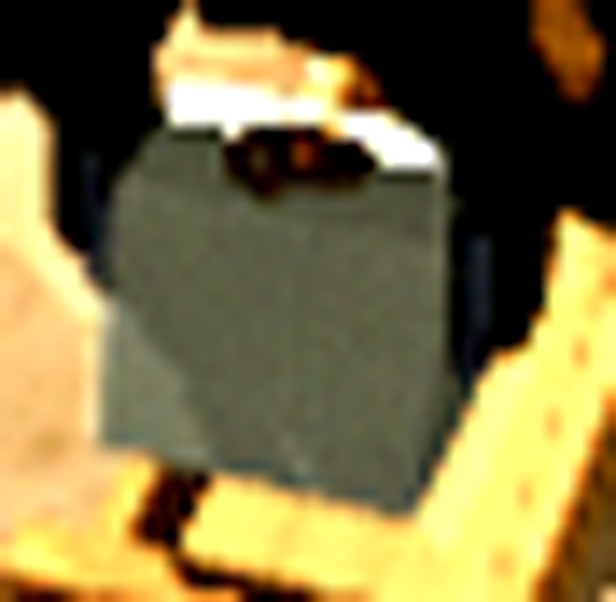

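Run:
```python
from h import *
from scipy.optimize import least_squares
q=cam('side'); s=telemetry.get_state(); e=s["eef_pos"]; R=Ro.from_quat(s["tcp_rot"]).as_matrix()
gp=e+R@np.array([0,0,-.0187])
U=src((262,215),14,[(100,440),(408,512),(108,190),(450,230)])
def pts(a):
    Rt=R@Ro.from_rotvec([0,a[0],0]).as_matrix()
    M=[(.02,.03,.028),(.02,-.03,.028),(.02,.03,-.028),(.02,-.03,-.028),(-.02,-.03,.028),(-.02,.03,.028),(-.02,.03,-.028),(-.02,-.03,-.028)]
    return np.array([gp+R@np.array([a[1],a[3],a[2]])+Rt@np.array(m) for m in M])
r=least_squares(lambda a:np.r_[(proj(q,pts(a)[:4])-U).ravel(),(a[3])*300],[0,0,.019,0]); print(r.x,np.round(r.fun,1))
im=q["pixels"][215:258,262:306,::-1].astype(float)
im=cv2.resize(np.clip((im-60)*2.2,0,255).astype(np.uint8),None,fx=14,fy=14,interpolation=cv2.INTER_CUBIC)
for a,c in((r.x,(0,0,255)),([0,-.0015,.019,0],(0,255,0))):
    x=((proj(q,pts(a))-[262,215]+.5)*14-.5).astype(int)
    for i,j in((0,1),(2,3),(0,2),(1,3),(2,6),(3,7),(6,7)): cv2.line(im,tuple(map(int,x[i])),tuple(map(int,x[j])),c,1)
cv2.imwrite("pics/d7.png",im)
w=pts(r.x); print([np.r_[totray(v),v[2]].round(4) for v in w])
```

```text
[ 0.18281684 -0.00426413  0.01339544  0.00139971] [-0.5 -0.2  0.9  0.3  0.1 -1.4 -0.1  1.3  0.4]
[array([0.0309, 0.0832, 0.0807]), array([-0.0291,  0.0831,  0.0808]), array([0.0311, 0.073 , 0.1357]), array([-0.0289,  0.0729,  0.1358]), array([-0.029 ,  0.0438,  0.0735]), array([0.031 , 0.0438, 0.0734]), array([0.0311, 0.0336, 0.1284]), array([-0.0289,  0.0335,  0.1285])]
```

View pics/d7.png

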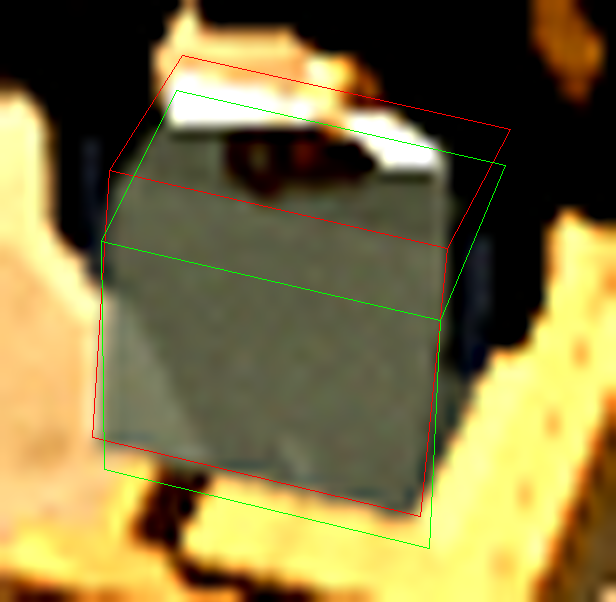

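```bash
python3 -m crank '[[-0.053,0.005,0,0,0,0,0],[-0.053,0.005,0.1,0,0,0,0],[-0.053,0.005,0.2,0,0,0,0],[-0.053,0.005,0.3,0,0,0,0],[-0.053,0.005,0.36,0,0,0,0],[-0.053,0.005,0.39,0,0,0,0],[-0.053,0.005,0.41,0,0,0,0],[-0.053,0.005,0.41,0,0,0,0]]';  python3 -c "
from h import *
s=telemetry.get_state(); print(totray(s['eef_pos']),s['eef_pos'])
q=cam('side');save(q,'d8.png',(240,180,350,290),6)"
```

```text
time: 27.8
eef_pos: [0.4861, 0.0378, 0.0388]
tcp_rot: [0.643, 0.766, 0.0, 0.0]
contact_force: [-0.9, -0.1, -1.9]
opening: 0.692
[0.00112506 0.054241  ] [0.48607131 0.037825   0.038802  ]
```

View pics/d8.png

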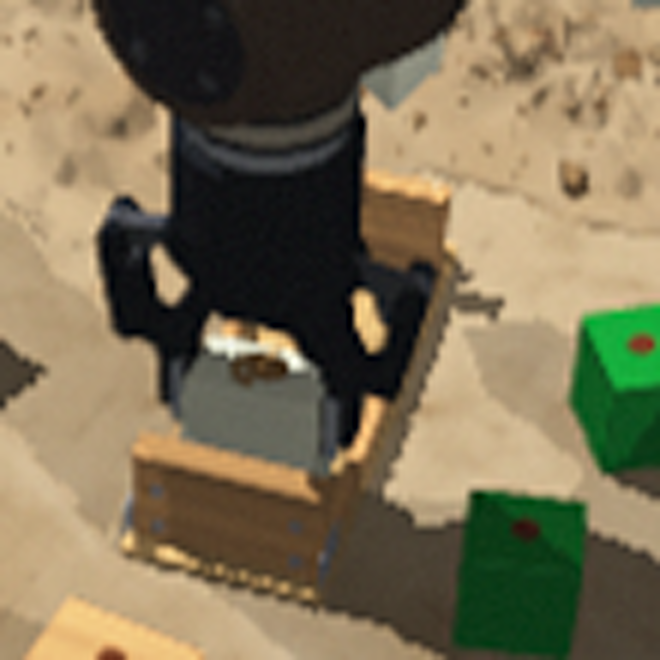

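```bash
python3 -m crank '[[0,0,0.02,0,0,0,0],[0,0,0.04,0,0,0,0],[0,0,0.04,0,0,0,0]]'; python3 -m crank '[[0,0,0.02,0,0,0,0],[0,0,0.03,0,0,0,0],[0,0,0.03,0,0,0,0]]'
```

```text
time: 28.15
eef_pos: [0.4856, 0.0379, 0.0324]
tcp_rot: [0.643, 0.766, -0.0, -0.0]
contact_force: [-0.6, -1.5, -1.7]
opening: 0.689
time: 28.45
eef_pos: [0.4861, 0.038, 0.0316]
tcp_rot: [0.643, 0.766, -0.001, -0.001]
contact_force: [-9.0, 0.5, 22.0]
opening: 0.691
```

```bash
python3 -m crank '[[0,0,-0.02,0,0,0,0],[0,0,-0.02,0,0,0,1],[0,0,-0.02,0,0,0,1],[0,0,-0.02,0,0,0,1],[0,0,-0.02,0,0,0,1],[0,0,-0.3,0,0,0,1],[0,0,-0.6,0,0,0,1],[0,0,-0.8,0,0,0,1],[0,0,-0.8,0,0,0,1]]'; python3 -c "
from h import *
s=telemetry.get_state(); print(totray(s['eef_pos']),s['eef_pos'])
p=cam('top');save(p,'e1.png',(220,180,340,270),4)
q=cam('side');save(q,'d9.png',(240,180,350,290),6)"
```

```text
time: 29.35
eef_pos: [0.4894, 0.0375, 0.1537]
tcp_rot: [0.643, 0.766, 0.003, 0.005]
contact_force: [-0.5, -0.4, -0.0]
opening: 1.001
[0.00437972 0.05336126] [0.48942882 0.03751865 0.15365468]
```

View pics/d9.png

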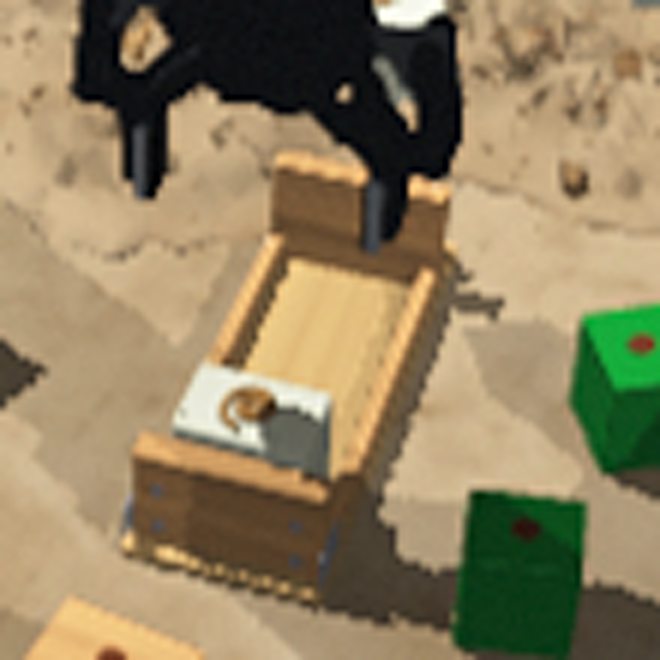

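Run:
```python
from h import *
q=cam('side')
for u in src((240,180),6,[(205,360),(332,393),(172,430),(328,470),(252,411.5)]): print(totray(back(q,*u,.064)))
```

```text
[0.02999847 0.04290575]
[-0.02679618  0.0442729 ]
[0.0298863  0.08577271]
[-0.03744377  0.08640829]
[0.00179458 0.0652055 ]
```

```bash
python3 fitb.py; python3 -c "
from h import *
goto(.5685,-.253,.14,-.255)"
```

```text
spec conf 0.63 views 2 [ 0.5737 -0.3782  0.0637] deg 3.7 xor 0.431 | top only [ 0.5735 -0.3777  0.0346] 0.143
spec conf 0.58 views 2 [ 0.5706 -0.2438  0.3788] deg 21.7 xor 1.755 | top only [ 0.5684 -0.2522 -0.2703] 0.068
spec conf 0.56 views 2 [ 0.4334 -0.3751 -0.4279] deg -24.5 xor 0.411 | top only [ 0.4333 -0.3748 -0.3937] 0.165
at [0.4848 0.038  0.1464] psi 0.174 q6 -0.3 t 29.7 op 1.0
shift [-2.007  0.214  0.04 ] turn [-0.002 -0.     0.273] dist 0.30288150002107433
```

```bash
python3 -m crank '[[-1,0.1,0,0,0,0.0,1],[-1,0.1,0,0,0,0,1],[-1,0.1,0,0,0,0,1],[-1,0.1,0,0,0,0,1]]'; python3 -m crank '[[-1,0.1,0,0,0,0.273,1],[-1,0.1,0,0,0,0.273,1],[-1,0.1,0,0,0,0.273,1],[-1,0.1,0,0,0,0.273,1],[-1,0.1,0,0,0,0.273,1],[-1,0.1,0,0,0,0.273,1]]'; python3 -c "
from h import *
goto(.5685,-.253,.09,-.255)"
```

```text
time: 30.1
eef_pos: [0.5277, -0.1122, 0.1478]
tcp_rot: [0.645, 0.764, -0.0, 0.001]
contact_force: [-0.1, 0.4, -0.6]
opening: 1.001
time: 30.7
eef_pos: [0.5667, -0.2507, 0.1471]
tcp_rot: [0.791, 0.612, -0.0, -0.001]
contact_force: [-0.4, 0.0, -0.0]
opening: 0.998
at [ 0.5667 -0.2507  0.1471] psi -0.253 q6 -0.33 t 30.7 op 0.998
shift [-0.012  0.016  0.38 ] turn [-0.002 -0.001  0.001] dist 0.057126539519696276
```

```bash
python3 -m crank '[[-0.012,0.012,0.2,0,0,0,1],[-0.012,0.012,0.38,0,0,0,1],[-0.012,0.012,0.38,0,0,0,1],[-0.012,0.012,0.38,0,0,0,1]]'; python3 -c "
from h import *
goto(.5685,-.253,.018,-.255)
q=cam('side');save(q,'f1.png',(270,140,370,220),7)"
```

```text
time: 31.1
eef_pos: [0.5684, -0.2529, 0.091]
tcp_rot: [0.791, 0.612, -0.0, -0.001]
contact_force: [-0.2, -1.2, -0.7]
opening: 0.999
at [ 0.5684 -0.2529  0.091 ] psi -0.253 q6 -0.33 t 31.1 op 0.999
shift [-0.001  0.002  0.487] turn [-0.001 -0.     0.002] dist 0.0730190066220909
```

View pics/f1.png

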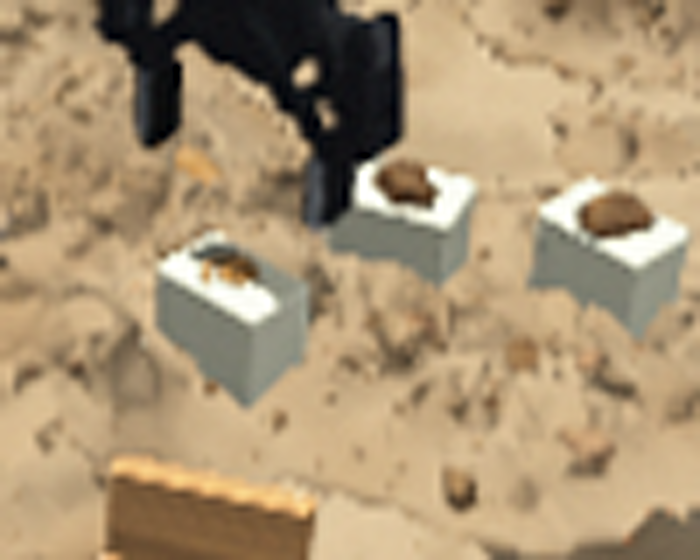

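```bash
python3 -m crank '[[0,0.002,0.2,0,0,0,1],[0,0.002,0.45,0,0,0,1],[0,0.002,0.48,0,0,0,1],[0,0.002,0.48,0,0,0,1],[0,0.002,0.48,0,0,0,0.75],[0,0.002,0.48,0,0,0,0.7],[0,0.002,0.48,0,0,0,0],[0,0.002,0.48,0,0,0,0],[0,0.002,0.48,0,0,0,0],[0,0.002,0.48,0,0,0,0],[0,0.002,0.48,0,0,0,0]]' 90; python3 -m crank '[[0,0,-0.3,0,0,0,0],[0,0,-0.6,0,0,0,0],[0,0,-0.8,0,0,0,0],[0,0,-0.8,0,0,0,0],[0,0,-0.8,0,0,-0.273,0],[0,0,-0.8,0,0,-0.273,0],[0,0,-0.8,0,0,-0.273,0],[0,0,-0.8,0,0,-0.273,0],[0,0,-0.8,0,0,-0.273,0]]'; python3 -c "
from h import *
goto(*T(*TR,[(0,.022,.15)])[0],.173)
p=cam('top');q=cam('side');save(p,'g1.png',(320,180,440,290),6);save(q,'g2.png',(260,120,370,220),7)"
```

```text
time: 32.25
eef_pos: [0.5706, -0.2557, 0.0224]
tcp_rot: [0.791, 0.612, 0.001, 0.002]
contact_force: [-1.1, 0.2, 6.2]
opening: 0.689
time: 33.15
eef_pos: [0.5683, -0.2541, 0.1376]
tcp_rot: [0.644, 0.765, -0.0, -0.001]
contact_force: [-0.6, 0.6, -2.4]
opening: 0.686
at [ 0.5683 -0.2541  0.1376] psi 0.172 q6 -0.75 t 33.1 op 0.686
shift [ 1.796 -0.215 -0.079] turn [-0.001 -0.001 -0.001] dist 0.2716332233927523
```

View pics/g2.png

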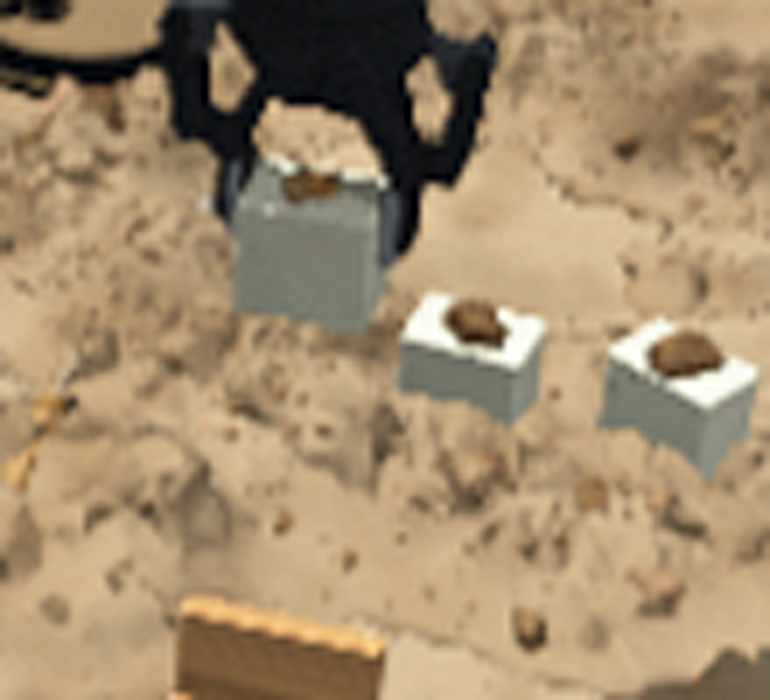

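View pics/g1.png

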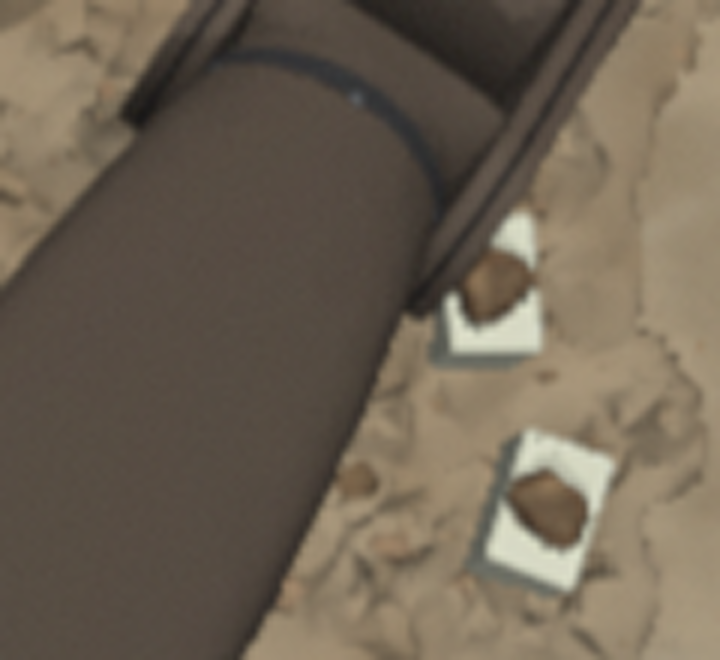

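```bash
cat >> h.py <<'E'
from scipy.optimize import least_squares
def held(q,U):
    """U px: near(+toolx) face: bottom L(+tooly), bottom R, top L, top R -> tilt, dx, dz(center below grasp), dy"""
    s=telemetry.get_state(); e=s["eef_pos"]; R=Ro.from_quat(s["tcp_rot"]).as_matrix()
    gp=e+R@np.array([0,0,-.0187])
    M=np.array([(.02,.03,.028),(.02,-.03,.028),(.02,.03,-.028),(.02,-.03,-.028),(-.02,-.03,.028),(-.02,.03,.028),(-.02,.03,-.028),(-.02,-.03,-.028)])
    def pts(a):
        Rt=R@Ro.from_rotvec([0,a[0],0]).as_matrix()
        return gp+(R@np.array([a[1],a[3],a[2]]))+M@Rt.T
    r=least_squares(lambda a:np.r_[(proj(q,pts(a)[:4])-U).ravel(),a[3]*300],[0,0,.019,0])
    P=pts(r.x); tr=np.array([np.r_[totray(v),v[2]] for v in P])
    print("tilt %.3f dx %.4f dz %.4f dy %.4f"%tuple(r.x),"res",np.abs(r.fun).max().round(2),"tray y bottom front/back",tr[0,1].round(4),tr[5,1].round(4),"z",tr[0,2].round(4),tr[5,2].round(4),"tcp tray",totray(e).round(4),"z",e[2].round(4))
    return r.x
E
python3 - <<'E'
from h import *
q=cam('side'); held(q,src((260,120),7,[(232,308),(365,330),(235,205),(383,223)]))
E
```

```text
tilt -0.074 dx -0.0027 dz 0.0138 dy 0.0001 res 0.96 tray y bottom front/back -0.2327 -0.2726 z 0.1141 0.117 tcp tray [ 0.0323 -0.2479] z 0.1386
```

```bash
python3 -m crank '[[0.9,-0.107,-0.07,0,0,0,0],[0.9,-0.107,-0.07,0,0,0,0],[0.9,-0.107,-0.07,0,0,0,0],[0.9,-0.107,-0.07,0,0,0,0],[0.9,-0.107,-0.07,0,0,0,0]]';  python3 -m crank '[[0.87,-0.107,0,0,0,0,0],[0.87,-0.107,0,0,0,0,0],[0.87,-0.107,0,0,0,0,0],[0.87,-0.107,0,0,0,0,0],[0.87,-0.107,0,0,0,0,0],[0.87,-0.107,0,0,0,0,0],[0.87,-0.107,0,0,0,0,0]]'; python3 -c "
from h import *
goto(*T(*TR,[(0,.022,.09)])[0],.173)
q=cam('side');save(q,'g3.png',(240,160,340,270),7)"
```

```text
time: 33.8
eef_pos: [0.53, -0.124, 0.1501]
tcp_rot: [0.642, 0.766, -0.0, 0.001]
contact_force: [-1.3, -0.3, -2.3]
opening: 0.689
time: 34.5
eef_pos: [0.4921, -0.0001, 0.1499]
tcp_rot: [0.644, 0.765, 0.0, 0.0]
contact_force: [0.6, 0.3, -2.6]
opening: 0.69
at [ 4.921e-01 -1.000e-04  1.499e-01] psi 0.172 q6 -0.38 t 34.5 op 0.69
shift [ 0.041 -0.004  0.399] turn [ 0.     0.    -0.001] dist 0.060233634928895254
```

View pics/g3.png

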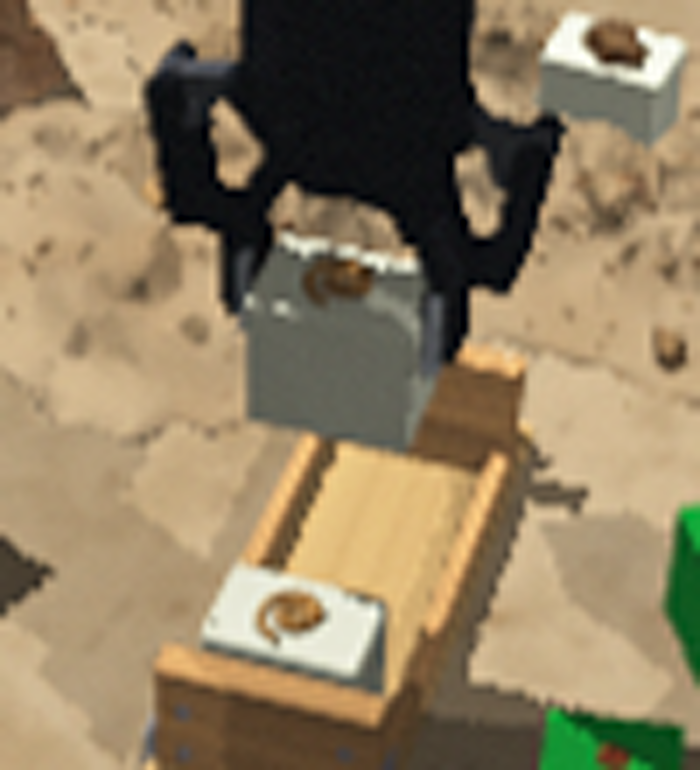

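Run:
```python
from h import *
q=cam('side'); held(q,src((240,160),7,[(248,415),(405,447),(245,302),(418,325)]))
for u in src((240,160),7,[(245,568),(382,603),(205,637),(354,680)]): print(totray(back(q,*u,.064)))
```

```text
tilt -0.037 dx -0.0036 dz 0.0135 dy 0.0009 res 1.09 tray y bottom front/back 0.0315 -0.0084 z 0.1263 0.1278 tcp tray [0.0003 0.0162] z 0.1498
[0.0267167 0.0460749]
[-0.02556842  0.04701024]
[0.0292174  0.08312464]
[-0.02681189  0.08584019]
```

```bash
python3 -m crank '[[0.06,0,0,0,0,0,0],[0.06,0,0.2,0,0,0,0],[0.06,0,0.4,0,0,0,0],[0.06,0,0.5,0,0,0,0],[0.06,0,0.5,0,0,0,0]]'; python3 -m crank '[[0,0,0.05,0,0,0,0],[0,0,0.1,0,0,0,0],[0,0,0.15,0,0,0,0],[0,0,0.2,0,0,0,0],[0,0,0.25,0,0,0,0],[0,0,0.25,0,0,0,0]]';python3 -c "
from h import *
print(totray(telemetry.get_state()['eef_pos']))
q=cam('side');save(q,'g4.png',(240,180,340,290),7)"
```

```text
time: 35.1
eef_pos: [0.4931, 0.0065, 0.0819]
tcp_rot: [0.641, 0.768, -0.003, 0.003]
contact_force: [-12.2, -11.6, 29.2]
opening: 0.692
time: 35.7
eef_pos: [0.5055, -0.0022, 0.0512]
tcp_rot: [0.639, 0.769, 0.0, 0.021]
contact_force: [0.8, -40.0, 32.2]
opening: 0.685
[0.01335806 0.01150418]
```

View pics/g4.png

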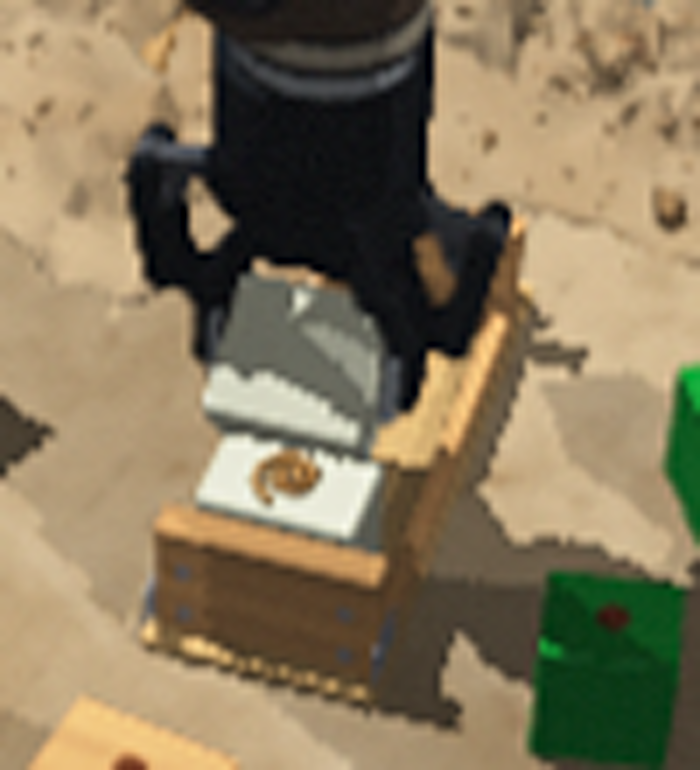

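```bash
python3 -m crank '[[-0.05,0,-0.15,0,0,0,0],[-0.1,0,-0.35,0,0,0,0],[-0.15,0,-0.5,0,0,0,0],[-0.15,0,-0.5,0,0,0,0],[-0.15,0,-0.5,0,0,0,0]]';python3 -c "
from h import *
print(totray(telemetry.get_state()['eef_pos']))
q=cam('side');save(q,'g5.png',(240,180,340,290),7)"
```

```text
time: 36.25
eef_pos: [0.4936, -0.0117, 0.112]
tcp_rot: [0.643, 0.766, 0.0, 0.0]
contact_force: [0.6, -0.5, -2.9]
opening: 0.683
[4.41186944e-05 4.13415536e-03]
```

View pics/g5.png

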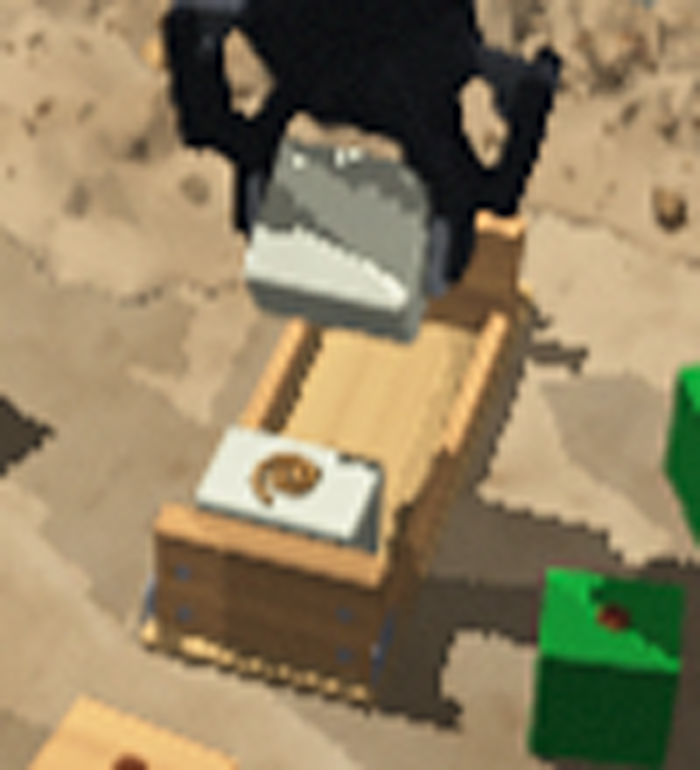

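```bash
python3 -c "
from h import *
goto(.60,-.14,.25,.173)
s=telemetry.get_state();print(s['qpos'].round(2))"
```

```text
at [ 0.4927 -0.0114  0.1109] psi 0.174 q6 -0.4 t 36.3 op 0.689
shift [-0.967  0.554 -0.93 ] turn [-0.001 -0.001  0.001] dist 0.21775359742940542
[-0.23  0.02  2.11  0.    1.01 -0.4 ]
```

```bash
python3 -m crank '[[0,0,-0.4,0,0,0,0],[0,0,-0.93,0,0,0,0],[-0.97,0.55,-0.93,0,0,0,0],[-0.97,0.55,-0.93,0,0,0,0],[-0.97,0.55,-0.93,0,0,0,0],[-0.97,0.55,-0.93,0,0,0,0],[-0.97,0.55,-0.93,0,0,0,0]]'; python3 -m crank '[[0,0,0,0,-0.1,0,0],[0,0,0,0,-0.2,0,0],[0,0,0,0,-0.3,0,0],[0,0,0,0,-0.4,0,0],[0,0,0,0,-0.5,0,0],[0,0,0,0,-0.578,0,0],[0,0,0,0,-0.578,0,0],[0,0,0,0,-0.578,0,0],[0,0,0,0,-0.578,0,0]]'; python3 -c "
from h import *
s=telemetry.get_state();print(s['qpos'].round(2),Ro.from_quat(s['tcp_rot']).as_matrix().round(3))
q=cam('side');save(q,'g6.png',(200,80,360,230),5)
p=cam('top');save(p,'g7.png',(240,80,400,230),5)"
```

```text
time: 37.0
eef_pos: [0.6012, -0.1429, 0.2495]
tcp_rot: [0.644, 0.765, -0.0, -0.001]
contact_force: [-1.0, -0.1, -2.4]
opening: 0.686
time: 37.9
eef_pos: [0.6004, -0.1411, 0.252]
tcp_rot: [0.578, 0.689, -0.281, 0.335]
contact_force: [-0.1, -0.2, -2.0]
opening: 0.686
[-0.09  0.13  1.91 -1.03  1.1   0.24] [[-0.106  0.985  0.136]
 [ 0.608  0.173 -0.775]
 [-0.787  0.001 -0.617]]
```

View pics/g6.png

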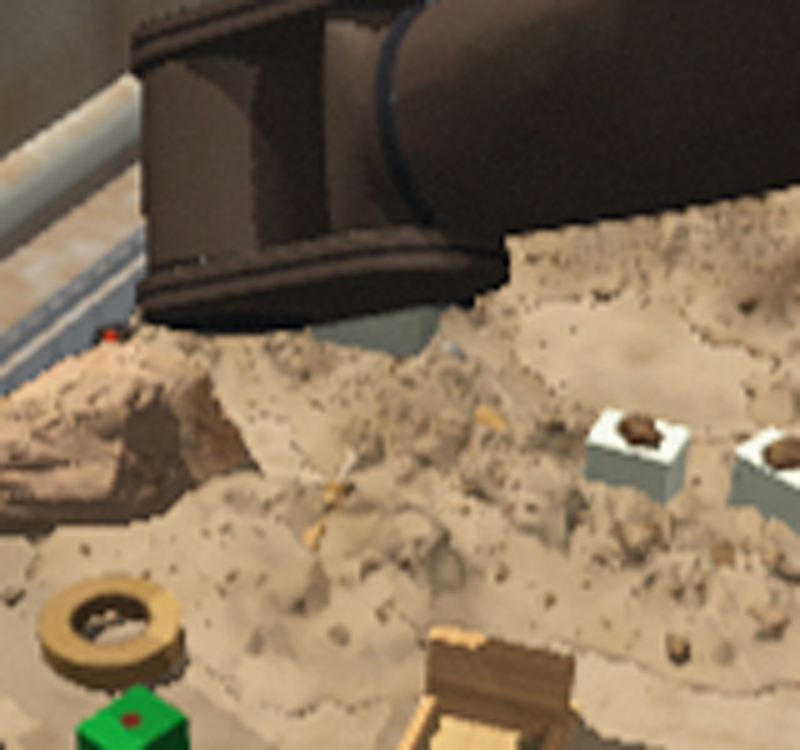

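View pics/g7.png

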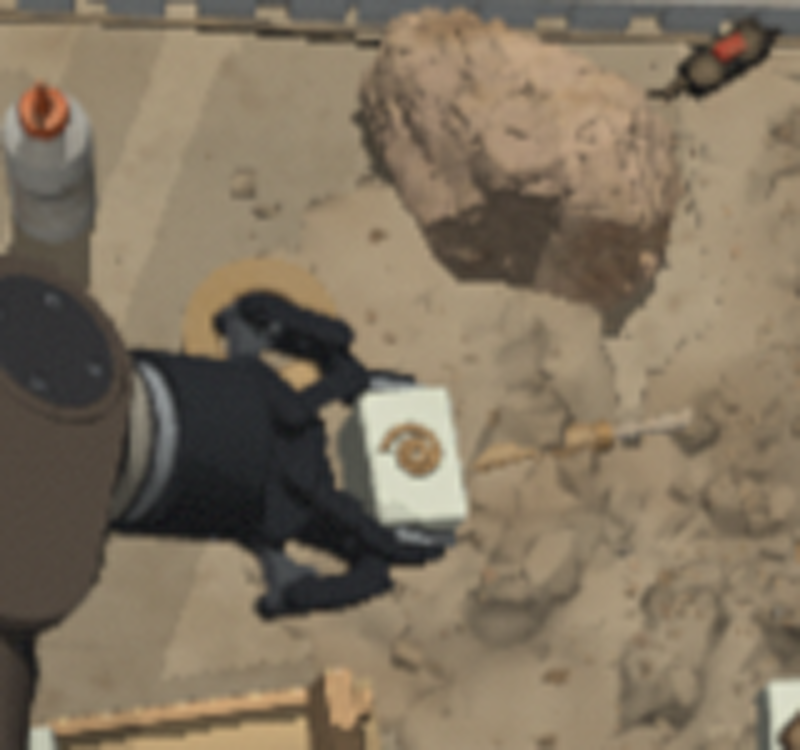

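```bash
cat >> h.py <<'E'
def rel(x,y,z):
    s=telemetry.get_state(); R=Ro.from_quat(s["tcp_rot"]); d=R.inv().apply(np.array([x,y,z])-s["eef_pos"])/.15
    print("at",s["eef_pos"].round(4),"shift keep-rot",d.round(3),"unit of 1cm world z:",(R.inv().apply([0,0,.01])/.15).round(4))
E
python3 -c "
from h import *
rel(.60,-.20,.12); rel(.60,-.20,.05)"
```

```text
at [ 0.6007 -0.1418  0.253 ] shift keep-rot [ 0.463 -0.073  0.847] unit of 1cm world z: [-0.0525  0.0002 -0.0411]
at [ 0.6007 -0.1418  0.253 ] shift keep-rot [ 0.831 -0.074  1.134] unit of 1cm world z: [-0.0525  0.0002 -0.0411]
```

```bash
python3 -m crank '[[0.463,-0.073,0.847,0,0,0,0],[0.463,-0.073,0.847,0,0,0,0],[0.463,-0.073,0.847,0,0,0,0],[0.463,-0.073,0.847,0,0,0,0],[0.463,-0.073,0.847,0,0,0,0],[0.463,-0.073,0.847,0,0,0,0]]'; python3 -c "
from h import *
rel(.60,-.20,.05)
q=cam('side');save(q,'g8.png',(220,100,360,230),5)"
```

```text
time: 38.6
eef_pos: [0.6015, -0.1998, 0.1223]
tcp_rot: [0.578, 0.687, -0.281, 0.338]
contact_force: [0.7, -0.1, -2.2]
opening: 0.688
at [ 0.6015 -0.1998  0.1223] shift keep-rot [ 0.381 -0.012  0.295] unit of 1cm world z: [-0.0526  0.0003 -0.0409]
```

View pics/g8.png

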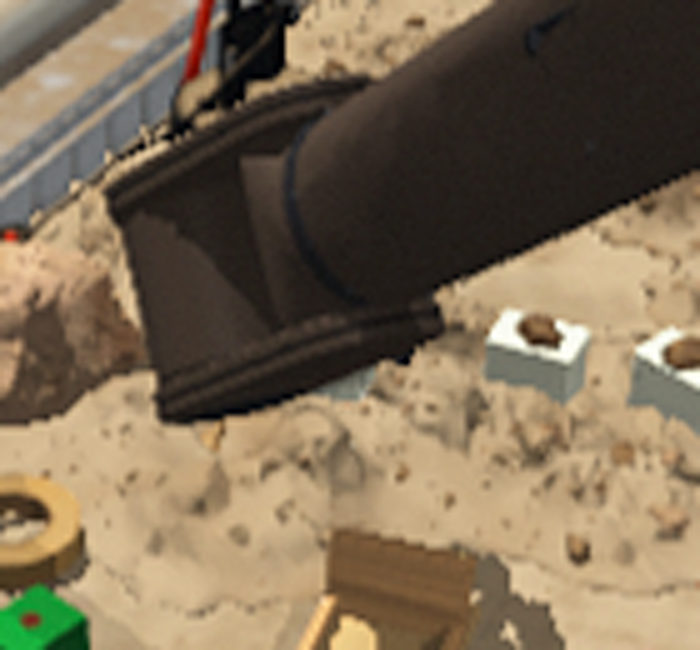

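```bash
python3 -m crank '[[0.12,0,0.09,0,0,0,0],[0.24,0,0.18,0,0,0,0],[0.35,-0.01,0.27,0,0,0,0],[0.381,-0.012,0.295,0,0,0,0],[0.381,-0.012,0.295,0,0,0,0],[0.381,-0.012,0.295,0,0,0,0]]'; python3 -c "
from h import *
rel(.60,-.20,.04)
p=cam('top');save(p,'g9.png',(260,120,400,250),5)"
```

```text
time: 39.25
eef_pos: [0.5991, -0.1994, 0.0489]
tcp_rot: [0.578, 0.688, -0.281, 0.338]
contact_force: [-0.8, -0.1, -2.4]
opening: 0.691
at [ 0.5991 -0.1994  0.0489] shift keep-rot [0.044 0.005 0.04 ] unit of 1cm world z: [-0.0526  0.0002 -0.0409]
```

View pics/g9.png

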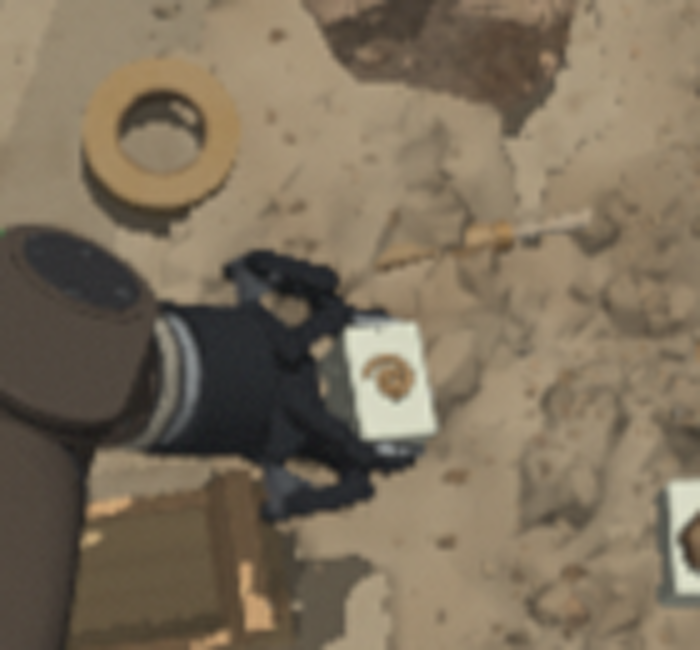

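```bash
python3 -m crank '[[0.026,0,0.02,0,0,0,0],[0.052,0,0.041,0,0,0,0],[0.052,0,0.041,0,0,0,0]]'; python3 -m crank '[[0.026,0,0.02,0,0,0,0],[0.026,0,0.02,0,0,0,0]]'
```

```text
time: 39.6
eef_pos: [0.597, -0.1994, 0.0358]
tcp_rot: [0.578, 0.689, -0.282, 0.335]
contact_force: [0.1, 0.0, -2.6]
opening: 0.685
time: 39.8
eef_pos: [0.597, -0.1994, 0.0308]
tcp_rot: [0.578, 0.689, -0.282, 0.335]
contact_force: [-0.3, 0.4, -3.3]
opening: 0.688
```

```bash
python3 -m crank '[[0.015,0,0.012,0,0,0,0],[0.015,0,0.012,0,0,0,0]]'; python3 -m crank '[[0.015,0,0.012,0,0,0,0],[0.015,0,0.012,0,0,0,0]]'
```

```text
time: 40.0
eef_pos: [0.5973, -0.1995, 0.0283]
tcp_rot: [0.578, 0.689, -0.282, 0.336]
contact_force: [-0.3, -0.5, -3.0]
opening: 0.687
time: 40.2
eef_pos: [0.5973, -0.1994, 0.0255]
tcp_rot: [0.578, 0.689, -0.282, 0.336]
contact_force: [0.0, 0.1, -3.1]
opening: 0.688
```

```bash
python3 -m crank '[[0.015,0,0.012,0,0,0,0],[0.015,0,0.012,0,0,0,0]]'; python3 -m crank '[[0.012,0,0.009,0,0,0,0],[0.012,0,0.009,0,0,0,0]]'; python3 -c "
from h import *
q=cam('side');save(q,'h1.png',(220,100,360,230),5)
p=cam('top');save(p,'h2.png',(260,120,400,250),5)"
```

```text
time: 40.4
eef_pos: [0.5977, -0.1996, 0.0229]
tcp_rot: [0.578, 0.688, -0.282, 0.336]
contact_force: [-0.1, 0.7, -2.5]
opening: 0.686
time: 40.6
eef_pos: [0.598, -0.1999, 0.0227]
tcp_rot: [0.578, 0.687, -0.283, 0.337]
contact_force: [-3.5, 2.3, 5.1]
opening: 0.682
```

View pics/h1.png

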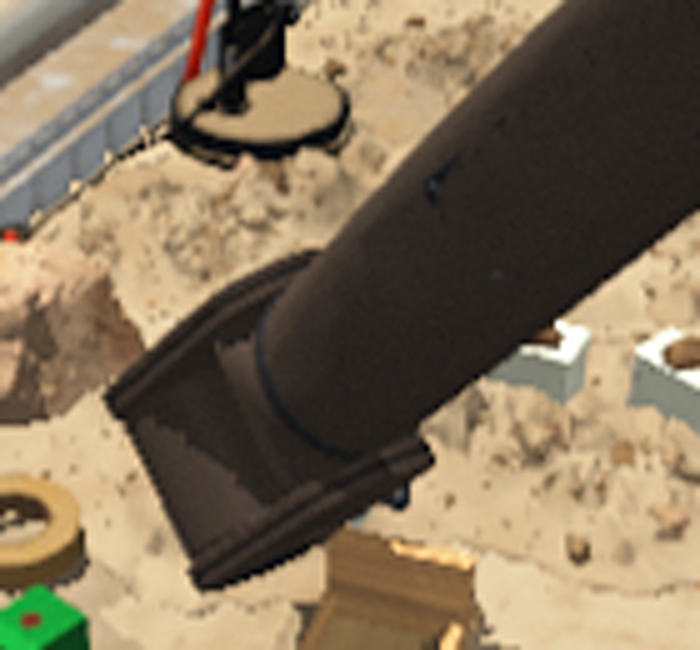

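View pics/h2.png

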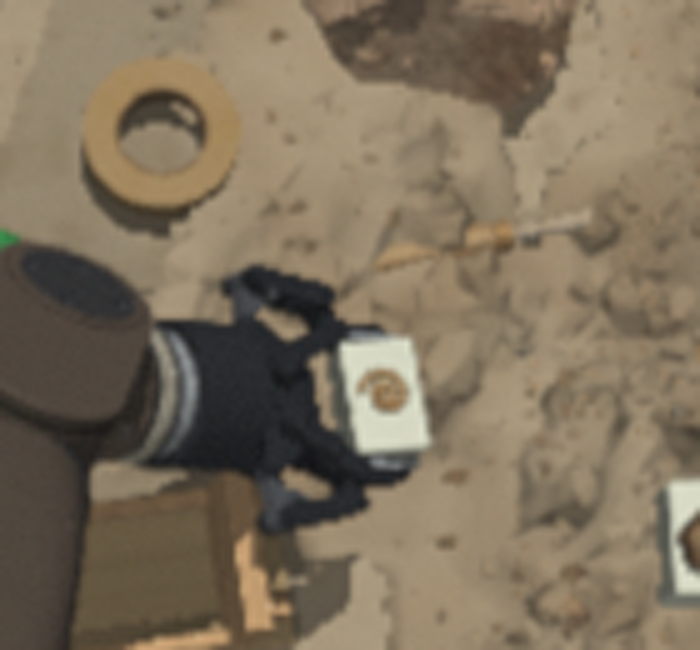

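```bash
python3 -m crank '[[0,0,0,0,0,0,0.8],[0,0,0,0,0,0,1],[0,0,0,0,0,0,1],[0,0,0,0,0,0,1],[0,0,-0.1,0,0,0,1],[0,0,-0.3,0,0,0,1],[-0.1,0,-0.6,0,0,0,1],[-0.6,0,-0.8,0,0,0,1],[-0.6,0,-0.8,0,0,0,1],[-0.6,0,-0.8,0,0,0,1]]'; python3 -c "
from h import *
p=cam('top');save(p,'h3.png',(260,120,440,270),4.4)
goto(.55,-.10,.22,.173)"
```

```text
time: 41.7
eef_pos: [0.5939, -0.161, 0.1731]
tcp_rot: [0.579, 0.686, -0.279, 0.341]
contact_force: [-0.7, 1.4, -0.2]
opening: 0.994
at [ 0.5923 -0.1606  0.1696] psi 0.175 q6 0.39 t 41.8 op 0.999
shift [ 0.008 -0.205 -0.56 ] turn [ 0.004  0.579 -0.001] dist 0.08943556208146916
```

View pics/h3.png

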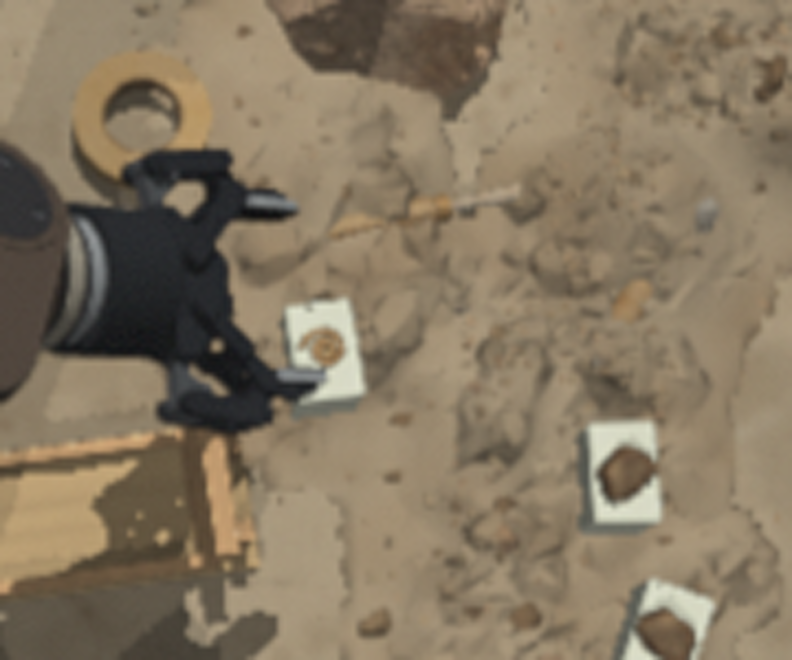

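```bash
python3 -m crank '[[0,-0.2,-0.56,0,0.58,0,1],[0,-0.2,-0.56,0,0.58,0,1],[0,-0.2,-0.56,0,0.58,0,1],[0,-0.2,-0.56,0,0.58,0,1],[0,-0.2,-0.56,0,0.58,0,1],[0,-0.2,-0.56,0,0.58,0,1],[0,-0.2,-0.56,0,0.58,0,1],[0,-0.2,-0.56,0,0.58,0,1],[0,-0.2,-0.56,0,0.58,0,1]]'; python3 fitb.py; python3 -c "
from h import *
s=telemetry.get_state();print(s['eef_pos'],s['tcp_rot'].round(3))
p=cam('top');save(p,'h4.png',(220,150,360,260),5)
q=cam('side');save(q,'h5.png',(240,140,370,290),5)"
```

```text
time: 42.65
eef_pos: [0.5489, -0.0998, 0.2158]
tcp_rot: [0.643, 0.766, 0.0, -0.002]
contact_force: [0.9, 0.5, 0.2]
opening: 0.998
spec conf 0.79 views 2 [ 0.4344 -0.3754 -0.4713] deg -27.0 xor 0.363 | top only [ 0.4331 -0.3747 -0.4313] 0.208
spec conf 0.77 views 2 [ 0.5296 -0.3548  0.0962] deg 5.5 xor 0.308 | top only [ 0.5283 -0.3521 -0.0243] 0.155
spec conf 0.67 views 1 [0.4883 0.0506 0.1633] deg 9.4 xor 0.431 | top only [0.4883 0.0506 0.1633] 0.431
spec conf 0.55 views 1 [ 0.5954 -0.1797 -0.0568] deg -3.3 xor 3.134 | top only [ 0.5954 -0.1797 -0.0568] 3.134
spec conf 0.30 views 1 [ 0.7501 -0.046  -0.1222] deg -7.0 xor 0.721 | top only [ 0.7501 -0.046  -0.1222] 0.721
[ 0.54948179 -0.09975498  0.21690051] [ 0.642  0.766  0.001 -0.001]
```

View pics/h4.png

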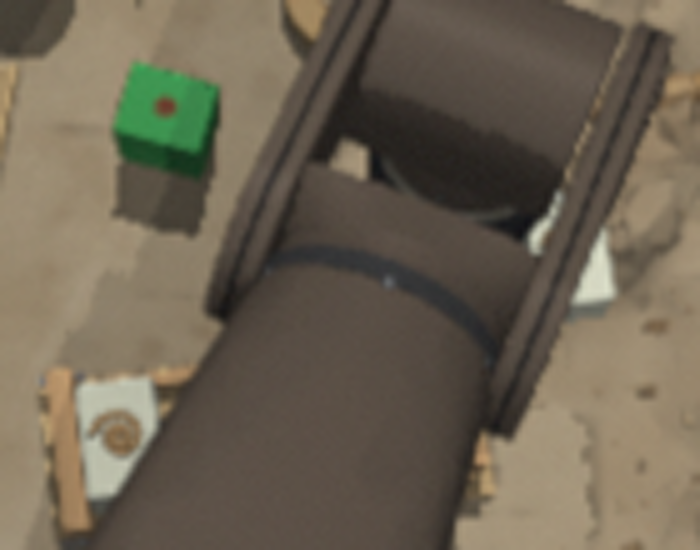

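View pics/h5.png

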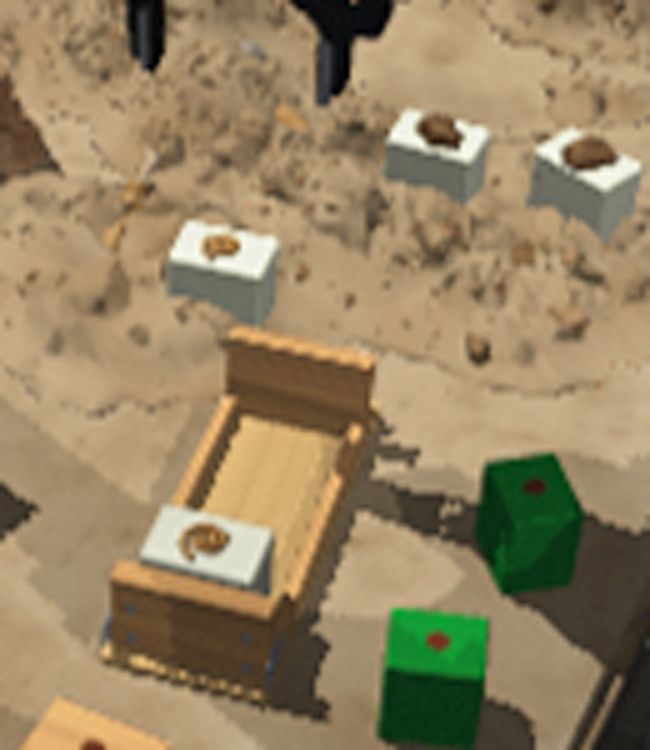

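Run:
```python
from h import *
q=cam('side');p=cam('top')
print("b1 side",[totray(back(q,*u,.064)).round(4) for u in src((240,140),5,[(165,505),(272,530),(248,588),(142,555)])])
print("b1 top",[totray(back(p,*u,.064)).round(4) for u in src((220,150),5,[(78,383),(152,377),(92,500)])])
X=np.array([back(q,*u,.056)[:2] for u in src((240,140),5,[(188,220),(280,238),(258,278),(168,258)])]); print("A side",X,X.mean(0))
Y=np.array([back(p,*u,.056)[:2] for u in src((260,120),4.4,[(285,307),(352,297),(366,391),(297,403)])]); print("A top",Y,Y.mean(0))
```

```text
b1 side [array([0.0316, 0.0473]), array([-0.0251,  0.0467]), array([-0.0251,  0.0881]), array([0.0312, 0.0839])]
b1 top [array([0.0333, 0.0818]), array([0.0313, 0.0444]), array([-0.0267,  0.0819])]
A side [[ 0.62605456 -0.19146483]
 [ 0.56881418 -0.20237129]
 [ 0.56311348 -0.16137014]
 [ 0.61872382 -0.15258049]] [ 0.59417651 -0.17694668]
A top [[ 0.61970624 -0.15413409]
 [ 0.62725393 -0.1935074 ]
 [ 0.57076952 -0.20207758]
 [ 0.56212865 -0.16193302]] [ 0.59496458 -0.17791302]
```

```bash
python3 -c "
from h import *
goto(.5946,-.1774,.10,.162)"
```

```text
at [ 0.5497 -0.1005  0.2173] psi 0.175 q6 -0.54 t 43.0 op 1.0
shift [-0.559  0.205  0.78 ] turn [ 0.    -0.002  0.008] dist 0.14728607286876366
```

```bash
python3 -m crank '[[-0.559,0.205,0.3,0,0,0.008,1],[-0.559,0.205,0.6,0,0,0.008,1],[-0.559,0.205,0.78,0,0,0.008,1],[-0.559,0.205,0.78,0,0,0.008,1],[-0.559,0.205,0.78,0,0,0.008,1],[-0.559,0.205,0.78,0,0,0.008,1],[-0.559,0.205,0.78,0,0,0.008,1]]'; python3 -c "
from h import *
goto(.5946,-.1774,.018,.162)"
```

```text
time: 43.75
eef_pos: [0.5961, -0.1778, 0.1035]
tcp_rot: [0.647, 0.762, 0.002, 0.001]
contact_force: [-0.3, 0.3, 0.4]
opening: 1.0
at [ 0.5961 -0.1778  0.1035] psi 0.163 q6 -0.62 t 43.8 op 1.0
shift [ 0.005 -0.012  0.57 ] turn [0.003 0.    0.   ] dist 0.08549953156128189
```

```bash
python3 -m crank '[[0.004,-0.008,0.25,0,0,0,1],[0.004,-0.008,0.5,0,0,0,1],[0.004,-0.008,0.56,0,0,0,1],[0.004,-0.008,0.56,0,0,0,1],[0.004,-0.008,0.56,0,0,0,0.75],[0.004,-0.008,0.56,0,0,0,0.7],[0.004,-0.008,0.56,0,0,0,0],[0.004,-0.008,0.56,0,0,0,0],[0.004,-0.008,0.56,0,0,0,0],[0.004,-0.008,0.56,0,0,0,0]]' 90;python3 -m crank '[[0,0,-0.3,0,0,0,0],[0,0,-0.6,0,0,0,0],[0,0,-0.85,0,0,0,0],[0,0,-0.85,0,0,0,0],[0,0,-0.85,0,0,0,0]]'; python3 -c "
from h import *
goto(*T(*TR,[(0,.015,.15)])[0],.173)"
```

```text
time: 44.75
eef_pos: [0.5953, -0.1781, 0.0193]
tcp_rot: [0.648, 0.762, 0.002, 0.001]
contact_force: [-0.4, -0.1, 6.9]
opening: 0.69
time: 45.25
eef_pos: [0.5936, -0.1777, 0.1446]
tcp_rot: [0.648, 0.762, 0.001, -0.0]
contact_force: [0.1, 0.0, -2.3]
opening: 0.687
at [ 0.5936 -0.1777  0.1446] psi 0.162 q6 -0.62 t 45.2 op 0.687
shift [ 1.272 -0.48  -0.035] turn [ 0.001 -0.001 -0.007] dist 0.20396701554320634
```

```bash
python3 -m crank '[[0.65,-0.24,-0.03,0,0,-0.007,0],[0.65,-0.24,-0.03,0,0,-0.007,0],[0.9,-0.4,-0.03,0,0,-0.007,0],[0.9,-0.48,-0.03,0,0,-0.007,0],[0.9,-0.48,-0.03,0,0,-0.007,0],[0.9,-0.48,-0.03,0,0,-0.007,0],[0.9,-0.48,-0.03,0,0,-0.007,0]]'; python3 -c "
from h import *
goto(*T(*TR,[(0.001,.018,.10)])[0],.173)"
```

```text
time: 45.95
eef_pos: [0.5011, -0.0568, 0.1481]
tcp_rot: [0.644, 0.765, 0.001, -0.001]
contact_force: [-0.0, 1.1, -3.0]
opening: 0.685
at [ 0.5011 -0.0568  0.1481] psi 0.171 q6 -0.49 t 46.0 op 0.685
shift [0.396 0.008 0.322] turn [-0.    -0.002 -0.001] dist 0.07653597922738223
```

```bash
python3 -m crank '[[0.39,0.008,0,0,0,0,0],[0.39,0.008,0,0,0,0,0],[0.39,0.008,0.16,0,0,0,0],[0.39,0.008,0.32,0,0,0,0],[0.39,0.008,0.32,0,0,0,0],[0.39,0.008,0.32,0,0,0,0]]'; python3 -c "
from h import *
goto(*T(*TR,[(0.001,.018,.035)])[0],.173)
q=cam('side');save(q,'i1.png',(240,180,340,290),7)"
```

```text
time: 46.55
eef_pos: [0.4919, 0.0016, 0.1005]
tcp_rot: [0.644, 0.765, 0.001, -0.002]
contact_force: [0.5, 0.3, -3.2]
opening: 0.687
at [0.4919 0.0016 0.1005] psi 0.172 q6 -0.38 t 46.5 op 0.687
shift [0.002 0.003 0.436] turn [-0.001 -0.002 -0.001] dist 0.06546742987264338
```

View pics/i1.png

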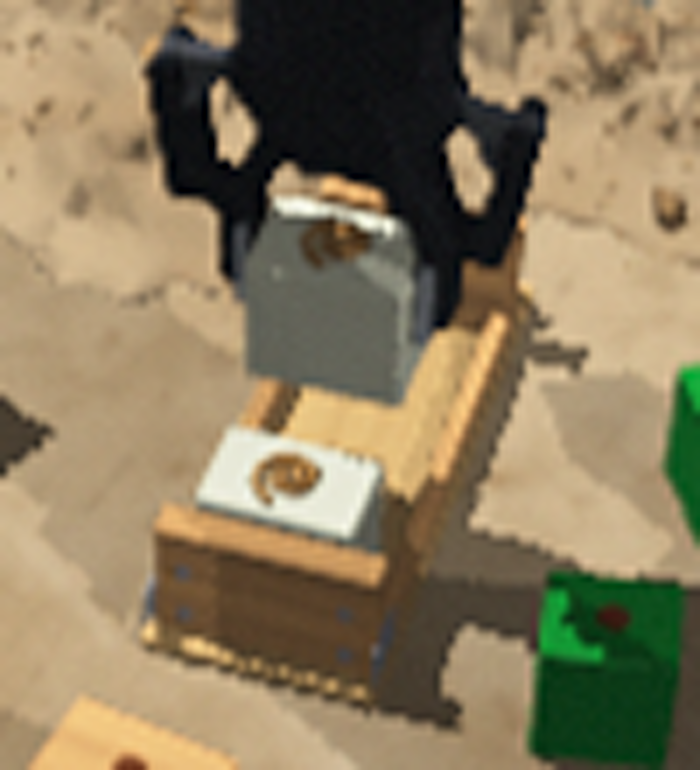

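Lower in small steps, checking the force between them.

```bash
python3 -m crank '[[0,0,0.1,0,0,0,0],[0,0,0.15,0,0,0,0],[0,0,0.15,0,0,0,0]]'; python3 -c "
from h import *
s=telemetry.get_state();print(s['eef_pos'],totray(s['eef_pos']),s['contact_force'])"
```

```text
time: 46.9
eef_pos: [0.4913, 0.002, 0.0779]
tcp_rot: [0.644, 0.765, 0.001, -0.002]
contact_force: [-0.2, 0.6, -2.7]
opening: 0.693
[0.49128605 0.00203191 0.07789287] [0.0001006  0.01808455] [-0.23940215  0.57900313 -2.74533242]
```

```bash
python3 -m crank '[[0,0,0.08,0,0,0,0],[0,0,0.15,0,0,0,0],[0,0,0.15,0,0,0,0]]'; python3 -m crank '[[0,0,0.08,0,0,0,0],[0,0,0.14,0,0,0,0],[0,0,0.14,0,0,0,0]]'
```

```text
time: 47.2
eef_pos: [0.49, 0.0025, 0.0537]
tcp_rot: [0.643, 0.765, 0.0, -0.003]
contact_force: [-0.5, -0.6, -2.8]
opening: 0.69
time: 47.5
eef_pos: [0.49, 0.0026, 0.0328]
tcp_rot: [0.643, 0.765, 0.0, -0.003]
contact_force: [-0.6, 0.4, -1.8]
opening: 0.69
```

```bash
python3 -m crank '[[0,0,0.025,0,0,0,0],[0,0,0.025,0,0,0,0]]'; python3 -m crank '[[0.015,0,0,0,0,0,0],[0.03,0,0,0,0,0,0],[0.03,0,0,0,0,0,0]]'; python3 -c "
from h import *
s=telemetry.get_state();print(s['eef_pos'],totray(s['eef_pos']),s['contact_force'])"
```

```text
time: 47.7
eef_pos: [0.4914, 0.0023, 0.0306]
tcp_rot: [0.643, 0.765, 0.001, -0.001]
contact_force: [0.2, -0.0, -2.5]
opening: 0.687
time: 48.0
eef_pos: [0.4908, 0.007, 0.0311]
tcp_rot: [0.643, 0.766, 0.001, -0.001]
contact_force: [0.3, -0.3, -2.4]
opening: 0.693
[0.49083351 0.00703997 0.03114615] [0.00051689 0.02309575] [ 0.33350925 -0.31153682 -2.43149218]
```

```bash
python3 -m crank '[[0.015,0,0,0,0,0,0],[0.015,0,0,0,0,0,0]]'; python3 -m crank '[[0.01,0,0,0,0,0,0],[0.015,0,0,0,0,0,0]]'; python3 -c "
from h import *
s=telemetry.get_state();print(s['eef_pos'],totray(s['eef_pos']),s['contact_force'])"
```

```text
time: 48.2
eef_pos: [0.4908, 0.0085, 0.0312]
tcp_rot: [0.643, 0.766, 0.001, -0.0]
contact_force: [1.1, -3.3, -2.4]
opening: 0.688
time: 48.4
eef_pos: [0.491, 0.0086, 0.0314]
tcp_rot: [0.643, 0.766, -0.0, 0.001]
contact_force: [-0.0, -14.1, -2.3]
opening: 0.689
[0.49095351 0.0085844  0.03144229] [0.00090095 0.02459647] [ -0.02368969 -14.07127785  -2.26789577]
```

```bash
python3 -m crank '[[-0.015,0,0,0,0,0,0],[-0.015,0,0.02,0,0,0,0],[-0.015,0,0.035,0,0,0,0],[-0.015,0,0.035,0,0,0,0]]'; python3 -m crank '[[0,0,0,0,0,0,0.8],[0,0,0,0,0,0,1],[0,0,0,0,0,0,1],[0,0,0,0,0,0,1],[0,0,-0.3,0,0,0,1],[0,0,-0.6,0,0,0,1],[0,0,-0.85,0,0,0,1],[0,0,-0.85,0,0,0,1],[0,0,-0.85,0,0,0,1]]'; python3 -c "
from h import *
q=cam('side');save(q,'i2.png',(240,140,370,290),5)
s=telemetry.get_state();print(s['eef_pos'],totray(s['eef_pos']))
p=cam('top');save(p,'i3.png',(330,190,440,290),6)"
```

```text
time: 48.8
eef_pos: [0.491, 0.0086, 0.0273]
tcp_rot: [0.643, 0.766, 0.001, -0.001]
contact_force: [-3.7, -3.2, 9.8]
opening: 0.693
time: 49.7
eef_pos: [0.4909, 0.0086, 0.154]
tcp_rot: [0.643, 0.766, 0.002, -0.0]
contact_force: [-0.2, -0.1, -0.8]
opening: 0.999
[0.48983144 0.0087832  0.15238963] [-0.00017014  0.02498545]
```

View pics/i2.png

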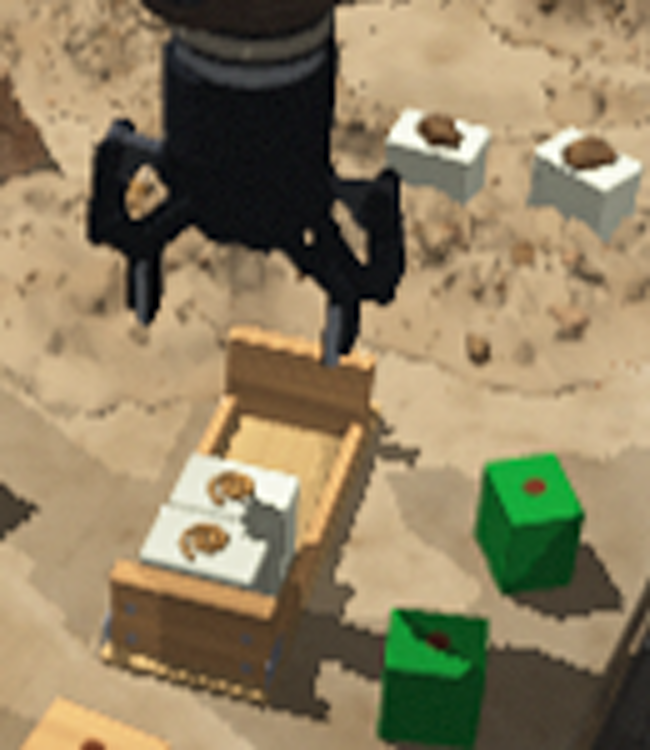

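View pics/i3.png

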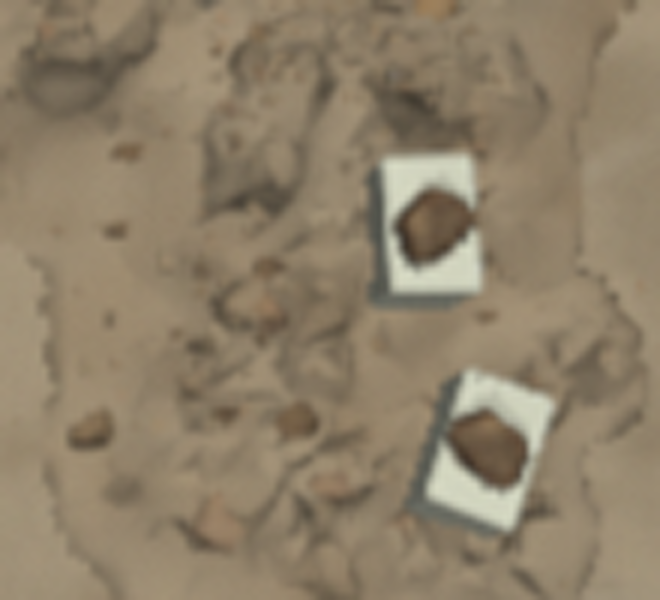

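Run:
```python
from h import *
q=cam('side');p=cam('top')
for n,t,s in (("D",[(473,152),(382,157),(388,297),(482,293)],[(408,108),(388,148),(468,170),(490,130)]),("C",[(556,402),(465,368),(425,495),(513,530)],[(570,127),(535,158),(602,197),(640,165)])):
    for P,o,sc,pts in((p,(330,190),6,t),(q,(240,140),5,s)):
        X=np.array([back(P,*u,.056)[:2] for u in src(o,sc,pts)])
        a=(X[0]+X[1]-X[2]-X[3])/2; b=(X[1]-X[0]+X[2]-X[3])/2
        print(n,X.mean(0).round(4),"yaw %.3f"%np.arctan2(a[1],a[0]),"yaw via y %.3f"%np.arctan2(-b[0],b[1]),np.linalg.norm(a).round(4),np.linalg.norm(b).round(4))
```

```text
D [ 0.5279 -0.3517] yaw 0.032 yaw via y 0.086 0.0606 0.0395
D [ 0.5256 -0.3465] yaw 0.041 yaw via y 0.115 0.0557 0.049
C [ 0.4337 -0.3742] yaw -0.334 yaw via y -0.339 0.057 0.0392
C [ 0.4328 -0.3687] yaw -0.351 yaw via y -0.195 0.0561 0.0453
```

```bash
python3 -c "
from h import *
goto(.4335,-.374,.13,-.335)"
```

```text
at [0.4891 0.0089 0.1511] psi 0.173 q6 -0.37 t 49.9 op 1.004
shift [-2.451 -0.803  0.132] turn [-0.003 -0.002  0.323] dist 0.38744339543381434
```

```bash
python3 -m crank '[[-1,-0.32,0,0,0,0,1],[-1,-0.32,0,0,0,0,1],[-1,-0.32,0,0,0,0,1],[-1,-0.32,0,0,0,0,1]]'; python3 -m crank '[[-1,-0.32,0,0,0,0.323,1],[-1,-0.32,0,0,0,0.323,1],[-1,-0.32,0,0,0,0.323,1],[-1,-0.32,0,0,0,0.323,1],[-1,-0.32,0,0,0,0.323,1],[-1,-0.32,0,0,0,0.323,1]]'; python3 -c "
from h import *
goto(.4335,-.374,.11,-.335)"
```

```text
time: 50.3
eef_pos: [0.4678, -0.1513, 0.1515]
tcp_rot: [0.645, 0.764, 0.0, -0.002]
contact_force: [-0.1, -0.5, 0.3]
opening: 1.0
time: 50.9
eef_pos: [0.4471, -0.3022, 0.1508]
tcp_rot: [0.815, 0.58, 0.001, -0.003]
contact_force: [-0.2, 0.2, -0.2]
opening: 1.001
at [ 0.4471 -0.3022  0.1508] psi -0.333 q6 -0.45 t 50.9 op 1.001
shift [-0.483  0.072  0.27 ] turn [-0.003 -0.003  0.001] dist 0.08372794373837236
```

```bash
python3 -m crank '[[-0.483,0.072,0,0,0,0,0.9],[-0.483,0.072,0.27,0,0,0,0.9],[-0.483,0.072,0.27,0,0,0,0.9],[-0.483,0.072,0.27,0,0,0,0.9],[-0.483,0.072,0.27,0,0,0,0.9]]'; python3 -c "
from h import *
goto(.4335,-.374,.018,-.335)
q=cam('side');save(q,'j1.png',(290,120,390,220),6)"
```

```text
time: 51.4
eef_pos: [0.4347, -0.3741, 0.1123]
tcp_rot: [0.814, 0.58, 0.001, -0.001]
contact_force: [-0.4, -1.0, -1.0]
opening: 0.898
at [ 0.4347 -0.3741  0.1123] psi -0.332 q6 -0.56 t 51.4 op 0.898
shift [-0.004 -0.007  0.629] turn [-0.    -0.002  0.002] dist 0.09433307981438442
```

View pics/j1.png

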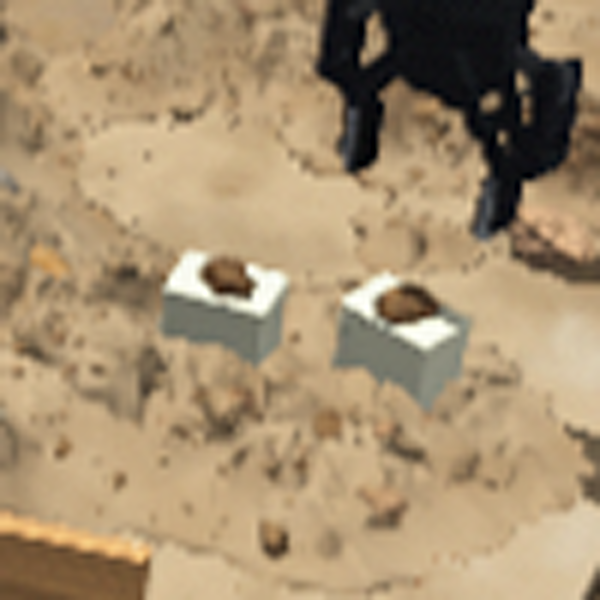

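```bash
python3 -m crank '[[-0.004,-0.005,0.2,0,0,0,0.9],[-0.004,-0.005,0.4,0,0,0,0.9],[-0.004,-0.005,0.55,0,0,0,0.9],[-0.004,-0.005,0.62,0,0,0,0.9],[-0.004,-0.005,0.62,0,0,0,0.9],[-0.004,-0.005,0.62,0,0,0,0.7],[-0.004,-0.005,0.62,0,0,0,0],[-0.004,-0.005,0.62,0,0,0,0],[-0.004,-0.005,0.62,0,0,0,0],[-0.004,-0.005,0.62,0,0,0,0]]' 90;python3 -m crank '[[0,0,-0.3,0,0,0,0],[0,0,-0.6,0,0,0,0],[0,0,-0.9,0,0,0,0],[0,0,-0.9,0,0,-0.323,0],[0,0,-0.9,0,0,-0.323,0],[0,0,-0.9,0,0,-0.323,0],[0,0,-0.9,0,0,-0.323,0],[0,0,-0.9,0,0,-0.323,0]]'; python3 -c "
from h import *
goto(*T(*TR,[(0.001,-.022,.15)])[0],.173)"
```

```text
time: 52.45
eef_pos: [0.4341, -0.3766, 0.0208]
tcp_rot: [0.815, 0.58, 0.001, 0.001]
contact_force: [0.0, -0.6, 6.3]
opening: 0.689
time: 53.25
eef_pos: [0.4324, -0.3752, 0.1526]
tcp_rot: [0.644, 0.765, 0.001, -0.002]
contact_force: [0.6, 0.3, -2.6]
opening: 0.686
at [ 0.4324 -0.3752  0.1526] psi 0.172 q6 -1.07 t 53.2 op 0.686
shift [2.143 0.825 0.027] turn [-0.001 -0.003 -0.   ] dist 0.3443991982009673
```

```bash
python3 -m crank '[[1,0.39,0,0,0,0,0],[1,0.39,0,0,0,0,0],[1,0.39,0,0,0,0,0],[1,0.39,0,0,0,0,0],[1,0.39,0,0,0,0,0]]'; python3 -m crank '[[1,0.39,0,0,0,0,0],[1,0.39,0,0,0,0,0],[1,0.39,0,0,0,0,0],[1,0.39,0,0,0,0,0],[1,0.39,0,0,0,0,0],[1,0.39,0,0,0,0,0]]'; python3 -c "
from h import *
goto(*T(*TR,[(0.0,-.0235,.08)])[0],.173)"
```

```text
time: 53.75
eef_pos: [0.4646, -0.216, 0.1535]
tcp_rot: [0.643, 0.766, 0.001, -0.002]
contact_force: [0.0, -0.9, -3.2]
opening: 0.694
time: 54.35
eef_pos: [0.4968, -0.0617, 0.1544]
tcp_rot: [0.644, 0.765, 0.001, -0.001]
contact_force: [-0.8, -0.4, -2.5]
opening: 0.686
at [ 0.4968 -0.0617  0.1544] psi 0.172 q6 -0.5 t 54.4 op 0.686
shift [0.147 0.036 0.497] turn [-0.    -0.001 -0.001] dist 0.07784569329371595
```

```bash
python3 -m crank '[[0.14,0.03,0,0,0,0,0],[0.14,0.03,0.2,0,0,0,0],[0.14,0.03,0.4,0,0,0,0],[0.14,0.03,0.48,0,0,0,0],[0.14,0.03,0.48,0,0,0,0]]'; python3 -c "
from h import *
goto(*T(*TR,[(0.0,-.0235,.03)])[0],.173)
q=cam('side');save(q,'k1.png',(240,170,340,280),7)"
```

```text
time: 54.85
eef_pos: [0.4957, -0.0396, 0.0804]
tcp_rot: [0.644, 0.765, -0.0, -0.003]
contact_force: [0.1, -0.1, -2.8]
opening: 0.687
at [ 0.4957 -0.0396  0.0804] psi 0.17 q6 -0.46 t 54.9 op 0.687
shift [-0.001  0.02   0.336] turn [-0.003 -0.003 -0.002] dist 0.05044425388859701
```

View pics/k1.png

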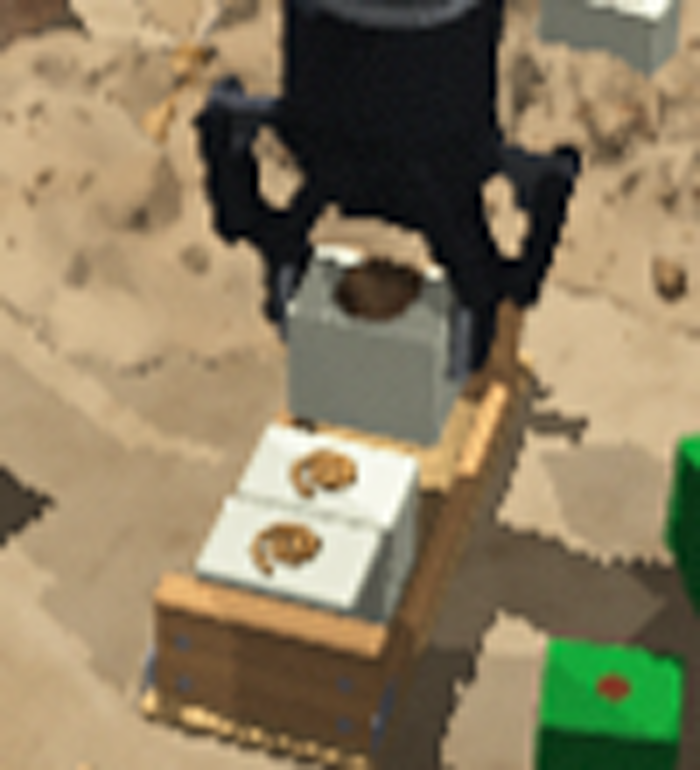

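```bash
python3 -m crank '[[0,0.01,0.08,0,0,0,0],[0,0.01,0.15,0,0,0,0],[0,0.01,0.15,0,0,0,0]]'; python3 -m crank '[[0,0,0.08,0,0,0,0],[0,0,0.15,0,0,0,0],[0,0,0.15,0,0,0,0]]'
```

```text
time: 55.2
eef_pos: [0.4979, -0.0379, 0.0587]
tcp_rot: [0.643, 0.765, 0.0, -0.002]
contact_force: [-0.9, -0.4, -2.7]
opening: 0.691
time: 55.5
eef_pos: [0.4972, -0.0375, 0.0354]
tcp_rot: [0.643, 0.766, 0.0, -0.003]
contact_force: [-0.7, -0.0, -2.9]
opening: 0.687
```

```bash
python3 -m crank '[[0.02,0,0,0,0,0,0],[0.04,0,0,0,0,0,0],[0.04,0,0,0,0,0,0]]'; python3 -c "
from h import *
s=telemetry.get_state();print(s['eef_pos'],totray(s['eef_pos']),s['contact_force'])"
```

```text
time: 55.8
eef_pos: [0.4981, -0.0319, 0.0379]
tcp_rot: [0.643, 0.766, 0.001, -0.001]
contact_force: [0.6, -0.5, -3.4]
opening: 0.686
[ 0.49809329 -0.03192314  0.03792284] [ 0.00096126 -0.01653543] [ 0.63822954 -0.54352898 -3.37219434]
```

```bash
python3 -m crank '[[0,0,0.035,0,0,0,0],[0,0,0.035,0,0,0,0]]'; python3 -m crank '[[0.012,0,0,0,0,0,0],[0.012,0,0,0,0,0,0]]'; python3 -m crank '[[0.01,0,0,0,0,0,0],[0.012,0,0,0,0,0,0]]'; python3 -c "
from h import *
s=telemetry.get_state();print(s['eef_pos'],totray(s['eef_pos']),s['contact_force'])"
```

```text
time: 56.0
eef_pos: [0.4976, -0.032, 0.0318]
tcp_rot: [0.643, 0.765, 0.001, -0.001]
contact_force: [-0.6, -0.5, -2.5]
opening: 0.686
time: 56.2
eef_pos: [0.4977, -0.0319, 0.0322]
tcp_rot: [0.643, 0.766, -0.0, 0.0]
contact_force: [0.6, -6.8, -4.7]
opening: 0.689
time: 56.4
eef_pos: [0.4978, -0.0319, 0.0325]
tcp_rot: [0.643, 0.766, -0.001, 0.002]
contact_force: [-0.3, -14.2, -5.4]
opening: 0.691
[ 0.49780982 -0.03191852  0.03251232] [ 0.00068281 -0.01648209] [ -0.31365636 -14.24038695  -5.42560911]
```

Contact and packed. Back off the push, lower to the floor, and release.

```bash
python3 -m crank '[[-0.018,0,0,0,0,0,0],[-0.018,0,0.015,0,0,0,0],[-0.018,0,0.03,0,0,0,0],[-0.018,0,0.03,0,0,0,0]]'; python3 -m crank '[[0,0,0,0,0,0,0.8],[0,0,0,0,0,0,1],[0,0,0,0,0,0,1],[0,0,0,0,0,0,1],[0,0,-0.3,0,0,0,1],[0,0,-0.6,0,0,0,1],[0,0,-0.85,0,0,0,1],[0,0,-0.85,0,0,0,1],[0,0,-0.85,0,0,0,1]]'; python3 -c "
from h import *
q=cam('side');save(q,'l2.png',(240,140,370,290),5)
p=cam('top');save(p,'l3.png',(330,190,440,290),6)
goto(.5279,-.3515,.15,.05)"
```

```text
time: 56.8
eef_pos: [0.4985, -0.0318, 0.0287]
tcp_rot: [0.643, 0.766, 0.001, -0.0]
contact_force: [-0.7, -4.6, 3.1]
opening: 0.687
time: 57.7
eef_pos: [0.4982, -0.0316, 0.1562]
tcp_rot: [0.643, 0.766, 0.002, -0.0]
contact_force: [-1.5, 0.2, -0.7]
opening: 0.998
at [ 0.4966 -0.0312  0.1536] psi 0.173 q6 -0.44 t 57.8 op 1.003
shift [-2.139 -0.161  0.015] turn [-0.002 -0.003  0.078] dist 0.32183161136062827
```

View pics/l2.png

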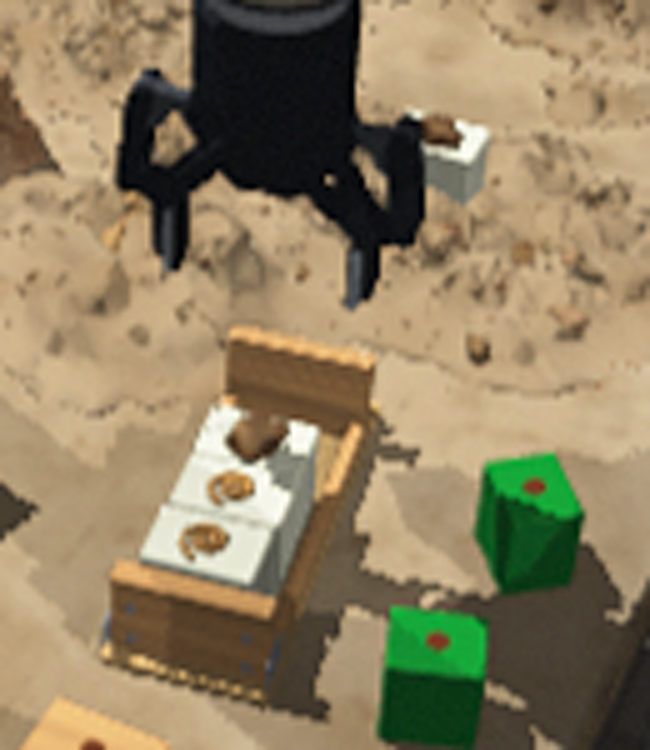

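View pics/l3.png

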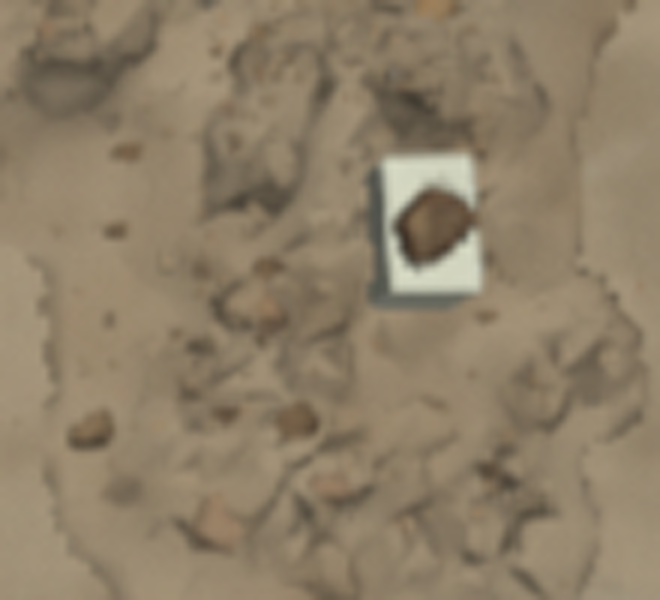

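D has not moved since the last look, so the last specimen is next.

```bash
python3 -m crank '[[-1,-0.075,0,0,0,0.04,1],[-1,-0.075,0,0,0,0.04,1],[-1,-0.075,0,0,0,0.04,1],[-1,-0.075,0,0,0,0.04,1]]'; python3 -m crank '[[-1,-0.075,0,0,0,0.038,1],[-1,-0.075,0,0,0,0.038,1],[-1,-0.075,0,0,0,0.038,1],[-1,-0.075,0,0,0,0.038,1],[-1,-0.075,0,0,0,0.038,1]]'; python3 -c "
from h import *
goto(.5279,-.3515,.10,.05)"
```

```text
time: 58.2
eef_pos: [0.5118, -0.1859, 0.1529]
tcp_rot: [0.669, 0.743, 0.0, -0.002]
contact_force: [-0.1, -0.1, -0.2]
opening: 1.0
time: 58.7
eef_pos: [0.5167, -0.3311, 0.1519]
tcp_rot: [0.69, 0.724, 0.001, -0.004]
contact_force: [1.5, -0.5, -0.9]
opening: 1.005
at [ 0.5167 -0.3311  0.1519] psi 0.048 q6 -0.79 t 58.7 op 1.005
shift [-0.142  0.069  0.345] turn [-0.002 -0.004 -0.001] dist 0.05686778539863837
```

```bash
python3 -m crank '[[-0.142,0.069,0,0,0,0,1],[-0.142,0.069,0.2,0,0,0,1],[-0.142,0.069,0.345,0,0,0,1],[-0.142,0.069,0.345,0,0,0,1],[-0.142,0.069,0.345,0,0,0,1]]'; python3 -c "
from h import *
goto(.5279,-.3515,.018,.05)"
```

```text
time: 59.2
eef_pos: [0.5289, -0.3501, 0.1016]
tcp_rot: [0.689, 0.725, 0.001, -0.003]
contact_force: [-0.2, -1.0, 0.2]
opening: 0.997
at [ 0.5289 -0.3501  0.1016] psi 0.052 q6 -0.8 t 59.2 op 0.997
shift [-0.012 -0.006  0.558] turn [-0.001 -0.003  0.001] dist 0.08366702976582988
```

```bash
python3 -m crank '[[-0.005,-0.005,0.25,0,0,0,1],[-0.005,-0.005,0.5,0,0,0,1],[-0.005,-0.005,0.55,0,0,0,1],[-0.005,-0.005,0.55,0,0,0,1],[-0.005,-0.005,0.55,0,0,0,0.75],[-0.005,-0.005,0.55,0,0,0,0.7],[-0.005,-0.005,0.55,0,0,0,0],[-0.005,-0.005,0.55,0,0,0,0],[-0.005,-0.005,0.55,0,0,0,0],[-0.005,-0.005,0.55,0,0,0,0]]' 90;python3 -m crank '[[0,0,-0.3,0,0,0,0],[0,0,-0.6,0,0,0,0],[0,0,-0.9,0,0,0,0],[0,0,-0.9,0,0,-0.078,0],[0,0,-0.9,0,0,-0.078,0],[0,0,-0.9,0,0,-0.078,0]]'; python3 -c "
from h import *
goto(*T(*TR,[(0.001,-.06,.15)])[0],.173)"
```

```text
time: 60.2
eef_pos: [0.5299, -0.3543, 0.0235]
tcp_rot: [0.689, 0.725, 0.001, 0.001]
contact_force: [-0.6, 0.4, 6.8]
opening: 0.688
time: 60.8
eef_pos: [0.5276, -0.3524, 0.1539]
tcp_rot: [0.644, 0.765, 0.001, -0.002]
contact_force: [0.5, 0.0, -2.5]
opening: 0.69
at [ 0.5276 -0.3524  0.1539] psi 0.17 q6 -0.92 t 60.8 op 0.69
shift [1.849 0.169 0.035] turn [-0.001 -0.003 -0.002] dist 0.27857621949858785
```

```bash
python3 -m crank '[[0.9,0.085,0,0,0,0,0],[0.9,0.085,0,0,0,0,0],[0.9,0.085,0,0,0,0,0],[0.9,0.085,0,0,0,0,0],[0.9,0.085,0,0,0,0,0]]'; python3 -m crank '[[0.9,0.085,0,0,0,0,0],[0.9,0.085,0,0,0,0,0],[0.9,0.085,0,0,0,0,0],[0.9,0.085,0,0,0,0,0],[0.9,0.085,0,0,0,0,0],[0.9,0.085,0,0,0,0,0]]'; python3 -c "
from h import *
goto(*T(*TR,[(0.0,-.0615,.083)])[0],.173)"
```

```text
time: 61.3
eef_pos: [0.517, -0.2169, 0.1538]
tcp_rot: [0.643, 0.766, 0.001, -0.002]
contact_force: [0.2, 0.4, -1.3]
opening: 0.688
time: 61.9
eef_pos: [0.5075, -0.0844, 0.1557]
tcp_rot: [0.644, 0.765, 0.001, -0.001]
contact_force: [0.5, 0.2, -2.3]
opening: 0.687
at [ 0.5075 -0.0844  0.1557] psi 0.171 q6 -0.54 t 61.9 op 0.687
shift [ 0.054 -0.008  0.485] turn [-0.    -0.002 -0.001] dist 0.07319432438617132
```

```bash
python3 -m crank '[[0.045,-0.006,0,0,0,0,0],[0.045,-0.006,0.2,0,0,0,0],[0.045,-0.006,0.4,0,0,0,0],[0.045,-0.006,0.48,0,0,0,0],[0.045,-0.006,0.48,0,0,0,0]]'; python3 -c "
from h import *
goto(*T(*TR,[(0.0,-.0615,.03)])[0],.173)
q=cam('side');save(q,'m1.png',(250,160,350,270),7)"
```

```text
time: 62.4
eef_pos: [0.5033, -0.076, 0.0817]
tcp_rot: [0.644, 0.765, 0.0, -0.004]
contact_force: [-0.2, 0.3, -2.3]
opening: 0.683
at [ 0.5033 -0.076   0.0817] psi 0.172 q6 -0.52 t 62.4 op 0.683
shift [-0.006  0.011  0.344] turn [-0.003 -0.004 -0.001] dist 0.05169987882132299
```

View pics/m1.png

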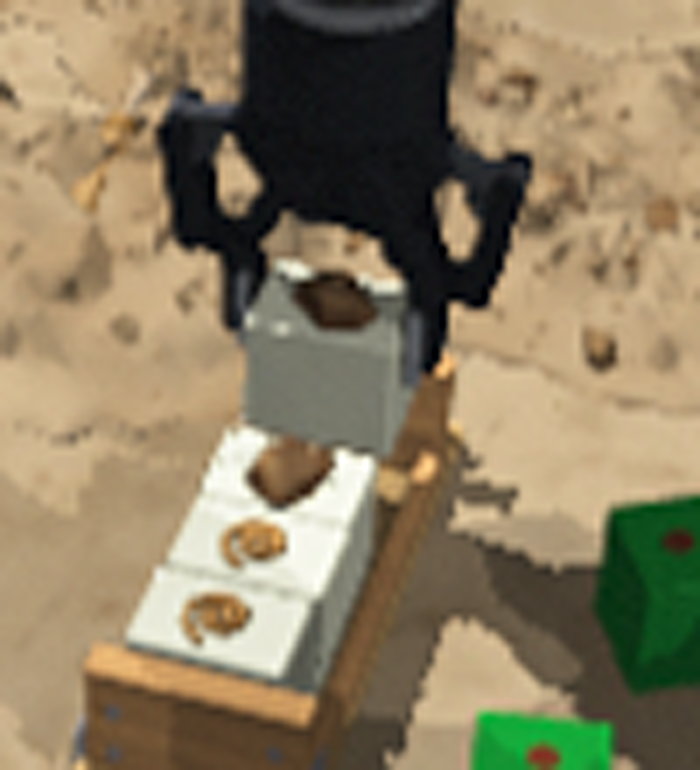

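```bash
python3 -m crank '[[-0.006,0.005,0.05,0,0,0,0],[-0.006,0.005,0.1,0,0,0,0],[-0.006,0.005,0.1,0,0,0,0]]'; python3 -c "
from h import *
goto(*T(*TR,[(0.0,-.0615,.036)])[0],.173)"
```

```text
time: 62.75
eef_pos: [0.5056, -0.0767, 0.0684]
tcp_rot: [0.644, 0.765, 0.001, -0.002]
contact_force: [0.1, -0.1, -2.2]
opening: 0.688
at [ 0.5056 -0.0767  0.0684] psi 0.173 q6 -0.53 t 62.8 op 0.688
shift [ 0.002 -0.004  0.216] turn [-0.001 -0.002 -0.   ] dist 0.03240090222028766
```

```bash
python3 -m crank '[[0,-0.004,0.07,0,0,0,0],[0,-0.004,0.14,0,0,0,0],[0,-0.004,0.21,0,0,0,0],[0,-0.004,0.22,0,0,0,0],[0,-0.004,0.22,0,0,0,0]]'; python3 -m crank '[[0.015,0,0,0,0,0,0],[0.025,0,0,0,0,0,0],[0.025,0,0,0,0,0,0]]'; python3 -c "
from h import *
s=telemetry.get_state();print(s['eef_pos'],totray(s['eef_pos']),s['contact_force'])"
```

```text
time: 63.25
eef_pos: [0.5047, -0.0766, 0.035]
tcp_rot: [0.643, 0.765, 0.001, -0.002]
contact_force: [-0.3, -0.0, -1.6]
opening: 0.687
time: 63.55
eef_pos: [0.5049, -0.073, 0.0363]
tcp_rot: [0.643, 0.766, 0.001, -0.001]
contact_force: [-0.7, 0.9, -2.0]
opening: 0.683
[ 0.50490786 -0.072978    0.03630633] [ 0.00060699 -0.05815051] [-0.69397307  0.87693832 -1.95104366]
```

```bash
python3 -m crank '[[0.01,0,0.01,0,0,0,0],[0.01,0,0.01,0,0,0,0]]'; python3 -m crank '[[0.01,0,0,0,0,0,0],[0.01,0,0,0,0,0,0]]';  python3 -c "
from h import *
s=telemetry.get_state();print(s['eef_pos'],totray(s['eef_pos']),s['contact_force'])"
```

```text
time: 63.75
eef_pos: [0.5051, -0.0721, 0.0349]
tcp_rot: [0.643, 0.766, 0.001, 0.0]
contact_force: [0.5, -2.3, -1.0]
opening: 0.684
time: 63.95
eef_pos: [0.5051, -0.0721, 0.0349]
tcp_rot: [0.643, 0.766, 0.0, 0.001]
contact_force: [0.8, -7.6, -3.3]
opening: 0.69
[ 0.50508586 -0.07211606  0.0349443 ] [ 0.00093071 -0.05733208] [ 0.78206674 -7.58050836 -3.30486346]
```

```bash
python3 -m crank '[[-0.01,0,0.01,0,0,0,0],[-0.01,0,0.025,0,0,0,0],[-0.01,0,0.03,0,0,0,0],[-0.01,0,0.03,0,0,0,0]]'; python3 -m crank '[[0,0,0,0,0,0,0.8],[0,0,0,0,0,0,1],[0,0,0,0,0,0,1],[0,0,0,0,0,0,1],[0,0,-0.3,0,0,0,1],[0,0,-0.6,0,0,0,1],[0,0,-0.85,0,0,0,1],[0,0,-0.85,0,0,0,1],[0.5,0,-0.85,0,0,0,1],[1,0,-0.85,0,0,0,1],[1,0,-0.85,0,0,0,1],[1,0,-0.85,0,0,0,1]]'; python3 -c "
from h import *
q=cam('side');save(q,'n2.png',(240,170,340,280),7)
save(q,'n3.png',(160,210,240,300),7)
s=telemetry.get_state();print(s['eef_pos'],s['qpos'].round(3))"
```

```text
time: 64.35
eef_pos: [0.5049, -0.0721, 0.0314]
tcp_rot: [0.643, 0.766, 0.001, -0.001]
contact_force: [-4.2, -2.0, 8.2]
opening: 0.687
time: 65.55
eef_pos: [0.4763, 0.0805, 0.1565]
tcp_rot: [0.641, 0.768, 0.001, -0.003]
contact_force: [-0.1, -0.6, -0.2]
opening: 0.998
[0.47717374 0.07837993 0.15665041] [-0.049 -0.064  2.102  0.004  1.106 -0.229]
```

View pics/n2.png

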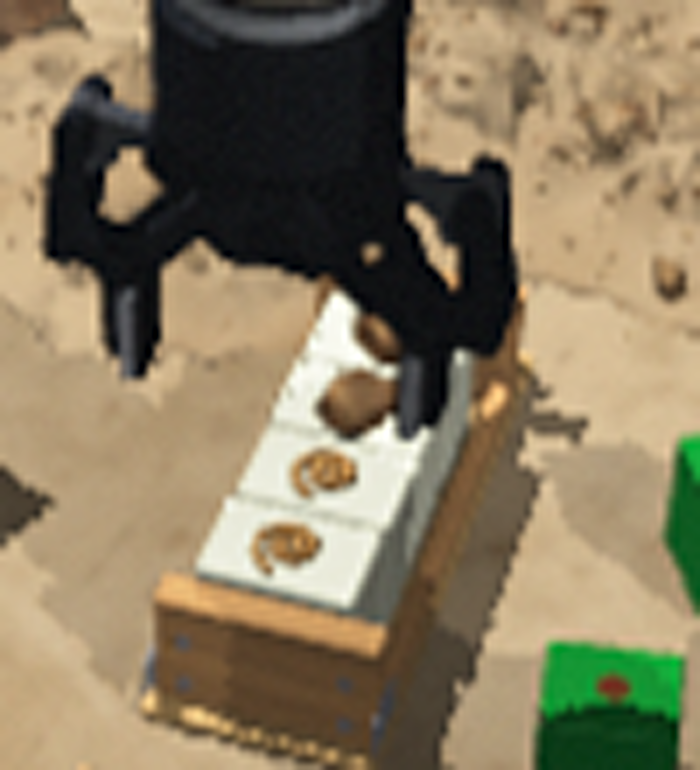

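Run:
```python
from h import *
p=cam('top');q=cam('side')
save(p,'o5.png',(190,145,230,195),12)
X=[back(p,*u,z)[:2] for u,z in zip(src((190,145),12,[(405,215),(330,545),(80,505),(330,545)]),(.004,.004,.004,.004))]
print(X, "long",np.degrees(np.arctan2(*(X[0]-X[1])[::-1])),"short",np.degrees(np.arctan2(*(X[2]-X[3])[::-1])))
s=src((170,220),8,[(105,365),(285,475),(400,360)])
Y=[back(q,*u,.004)[:2] for u in s]; print(Y,"long",np.degrees(np.arctan2(*(Y[0]-Y[1])[::-1])),"short",np.degrees(np.arctan2(*(Y[1]-Y[2])[::-1])))
```

```text
[array([0.69958606, 0.11782646]), array([0.62149495, 0.13000532]), array([0.62870752, 0.18670566]), array([0.62149495, 0.13000532])] long -8.86427499425109 short 82.75061488988895
[array([0.70695055, 0.17364756]), array([0.62911952, 0.18274915]), array([0.62462453, 0.12648133])] long -6.669892352396996 short 85.43258650915655
```

View pics/o5.png

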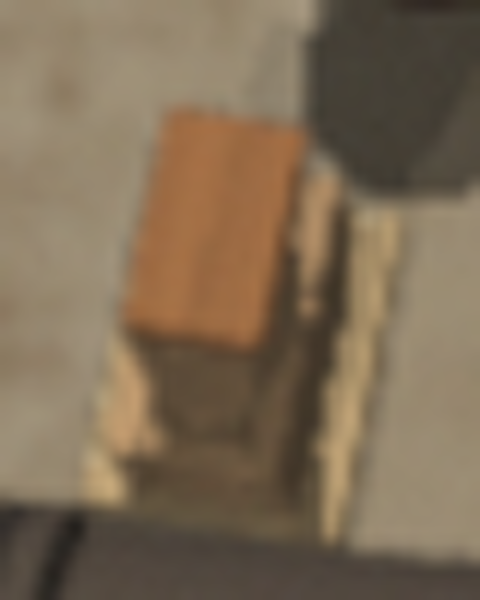

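View pics/n3.png

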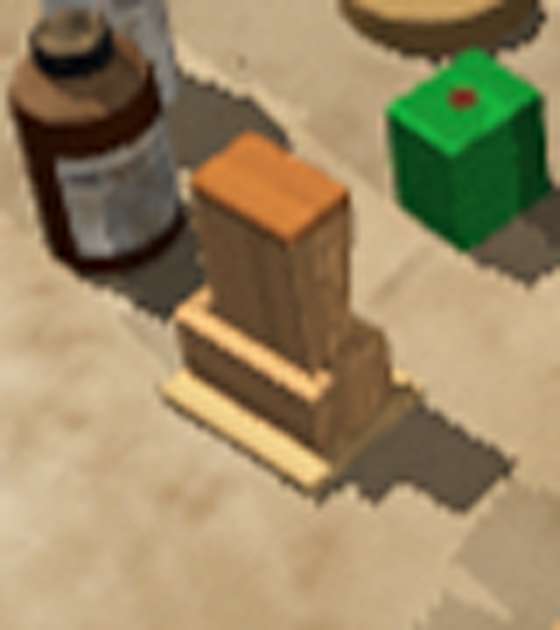

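Run:
```python
from h import *
q=cam('side')
for u in ((160+120/7,210+268/7),(160+185/7,210+230/7)): print("bottle",back(q,*u,0))
goto(.6615,.1455,.20,-.13)
```

```text
bottle [ 7.61059159e-01  1.30477889e-01 -1.11022302e-16]
bottle [0.75189135 0.10209336 0.        ]
at [0.4786 0.0752 0.1573] psi 0.172 q6 -0.23 t 65.8 op 1.005
shift [ 0.253  1.282 -0.285] turn [-0.001 -0.002  0.192] dist 0.20056147676365538
```

```bash
python3 -m crank '[[0,0,-0.28,0,0,0,0.8],[0.12,0.64,-0.28,0,0,0.19,0.8],[0.12,0.64,-0.28,0,0,0.19,0.8],[0.25,0.98,-0.28,0,0,0.19,0.8],[0.25,0.98,-0.28,0,0,0.19,0.8],[0.25,0.98,-0.28,0,0,0.19,0.8],[0.25,0.98,-0.28,0,0,0.19,0.8]]'; python3 -c "
from h import *
goto(.6615,.1455,.14,-.13)"
```

```text
time: 66.45
eef_pos: [0.6165, 0.1364, 0.1994]
tcp_rot: [0.751, 0.661, 0.0, -0.002]
contact_force: [-0.3, -0.8, -0.6]
opening: 0.799
at [0.6165 0.1364 0.1994] psi -0.127 q6 0.18 t 66.5 op 0.799
shift [0.098 0.291 0.395] turn [-0.002 -0.002  0.002] dist 0.07506809322047228
```

```bash
python3 -m crank '[[0.098,0.291,0,0,0,0,0.8],[0.098,0.291,0.2,0,0,0,0.8],[0.098,0.291,0.395,0,0,0,0.8],[0.098,0.291,0.395,0,0,0,0.8],[0.098,0.291,0.395,0,0,0,0.8],[0.098,0.291,0.395,0,0,0,0.8]]'; python3 -c "
from h import *
goto(.6615,.1455,.068,-.13)
q=cam('side');save(q,'p1.png',(150,180,250,290),7)
p=cam('top');save(p,'p2.png',(170,120,250,200),7)"
```

```text
time: 67.05
eef_pos: [0.663, 0.1467, 0.1435]
tcp_rot: [0.75, 0.661, 0.002, -0.0]
contact_force: [0.2, -1.0, -0.2]
opening: 0.804
at [0.663  0.1467 0.1435] psi -0.126 q6 0.19 t 67.0 op 0.804
shift [-0.011 -0.01   0.503] turn [ 0.002 -0.002  0.002] dist 0.07553570447027887
```

View pics/p1.png

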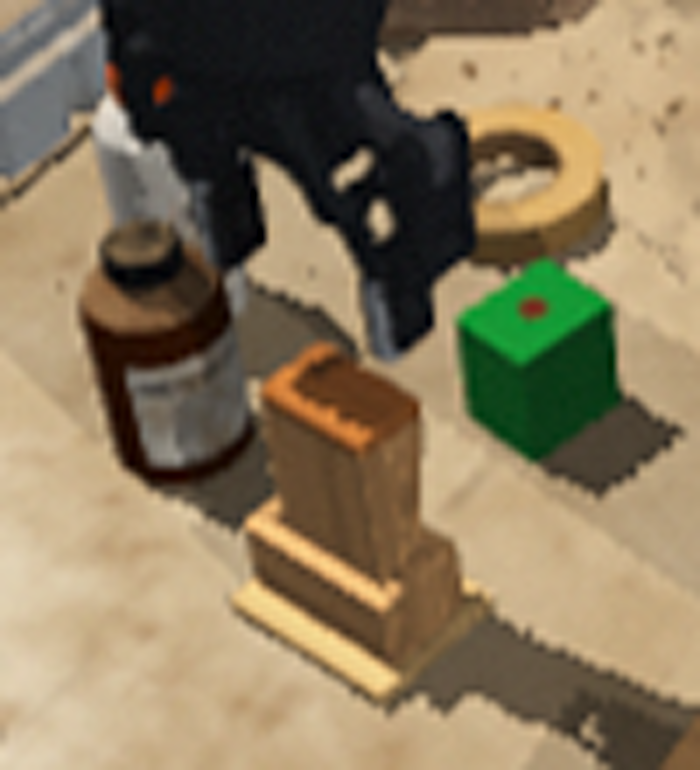

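View pics/p2.png

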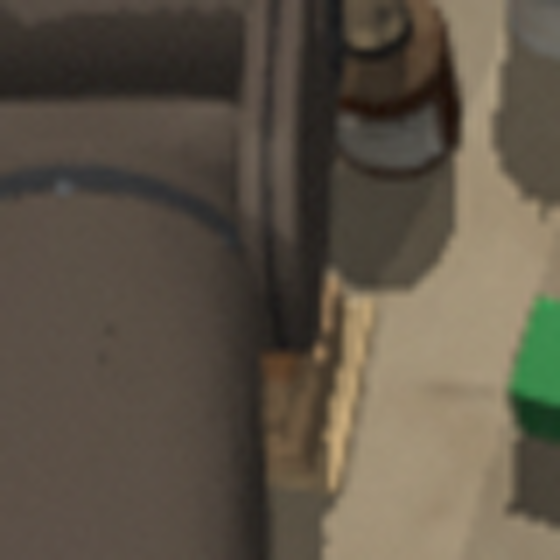

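```bash
python3 -m crank '[[-0.009,-0.008,0.2,0,0,0,0.8],[-0.009,-0.008,0.4,0,0,0,0.8],[-0.009,-0.008,0.5,0,0,0,0.8],[-0.009,-0.008,0.51,0,0,0,0.8],[-0.009,-0.008,0.51,0,0,0,0.8]]'; python3 -c "
from h import *
goto(.6615,.1455,.068,-.13)
q=cam('side');save(q,'p3.png',(150,180,250,290),7)"
```

```text
time: 67.65
eef_pos: [0.6614, 0.1463, 0.0652]
tcp_rot: [0.75, 0.661, 0.001, -0.001]
contact_force: [0.5, -0.1, 0.3]
opening: 0.801
at [0.6614 0.1463 0.0652] psi -0.126 q6 0.19 t 67.7 op 0.801
shift [-0.005  0.001 -0.019] turn [ 0.    -0.002  0.003] dist 0.0029357897767358573
```

View pics/p3.png

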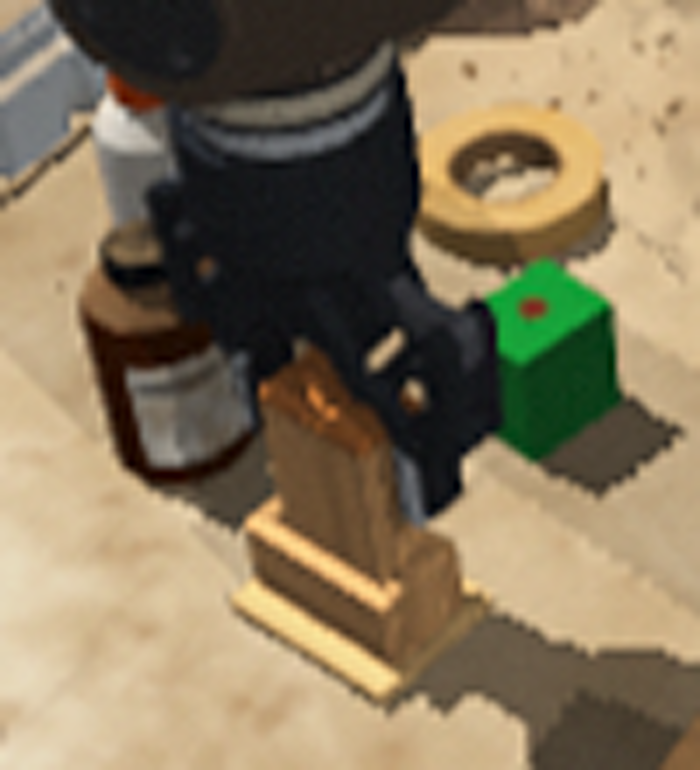

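```bash
python3 -m crank '[[0,0,0,0,0,0,0.65],[0,0,0,0,0,0,0.5],[0,0,0,0,0,0,0],[0,0,0,0,0,0,0],[0,0,0,0,0,0,0],[0,0,0,0,0,0,0]]' 80; python3 -m crank '[[0,0,-0.1,0,0,0,0],[0,0,-0.4,0,0,0,0],[0,0,-0.7,0,0,0,0],[0,0,-1,0,0,0,0],[0,0,-1,0,0,0,0],[0,0,-1,0,0,0,0]]'; python3 -c "
from h import *
q=cam('side');save(q,'p4.png',(150,130,260,290),5)
goto(.56,.0,.21,-.13)"
```

```text
time: 68.3
eef_pos: [0.6624, 0.1462, 0.0666]
tcp_rot: [0.75, 0.661, 0.002, -0.0]
contact_force: [0.2, -0.0, 6.3]
opening: 0.577
time: 68.9
eef_pos: [0.6613, 0.1458, 0.2167]
tcp_rot: [0.75, 0.661, 0.002, -0.0]
contact_force: [0.6, 0.1, -1.4]
opening: 0.576
at [0.6602 0.1457 0.2141] psi -0.126 q6 0.19 t 69.0 op 0.577
shift [-1.048 -0.541  0.025] turn [-0.001 -0.002  0.003] dist 0.17689111116890685
```

View pics/p4.png

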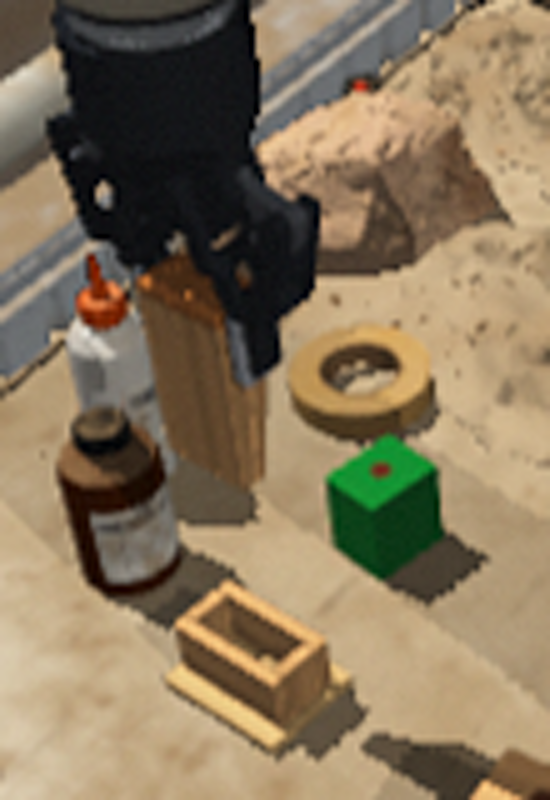

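```bash
python3 -m crank '[[-0.5,-0.27,0,0,0,0,0],[-1,-0.54,0,0,0,0,0],[-1,-0.54,0,0,0,0.9,0],[-1,-0.54,0,0,0,0.9,0],[-1,-0.54,0,0,0,0.9,0],[-1,-0.54,0,0,0,0.9,0],[-1,-0.54,0,0,0,0.9,0],[-1,-0.54,0,0,0,0.9,0],[-1,-0.54,0,0,0,0.9,0],[-1,-0.54,0,0,0,0.9,0],[-1,-0.54,0,0,0,0.9,0],[-1,-0.54,0,0,0,0.9,0]]'; python3 -c "
from h import *
goto(*T(*TR,[(0.0,-.093,.21)])[0],.173-np.pi)"
```

```text
time: 70.15
eef_pos: [0.5599, 0.0074, 0.2109]
tcp_rot: [1.0, 0.014, -0.003, -0.002]
contact_force: [0.7, 0.3, -1.0]
opening: 0.576
at [0.5599 0.0074 0.2109] psi -1.544 q6 1.37 t 70.2 op 0.576
shift [-0.351  0.756  0.005] turn [0.001 0.005 0.907] dist 0.12504275983130958
```

```bash
python3 -m crank '[[-0.351,0.756,0,0,0,0.907,0],[-0.351,0.756,0,0,0,0.907,0],[-0.351,0.756,0,0,0,0.907,0],[-0.351,0.756,0,0,0,0.907,0],[-0.351,0.756,0,0,0,0.907,0],[-0.351,0.756,0,0,0,0.907,0],[-0.351,0.756,0,0,0,0.907,0],[-0.351,0.756,0,0,0,0.907,0],[-0.351,0.756,0,0,0,0.907,0],[-0.351,0.756,0,0,0,0.907,0],[-0.351,0.756,0,0,0,0.907,0],[-0.351,0.756,0,0,0,0.907,0]]'; python3 -c "
from h import *
goto(*T(*TR,[(0.0,-.093,.145)])[0],.173-np.pi)
q=cam('side');save(q,'r1.png',(240,120,350,280),5)
p=cam('top');save(p,'r2.png',(220,150,340,270),6)"
```

```text
time: 71.35
eef_pos: [0.5116, -0.1075, 0.2117]
tcp_rot: [0.768, -0.641, -0.003, -0.001]
contact_force: [-0.5, -0.5, -1.5]
opening: 0.577
at [ 0.5116 -0.1075  0.2117] psi -2.962 q6 2.56 t 71.3 op 0.577
shift [0.    0.007 0.445] turn [0.002 0.003 0.004] dist 0.06670440449894774
```

View pics/r1.png

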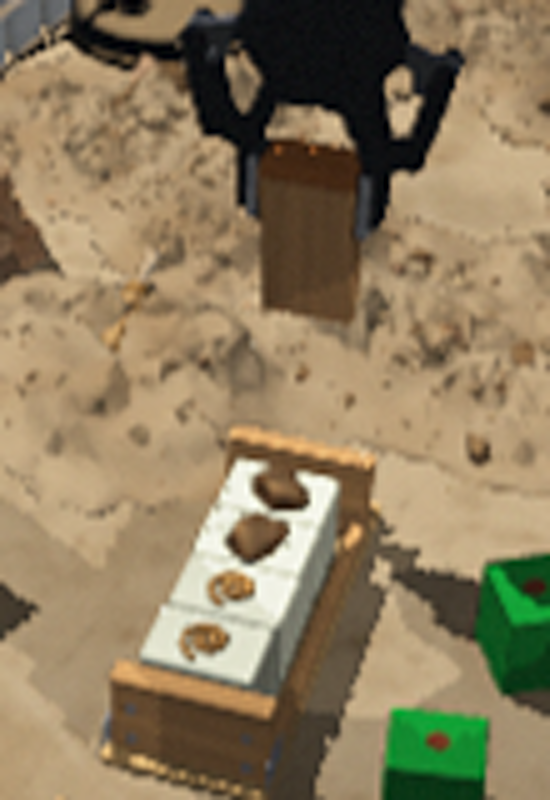

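View pics/r2.png

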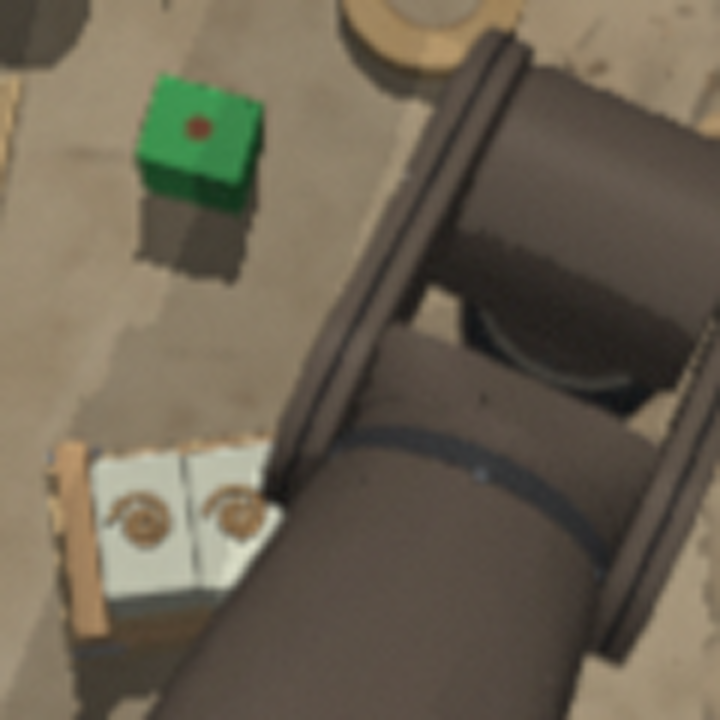

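```bash
python3 -m crank '[[0,0.005,0.2,0.002,0.002,0.004,0],[0,0.005,0.4,0.002,0.002,0.004,0],[0,0.005,0.45,0.002,0.002,0.004,0],[0,0.005,0.45,0.002,0.002,0.004,0],[0,0.005,0.45,0.002,0.002,0.004,0]]'; python3 -c "
from h import *
s=telemetry.get_state();print(totray(s['eef_pos']),s['eef_pos'])
goto(*T(*TR,[(0.0,-.093,.125)])[0],.173-np.pi)
q=cam('side');save(q,'r3.png',(260,150,340,250),7)"
```

```text
time: 71.95
eef_pos: [0.5126, -0.1082, 0.1472]
tcp_rot: [0.765, -0.644, 0.002, -0.001]
contact_force: [0.7, 0.5, -0.4]
opening: 0.574
[ 0.00212308 -0.09414134] [ 0.51259672 -0.10817061  0.14723473]
at [ 0.5126 -0.1082  0.1472] psi -2.97 q6 2.57 t 72.0 op 0.574
shift [-0.008  0.015  0.148] turn [-0.003 -0.001 -0.001] dist 0.02236500289565207
```

View pics/r3.png

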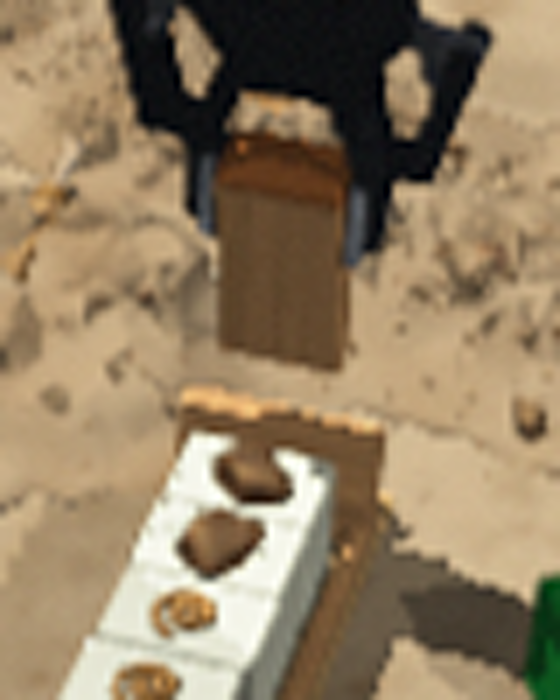

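Run:
```python
from h import *
q=cam('side')
print("wedge face",[totray(back(q,*u,.0886)).round(4) for u in src((260,150),7,[(218,349),(340,371)])])
print("row back",[totray(back(q,*u,.064)).round(4) for u in src((260,150),7,[(195,432),(333,466)])])
print("cheek top outer",[totray(back(q,*u,.059)).round(4) for u in src((260,150),7,[(183,388),(383,415)])])
print("cheek top inner",[totray(back(q,*u,.059)).round(4) for u in src((260,150),7,[(180,402),(380,432)])])
```

```text
wedge face [array([ 0.0278, -0.0974]), array([-0.0215, -0.0998])]
row back [array([ 0.0294, -0.0738]), array([-0.0277, -0.0718])]
cheek top outer [array([ 0.0437, -0.1038]), array([-0.0376, -0.1137])]
cheek top inner [array([ 0.0422, -0.095 ]), array([-0.039 , -0.1031])]
```

```bash
cat > wd.py <<'E'
from h import *
def wpts(R,o):
    M=[]
    for z,y0 in((0,-.007),(.1,-.0246),(.091,-.023)):
        for x,y in((.025,.007),(-.025,.007),(-.025,y0),(.025,y0)): M.append((x,y,z))
    return o+np.array(M)@R.T
def draww(q,P,im,off,s,col):
    x=((proj(q,P)-np.array(off)+.5)*s-.5).astype(int)
    for a in(0,4): cv2.polylines(im,[x[a:a+4].reshape(-1,1,2)],True,col,1)
    for i in range(4): cv2.line(im,tuple(map(int,x[i])),tuple(map(int,x[4+i])),col,1)
E
python3 - <<'E'
from wd import *
q=cam('side'); s=telemetry.get_state(); e=s['eef_pos']; R=Ro.from_quat(s['tcp_rot']).as_matrix()
# wedge axes: z up=-tool z ; x = -tool y (tool y=-wedge x) ; y = z x x
x=-R[:,1]; z=-R[:,2]; y=np.cross(z,x); W=np.c_[x,y,z]
off=(260,150);S=7
im=cv2.resize(q["pixels"][150:250,260:340,::-1],None,fx=S,fy=S,interpolation=cv2.INTER_CUBIC)
o=e+W@np.array([0,.0085,-.0586]); draww(q,wpts(W,o),im,off,S,(0,0,255))
print(totray(o),y)
for pts in ([(.03,-.075,.064),(-.03,-.075,.064),(-.03,.085,.064),(.03,.085,.064)],[(.034,-.0959,.059),(-.034,-.0959,.059)]):
    u=((proj(q,T(*TR,pts))-np.array(off)+.5)*S-.5).astype(int); cv2.polylines(im,[u.reshape(-1,1,2)],True,(255,0,0),1)
u=((proj(q,e)-np.array(off)+.5)*S-.5)[0]; cv2.circle(im,tuple(map(int,u)),4,(0,255,0),1)
cv2.imwrite("pics/r4.png",im)
E
```

```text
[ 0.00280553 -0.08595766] [-0.17044437  0.98536567 -0.00179037]
```

View pics/r4.png

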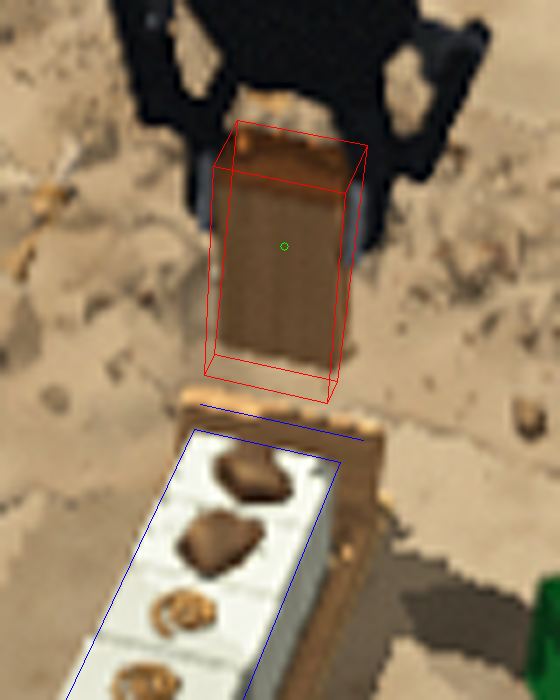

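Run:
```python
from wd import *
q=cam('side'); out=[]
for yaw,(hx,hy) in((np.pi-.13,(.6615,.146)),(-.13,(.6615,.146))):
    im=cv2.imread("pics/n3.png"); W=Ro.from_rotvec([0,0,yaw]).as_matrix()
    o=np.array([hx,hy,.008])-W@np.array([0,-.0085,0]); draww(q,wpts(W,o),im,(160,210),7,(0,0,255)); out.append(im)
cv2.imwrite("pics/r5.png",cv2.resize(np.hstack(out),None,fx=.7,fy=.7))
```

```text
(no output)
```

View pics/r5.png

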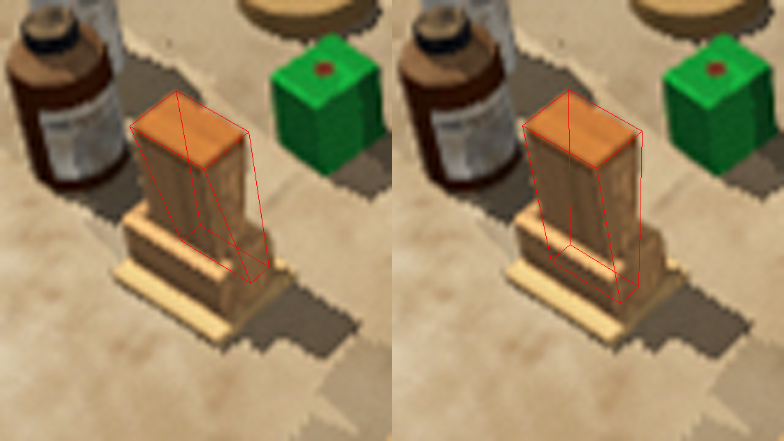

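```bash
python3 -m crank '[[0,0,-0.3,0,0,0,0],[0,0,-0.4,0,0,-1,0],[0,0,-0.4,0,0,-1,0],[0,0,-0.4,0,0,-1,0],[0,0,-0.4,0,0,-1,0],[0,0,-0.4,0,0,-1,0],[0,0,-0.4,0,0,-1,0],[0,0,-0.4,0,0,-1,0],[0,0,-0.4,0,0,-1,0],[0,0,-0.4,0,0,-1,0],[0,0,-0.4,0,0,-1,0],[0,0,-0.4,0,0,-1,0]]';python3 -m crank '[[0,0,0,0,0,-1,0],[0,0,0,0,0,-1,0],[0,0,0,0,0,-1,0],[0,0,0,0,0,-1,0],[0,0,0,0,0,-1,0],[0,0,0,0,0,-1,0],[0,0,0,0,0,-1,0],[0,0,0,0,0,-1,0],[0,0,0,0,0,-1,0],[0,0,0,0,0,-1,0],[0,0,0,0,0,-1,0],[0,0,0,0,0,-1,0]]'; python3 -c "
from h import *
goto(*T(*TR,[(0.0,-.093,.147)])[0],.173)"
```

```text
time: 73.35
eef_pos: [0.512, -0.108, 0.207]
tcp_rot: [0.996, 0.088, 0.002, 0.0]
contact_force: [-0.4, -0.1, -0.8]
opening: 0.577
time: 74.55
eef_pos: [0.512, -0.108, 0.2069]
tcp_rot: [0.644, 0.765, 0.001, 0.002]
contact_force: [-0.2, 0.3, -0.1]
opening: 0.579
at [ 0.512  -0.108   0.2069] psi 0.171 q6 -0.57 t 74.5 op 0.579
shift [ 0.006 -0.012  0.399] turn [ 0.003  0.001 -0.001] dist 0.05991431304071904
```

```bash
python3 -m crank '[[0.006,-0.012,0.2,0.002,0,0,0],[0.006,-0.012,0.4,0.002,0,0,0],[0.006,-0.012,0.4,0.002,0,0,0],[0.006,-0.012,0.4,0.002,0,0,0],[0.006,-0.012,0.4,0.002,0,0,0]]'
cat > wd2.py <<'E'
from wd import *
import sys
q=cam('side'); s=telemetry.get_state(); e=s['eef_pos']; R=Ro.from_quat(s['tcp_rot']).as_matrix()
x=R[:,1]; z=-R[:,2]; y=np.cross(z,x); W=np.c_[x,y,z]
off=(260,150);S=7
im=cv2.resize(q["pixels"][150:250,260:340,::-1],None,fx=S,fy=S,interpolation=cv2.INTER_CUBIC); raw=im.copy()
o=e+W@np.array([0,.0085,-.0586]); draww(q,wpts(W,o),im,off,S,(0,0,255))
print("tcp tray",totray(e),e[2],"wedge origin",totray(o),o[2],"F",s['contact_force'],y)
cv2.imwrite("pics/"+sys.argv[1],cv2.resize(np.hstack([raw,im]),None,fx=.7,fy=.7))
E
python3 wd2.py r6.png
```

```text
time: 75.05
eef_pos: [0.5112, -0.1078, 0.1481]
tcp_rot: [0.644, 0.765, 0.001, 0.002]
contact_force: [-0.9, 0.2, 0.0]
opening: 0.577
tcp tray [ 0.00088306 -0.09358604] 0.14827449991801284 wedge origin [ 0.001096   -0.08520981] 0.08965706605343253 F [0.13934691 0.281171   0.0936931 ] [-0.1699583   0.98544901 -0.00210424]
```

View pics/r6.png

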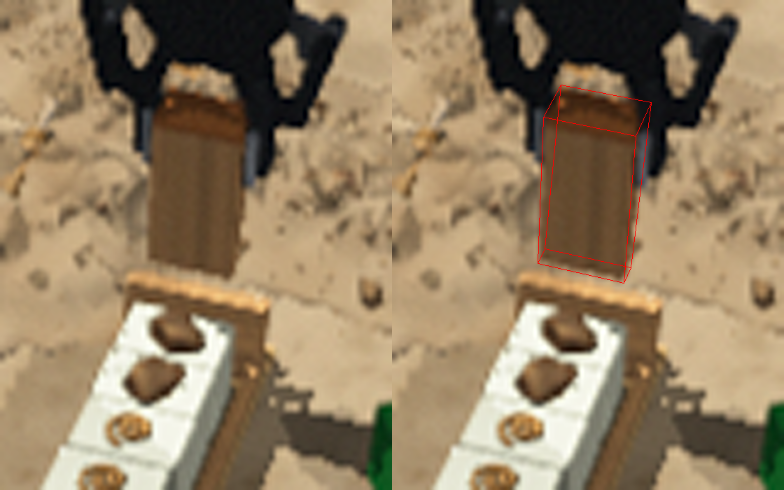

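```bash
python3 -m crank '[[0,0,0.1,0,0,0,0],[0,0,0.15,0,0,0,0],[0,0,0.15,0,0,0,0]]'; python3 -m crank '[[0,0,0.04,0,0,0,0],[0,0,0.06,0,0,0,0],[0,0,0.06,0,0,0,0]]'; python3 wd2.py r7.png
```

```text
time: 75.4
eef_pos: [0.5086, -0.1067, 0.1216]
tcp_rot: [0.644, 0.765, -0.001, -0.002]
contact_force: [-0.8, -0.4, -0.1]
opening: 0.577
time: 75.7
eef_pos: [0.5095, -0.1071, 0.1139]
tcp_rot: [0.644, 0.765, -0.0, -0.001]
contact_force: [0.2, -0.5, -0.3]
opening: 0.574
tcp tray [-0.00048469 -0.09274611] 0.11424428579968705 wedge origin [-0.00049179 -0.08422949] 0.055646700003968284 F [ 0.37150847  0.63006624 -0.42050795] [-1.70247504e-01  9.85401293e-01  2.83195586e-04]
```

View pics/r7.png

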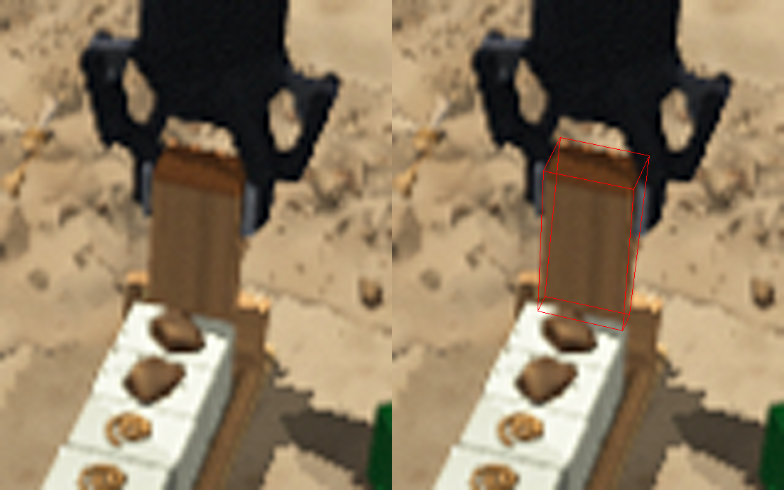

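```bash
python3 -m crank '[[0,0,0.03,0,0,0,0],[0,0,0.06,0,0,0,0],[0,0,0.06,0,0,0,0]]'; python3 -m crank '[[0,0,0.03,0,0,0,0],[0,0,0.05,0,0,0,0],[0,0,0.05,0,0,0,0]]'; python3 wd2.py r8.png
```

```text
time: 76.05
eef_pos: [0.5094, -0.107, 0.1046]
tcp_rot: [0.644, 0.765, -0.0, -0.001]
contact_force: [0.0, -0.4, -1.3]
opening: 0.572
time: 76.35
eef_pos: [0.5094, -0.1071, 0.0973]
tcp_rot: [0.644, 0.765, -0.0, -0.001]
contact_force: [0.0, 0.7, -1.2]
opening: 0.577
tcp tray [-0.00058324 -0.092661  ] 0.0976268288834553 wedge origin [-0.00060371 -0.08413588] 0.03903048223415828 F [-5.64266382e-04 -2.85167930e-01 -8.39111176e-01] [-1.70306791e-01  9.85390995e-01  4.27851126e-04]
```

View pics/r8.png

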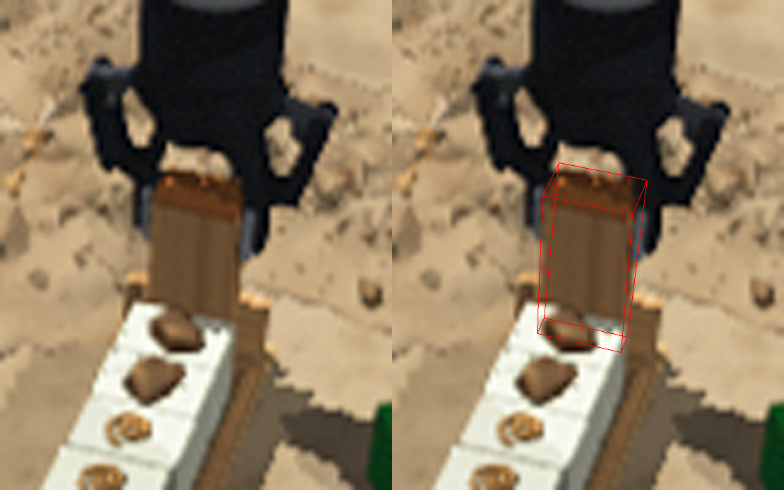

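```bash
python3 -m crank '[[0,0,0.03,0,0,0,0],[0,0,0.06,0,0,0,0],[0,0,0.06,0,0,0,0]]'; python3 wd2.py r9.png;  python3 -m crank '[[0.004,0,0.02,0,0,0,0],[0.008,0,0.04,0,0,0,0],[0.008,0,0.04,0,0,0,0]]'; python3 wd2.py r10.png
```

```text
time: 76.7
eef_pos: [0.5095, -0.1062, 0.0882]
tcp_rot: [0.644, 0.765, 0.001, -0.001]
contact_force: [0.3, 5.0, -1.1]
opening: 0.573
tcp tray [-0.00056888 -0.09172386] 0.08823431940648685 wedge origin [-0.00057885 -0.08309162] 0.029653654875405534 F [ 1.32859261  4.78848021 -1.20069432] [-0.17014288  0.98541682  0.00225645]
time: 77.05
eef_pos: [0.5094, -0.1053, 0.0827]
tcp_rot: [0.644, 0.765, 0.0, -0.001]
contact_force: [0.3, 4.4, 1.4]
opening: 0.574
tcp tray [-0.00052855 -0.09075335] 0.08272988840017922 wedge origin [-0.0005486  -0.08215066] 0.024144878621121496 F [-0.35031739  5.46848634  1.00081075] [-0.17037368  0.98537797  0.00175172]
```

```bash
python3 -m crank '[[0.005,0,0.015,0,0,0,0],[0.008,0,0.025,0,0,0,0],[0.008,0,0.025,0,0,0,0]]'; python3 wd2.py r11.png
```

```text
time: 77.4
eef_pos: [0.5097, -0.1048, 0.0804]
tcp_rot: [0.643, 0.766, -0.0, -0.0]
contact_force: [-1.6, 4.4, 7.5]
opening: 0.576
tcp tray [-0.00016722 -0.09036577] 0.08036146298041094 wedge origin [-0.0001967  -0.08187267] 0.02176046875318175 F [-2.9890378   4.064945    7.11112342] [-1.72191229e-01  9.85063534e-01 -1.17861234e-04]
```

```bash
python3 -m crank '[[0,0,0.01,0,0,0,0],[0,0,0.02,0,0,0,0],[0,0,0.02,0,0,0,0],[0,0,0.02,0,0,0,0]]'; python3 wd2.py r12.png
```

```text
time: 77.85
eef_pos: [0.5101, -0.1047, 0.0794]
tcp_rot: [0.643, 0.766, -0.0, -0.0]
contact_force: [-6.4, 7.6, 17.9]
opening: 0.576
tcp tray [ 0.00023763 -0.09030099] 0.07943784285636274 wedge origin [ 0.00016336 -0.08179615] 0.02083859237584107 F [-7.27330501  7.43112899 17.44129093] [-1.73858408e-01  9.84770657e-01  8.46101275e-05]
```

```bash
python3 -m crank '[[0,0,0.01,0,0,0,0],[0,0,0.02,0,0,0,0],[0,0,0.02,0,0,0,0],[0,0,0.02,0,0,0,0]]'; python3 wd2.py r13.png; python3 -m crank '[[0,0,-0.02,0,0,0,0],[0,0,-0.04,0,0,0,0.6],[0,0,-0.04,0,0,0,0.7],[0,0,-0.04,0,0,0,0.8],[0,0,-0.04,0,0,0,0.8],[0,0,-0.3,0,0,0,0.8],[0,0,-0.5,0,0,0,0.8],[0,0,-0.5,0,0,0,0.8]]'; python3 -c "
from h import *
q=cam('side');save(q,'s2.png',(250,150,340,270),6)
s=telemetry.get_state();print(s['eef_pos'])"
```

```text
time: 78.3
eef_pos: [0.5104, -0.1046, 0.0789]
tcp_rot: [0.642, 0.766, -0.001, -0.001]
contact_force: [-12.5, 10.5, 30.3]
opening: 0.577
tcp tray [ 0.00054892 -0.09025066] 0.07891139033443888 wedge origin [ 0.00040401 -0.08171792] 0.020316326962261544 F [-11.33305788   9.85986834  30.3151015 ] [-1.74811414e-01  9.84601773e-01  5.64802212e-04]
time: 79.15
eef_pos: [0.5126, -0.1065, 0.1531]
tcp_rot: [0.644, 0.765, 0.001, 0.005]
contact_force: [0.9, 0.4, 0.3]
opening: 0.796
[ 0.5111008  -0.10587744  0.15059229]
```

View pics/s2.png

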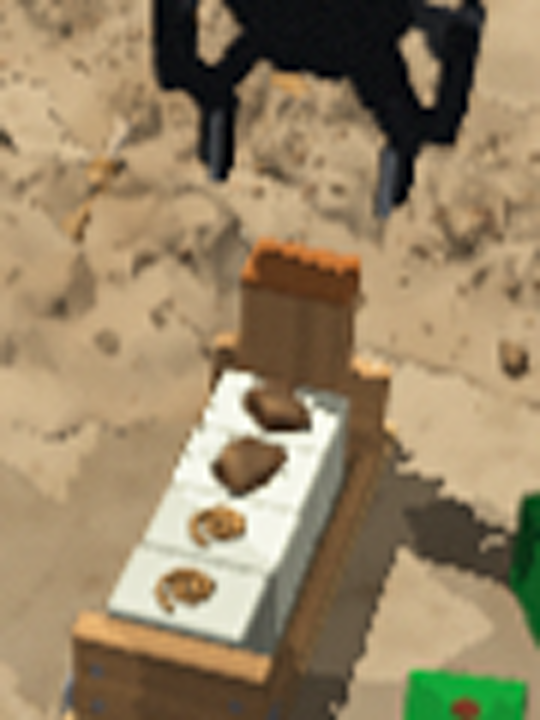

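```bash
python3 -m crank '[[0,0,-0.03,0,0,0,0],[0,0,-0.03,0,0,0,0],[0,0,-0.03,0,0,0,0],[0,0,-0.03,0,0,0,0],[0,0,-0.03,0,0,0,0],[0,0,-0.03,0,0,0,0]]'; python3 -c "
from h import *
goto(*T(*TR,[(0.0,-.0905,.128)])[0],.173)"
```

```text
time: 79.8
eef_pos: [0.5093, -0.1048, 0.1524]
tcp_rot: [0.644, 0.765, -0.0, -0.0]
contact_force: [-0.5, -0.7, 1.4]
opening: 0.002
at [ 0.5093 -0.1048  0.1524] psi 0.171 q6 -0.57 t 79.8 op 0.002
shift [-0.001  0.003  0.163] turn [-0.    -0.    -0.001] dist 0.02440195314893784
```

```bash
python3 -m crank '[[0,0.003,0.08,0,0,0,0],[0,0.003,0.17,0,0,0,0],[0,0.003,0.17,0,0,0,0],[0,0.003,0.17,0,0,0,0]]'; python3 -m crank '[[0,0,0.02,0,0,0,0],[0,0,0.04,0,0,0,0],[0,0,0.04,0,0,0,0]]'; python3 -m crank '[[0,0,0.015,0,0,0,0],[0,0,0.03,0,0,0,0],[0,0,0.03,0,0,0,0]]'
```

```text
time: 80.2
eef_pos: [0.5093, -0.1045, 0.1261]
tcp_rot: [0.644, 0.765, -0.0, -0.001]
contact_force: [-0.8, 0.4, 1.1]
opening: 0.001
time: 80.5
eef_pos: [0.5098, -0.1048, 0.121]
tcp_rot: [0.644, 0.765, -0.0, -0.0]
contact_force: [0.2, -0.1, -0.7]
opening: 0.001
time: 80.8
eef_pos: [0.5112, -0.1047, 0.12]
tcp_rot: [0.644, 0.765, 0.001, 0.001]
contact_force: [-4.1, 3.8, 11.9]
opening: 0.001
```

Head contact at z = 0.120. Pressing further.

```bash
python3 -m crank '[[0,0,0.015,0,0,0,0],[0,0,0.03,0,0,0,0],[0,0,0.03,0,0,0,0],[0,0,0.03,0,0,0,0]]'; python3 -m crank '[[0,0,0.01,0,0,0,0],[0,0,0.012,0,0,0,0],[0,0,0.012,0,0,0,0],[0,0,0.012,0,0,0,0]]'; python3 -m crank '[[0,0,-0.05,0,0,0,0],[0,0,-0.1,0,0,0,0],[0,0,-0.4,0,0,0,0],[0,0,-0.9,0,0,0,0],[0,0,-0.9,0,0,0,0],[0.9,0,-0.9,0,0,0,0],[0.9,0,-0.9,0,0,0,0],[0.9,0,-0.9,0,0,0,0],[0.9,0,-0.9,0,0,0,0]]'; python3 -c "
from h import *
q=cam('side');save(q,'t3.png',(180,150,340,370),3.4)
p=cam('top');save(p,'t4.png',(120,120,400,300),2.8)"
```

```text
time: 81.2
eef_pos: [0.5118, -0.1046, 0.1196]
tcp_rot: [0.644, 0.765, 0.001, 0.0]
contact_force: [-11.5, 6.1, 30.9]
opening: -0.003
time: 81.6
eef_pos: [0.512, -0.1046, 0.1195]
tcp_rot: [0.644, 0.765, 0.001, 0.0]
contact_force: [-15.2, 8.9, 37.5]
opening: 0.004
time: 82.5
eef_pos: [0.4858, 0.0315, 0.2449]
tcp_rot: [0.642, 0.766, 0.0, -0.001]
contact_force: [0.3, -0.6, -0.2]
opening: -0.001
```

View pics/t3.png

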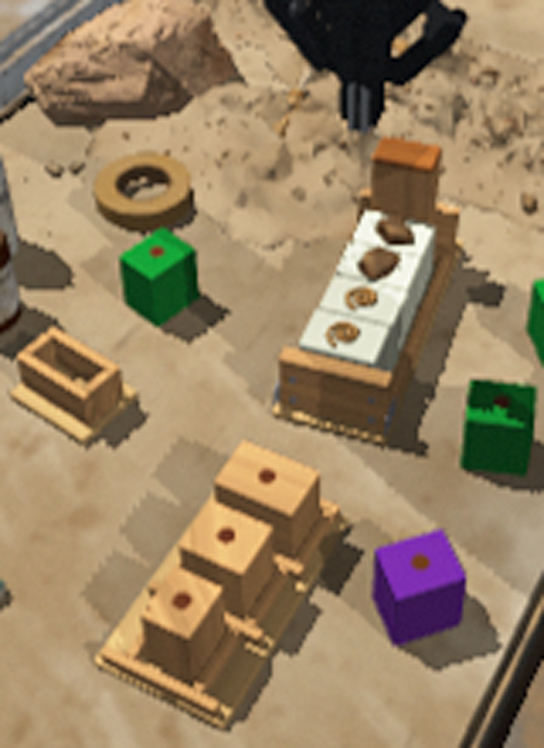

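View pics/t4.png

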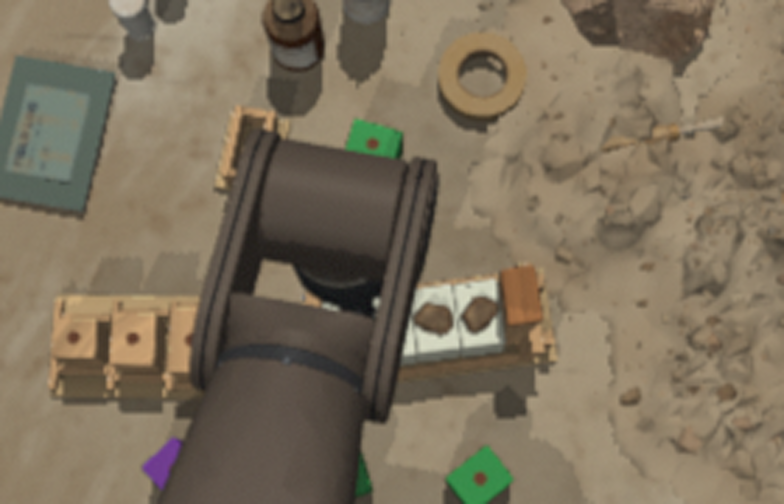

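Run:
```python
from h import *
q=cam('side')
c=T(.4714,.2395,.022,[(0,-.0545,0),(0,0,0),(0,.0545,0)])
for n,u,k in zip("long middle short".split(),src((180,150),3.4,[(267,476),(226,535),(182,600)]),c): 
    X=back(q,*u,.064); print(n,X[:2].round(4),"dist",np.linalg.norm(X[:2]-k[:2]).round(4))
ticket.sign_off()
```

```text
long [0.4715 0.1873] dist 0.0026
middle [0.4709 0.2397] dist 0.0005
short [0.4698 0.2924] dist 0.0017
the job is handed in; nothing more can be done
```

I packed the tray and handed the job in. All four specimens stand in the row, and all three fillers are in their own bays. The wedge is driven home with its slanted face against the cheek, and `sign_off` reported no verdict.

**Last checks**
- **Fillers:** the final side picture puts them 2.6 mm (long), 0.5 mm (middle) and 1.7 mm (short) from their bay centres; the limit is 10 mm.
- **Row:** all four specimens stand upright and tight together in the picture. Each one after the first was felt to touch its neighbour as I placed it.
- **Wedge:** I pressed it with about 30 N while gripped, then about 37 N on the head. Its thin end is about 12 mm above the tray floor, as expected, and it stands upright. Whether it still presses on the tray with over 10 N could not be measured directly.
- **Tape roll and chisel:** I never touched them, and they look unmoved in the picture. I did not measure this.
- **Arm:** clear of everything, with the clock at about 82 s of the 210 s allowed.

**What went wrong on the way**
- **First specimen:** it hit the top edge of the upright cheek, tilted in the grip, and was set down straight.
- **Second specimen:** it struck the first and tipped about 60° in the grip, because my image estimate of its front face was about 5 mm off. I stood it up again on the bench and placed it a second time. For the rest I relied on the arm's own position and contact force.
- **Wedge:** I first misread which way its slanted face pointed. An overlay check showed the mistake, and I turned it back before inserting it.
- **Last specimen:** it was knocked aside during the run, and I located it again before picking it up.

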